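# Empty the tilting stud bin into the tray

### The arm

A 7-joint arm with a two-finger parallel gripper is mounted at the origin on the work surface. World frame = base frame: x ahead of the robot, y to its left, z up, the work surface at z = 0. Lengths are in m, angles in rad, forces in N, time in s.
With the tool pointing down it reaches from about 0.425 to 0.875 m from the base axis. Payload 4.7 kg.
Tool frame: the origin (TCP) lies midway between the tips of the shut fingers; the grasp point (between the pads) lies 19 mm behind it; z points along the fingers, y is the line along which they close (so a half turn about z gives the same grasp; the last joint's range is limited). The gripper opens to 87 mm and grips with 3 to 60 N. Pads are 19 mm wide; open, the fingers measure 117 mm over their backs; the gripper's body (75 mm by 190 mm) begins 51 mm behind the grasp point.
Start: joints at [-1.329, 0.321, -0.07, 1.45, 0.023, 1.371, -0.057], TCP at [0.147, 0.633, 0.223] pointing down, gripper open.
Joint ranges: [-2.86, 2.86], [-0.3, 2.09], [-1.38, 1.24], [0.06, 2.45], [-1.56, 4.7], [0.09, 2.05], [-2.69, 2.69]. Speed limits (rad/s): [2.57, 2.57, 3.14, 3.14, 3.14, 3.14, 3.14].

### API

Orientations are given as a rotation vector (axis times angle).
In Python, from bench import ctrl, get_image, calibration gives the robot as it stands.
- The arm moves only by the tool apply_moves, never from a script. Its arguments are lists of equal length, an entry for each row: "dp": the shift along the tool's x, y, z in m, a list of three; "twist": the turn, a rotation vector about the tool's x, y, z in rad, a list of three; "fingers": the closure, from 0 (fully open) to 1 (shut). In form: {"dp": [[dx, dy, dz], ...], "twist": [[ax, ay, az], ...], "fingers": [fingers, ...]}. A call has 1 to 10 rows; each row shifts and turns the commanded pose from where the row before left it, along the tool's axes as they then stand; what a row does not reach is not made up. A row lasts 1/10 s, in which the tool goes at most 50 mm and 8.59 degrees, less where a joint would pass 70% of its speed; a pose out of reach is approached as far as the arm can. A call is refused whole if a number of a shift passes 0.05 or a number of a turn 0.15, either way. A call with a gripper value outside its range is refused whole. The fingers move at their own pace and stop on an object; "newtons" is the grip in N (left out, the last holds). Time passes only in rows, so rows that do not move let the fingers close. It gives the time, the measured TCP pose, the force, the opening and the grip force at its end, in the units of the state.
- ctrl.get_state(): the state, without advancing time (a new reading comes with each control period).
- get_image(name): name is "scene" or "top"; returns the picture (400x640x3 uint8, red, green, blue); there is no depth.
- calibration(name): a dict with "fx", "fy", "cx", "cy" (pixels), "eye" and "attitude" of the camera in the world. Camera axes: x right, y up, looking along -z (the intrinsics and any distortion apply to the point x, -y, -z); pixel columns grow to the right and rows downward; lengths in m; the calibration is good to about 2 mm. A picture is of the moment at which its call begins. calibration takes no time and is no camera call.
- ctrl.close_job(): hands the job in; it is judged then, once.
The state is a dict: "time": time; "joint_positions": joint angles; "qd": joint speeds; "joint_torque": joint torques, N m; "position": TCP position; "tool_rot": TCP orientation; "ft_force": force on the tool from outside, world axes, zero at the start; "torque": the same for the moment, N m; "grip_width": opening from 0.0 (shut) to 1.0 (fully open); "grip_force": force on a finger pad.
Only numpy, scipy, OpenCV 4.12 (cv2) and the standard library are available. Lean on these libraries where they do the work, as an engineer would, in place of code of your own. Each camera call takes 0.05 s, during which the arm holds its last target. There are 200 camera calls.

### The job

Free the bin's latch (pull the red grip up, turn it a quarter turn clockwise, push it back home), tip the blue bin fully towards you so that the pull studs gather in its low corner, and with the scoop - keep the fingers off the studs in the bin - take every stud out of there and into the yellow tray. Then stand the scoop back upright on its mat, set the bin level again and latch it with the grip pushed home, leaving the tool holder, the bottle and the spanner alone.

Things in the scene. Friction and masses are not known exactly. Their poses are not given: they have to be found in the camera images.
- stand: fixed grey stand of the tilting blue bin, base plate 270 x 295 x 10 mm. Origin on the bench under the middle of the bin's axle, which is level, along y, 90 mm up; x points from the bin's near (front) end to its rear, away from the robot. The latch post stands at x +70, y -155 mm (on the robot's right)
- bin (a joint): tilt of the blue bin about its axle, rad: 0 = level, 0.36 = tipped fully, near end down, against its stop. Lifting the rear handle tips it; a stiff hinge (0.6 N m, about 4 N at the handle, plus the studs' weight) holds it where it is left. Held level while the latch is closed
- bin_corner (a point): middle of the inner corner line where the bin's floor meets its front wall, the lowest place when tipped. Axes turn with the bin: x along the floor to the rear, y along the corner line, z square to the floor. Inside 150 mm wide, floor 220 mm long; all walls square to the floor, 105 mm high and 4 mm thick. The axle is at x +100, z -12 mm
- bin_handle (a point): middle of the grip of the bin's rear handle: a black round bar 18 mm across that sticks 66 mm straight out of the rear wall along x of this point's axes (they turn with the bin). At x +260, z +58 mm from bin_corner in the bin's axes; 160 mm above the bench when level
- lock_turn (a joint): turn of the latch on the stand's right, rad: 0 = latched (its steel dog lies over a lug of the bin and holds it level), 1.571 = open, a quarter turn clockwise seen from above. Stops at both ends. It turns only while the grip is pulled up more than 12 mm
- lock_pull (a joint): how far the latch's red T-grip is pulled up, m: 0 = pushed home (its key sits in the cross slot and bars turning), 0.016 = fully out. Takes about 3 N and stays where it is left; the key enters the slot only within 0.06 rad of turn 0 or 1.571
- lock_grip (a point): middle of the latch's red T-grip, 14 mm thick (x of this point's axes), 46 mm long (y), 26 mm high, on the upright turning axis; moves with the grip, its axes turn with it (at turn 0 they are the stand's). 165 mm above the bench when home; the bin's side wall is 76 mm away and reaches 42 mm higher
- mat: black rubber mat 170 x 180 x 4 mm fixed on the bench, the scoop's place; origin at the centre of its underside
- scoop_grip (a point): grip point on the scoop's black upright handle, a flat bar 14 mm thick (y), 36 mm wide (x), rubber-covered, over the pan's back wall; 72 mm above the scoop's underside, 28 mm below the handle's top. Axes: z up when standing, the open mouth faces -x, lip 95 mm ahead. Aluminium pan 138 mm wide, floor 2 mm (lip 1.5), side walls 36 mm high, raked down towards the lip, back wall 42 mm; 0.13 to 0.21 kg; stands by itself
- tray: open yellow tray 200 (x) x 220 (y) x 45 mm, walls and floor 4 mm, loose, about 0.7 kg; origin at the centre of its underside
- stud1: a steel pull stud, 60 mm long along its x axis, 22 mm thick with a 29 mm flange in the middle, oiled and slippery, 100 g; origin at its centre. Three to five of the six lie in the blue bin
- stud2: a steel pull stud, 60 mm long along its x axis, 22 mm thick with a 29 mm flange in the middle, oiled and slippery, 100 g; origin at its centre. Three to five of the six lie in the blue bin
- stud3: a steel pull stud, 60 mm long along its x axis, 22 mm thick with a 29 mm flange in the middle, oiled and slippery, 100 g; origin at its centre. Three to five of the six lie in the blue bin
- stud4: a steel pull stud, 60 mm long along its x axis, 22 mm thick with a 29 mm flange in the middle, oiled and slippery, 100 g; origin at its centre. Three to five of the six lie in the blue bin
- stud5: a steel pull stud, 60 mm long along its x axis, 22 mm thick with a 29 mm flange in the middle, oiled and slippery, 100 g; origin at its centre. Three to five of the six lie in the blue bin
- stud6: a steel pull stud, 60 mm long along its x axis, 22 mm thick with a 29 mm flange in the middle, oiled and slippery, 100 g; origin at its centre. Three to five of the six lie in the blue bin
- toolholder: bystander: steel tool holder with a cutter, standing in an orange socket, 76 mm across and 200 mm tall; origin under its centre
- cleaner: bystander: white bottle, 64 mm across, 170 mm tall; origin under its centre
- spanner: bystander: flat spanner 170 mm long lying on the bench; origin under its middle
Things that resemble listed ones, but are neither listed nor needed, are in the scene too. What is shaped like the part that bears scoop_grip but purple is not meant.

How it is judged:
By the outcome, as a careful person would: the job done as asked, in the order asked, and still so for the second after the job is handed in, with the robot touching nothing.
Of stud1, stud2, stud3, stud4, stud5, stud6 only 3 to 5 are there at a start; the rules pass over those that are not, and their reading is None.
At some moment in a run one of tray, scoop may be knocked a few centimetres aside while the robot is not near it.
It also fails if it takes over 192 s, if anything falls off the work surface, if the arm or the gripper's body presses on something with over 40 N, if the wrist force passes 120 N, or if a joint passes its speed limit or range.

## Working session

There is one attempt and no reset: what is moved stays moved. The work goes in short steps, Python scripts to look and compute and a tool call to move; the robot and the scene stay as the last step left them, time stands still between calls to the robot, and variables do not carry over. Pictures are saved under pics/ and viewed, at most 14 in all, crops included, and the job is handed in when it is done.

Besides the shell and the picture viewer there is one more tool, called after "Emit:" as name(argument=value, ...), one argument or row to a line, values as JSON. apply_moves: Moves the arm, as the interface text tells. Its arguments: {"type":"object","properties":{"dp":{"type":"array"},"twist":{"type":"array"},"fingers":{"type":"array"},"newtons":{"type":"number"}},"required":["dp","twist","fingers"]}

```bash
ls; mkdir -p pics; python3 - <<'E'
from bench import ctrl,get_image,calibration
import cv2
for n in("scene","top"):
    cv2.imwrite(f"pics/{n}0.png",get_image(n)[:,:,::-1]); print(calibration(n))
print(ctrl.get_state())
E
```

```text
pics
{'fx': 450.927223990126, 'fy': 450.927223990126, 'cx': 319.8604131054383, 'cy': 194.14647921599826, 'eye': array([ 1.23310857, -0.74995358,  0.91510135]), 'attitude': array([0.89113159, 0.27589779, 0.59155651])}
{'fx': 448.1589474682027, 'fy': 448.1589474682027, 'cx': 316.3459912599187, 'cy': 207.42596982828712, 'eye': array([0.34343258, 0.14036799, 1.38973197]), 'attitude': array([ 0.16011569, -0.1759024 , -1.66610192])}
{'time': 0.1, 'joint_positions': array([-1.32890792,  0.32173605, -0.07007099,  1.45151449,  0.02261908,
        1.37079807, -0.05690046]), 'qd': array([-3.06975204e-04, -1.30782722e-03, -5.44387244e-04, -2.11204605e-03,
       -8.90403204e-05,  5.72314797e-05,  2.33019304e-04]), 'joint_torque': array([-2.57110596e-04, -4.92560220e+01, -4.05910397e-01, -3.13407576e+01,
       -6.41729962e-02,  3.92962026e-02,  5.62784601e-05]), 'position': array([0.14673959, 0.63273074, 0.22159844]), 'tool_rot': array([-3.57000372e-01, -3.12116535e+00,  2.61984526e-03]), 'ft_force': array([-0.52003065,  0.5086436 , -0.44589601]), 'torque': array([0.02797852, 0.02829078, 0.00027082]), 'grip_force': 0.0, 'grip_width': 0.9996158991519934}
```

View pics/scene0.png

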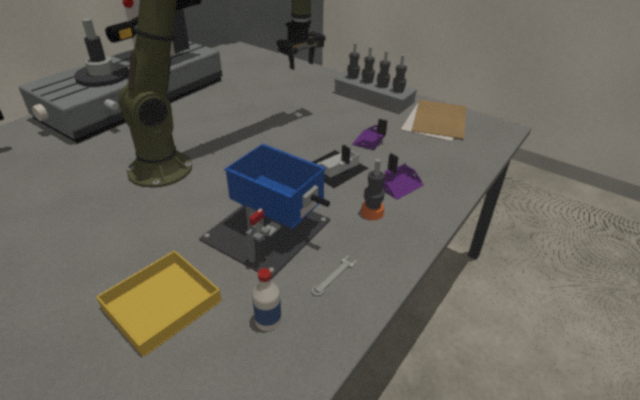

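View pics/top0.png

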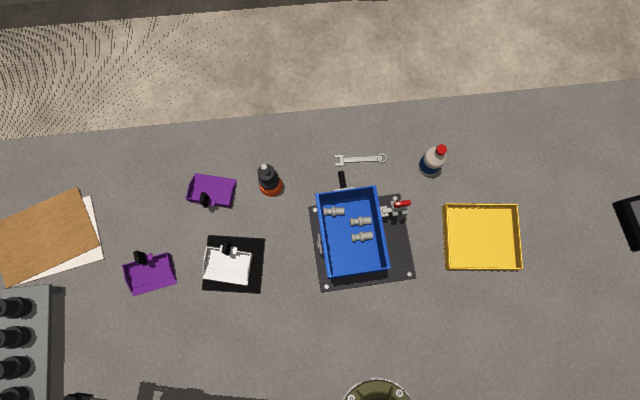

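```bash
cat > h.py <<'E'
import numpy as np,cv2
from scipy.spatial.transform import Rotation as R
from bench import ctrl,get_image,calibration
def cam(n):
    c=calibration(n);return c,R.from_rotvec(c['attitude']).as_matrix(),np.array(c['eye'])
def proj(n,P):
    c,A,e=cam(n);p=(np.atleast_2d(P)-e)@A
    return np.c_[c['cx']+c['fx']*p[:,0]/-p[:,2],c['cy']-c['fy']*p[:,1]/-p[:,2]]
def unp(n,uv,z):
    c,A,e=cam(n);uv=np.atleast_2d(uv).astype(float)
    d=np.c_[(uv[:,0]-c['cx'])/c['fx'],-(uv[:,1]-c['cy'])/c['fy'],-np.ones(len(uv))]@A.T
    z=np.broadcast_to(z,len(uv));t=(z-e[2])/d[:,2]
    return e+d*t[:,None]
def tri(uvt,uvs):
    L=[]
    for n,uv in(("top",uvt),("scene",uvs)):
        c,A,e=cam(n);d=A@np.array([(uv[0]-c['cx'])/c['fx'],-(uv[1]-c['cy'])/c['fy'],-1]);L.append((e,d/np.linalg.norm(d)))
    M=sum(np.eye(3)-np.outer(d,d) for e,d in L);b=sum((np.eye(3)-np.outer(d,d))@e for e,d in L)
    return np.linalg.solve(M,b)
def crop(n,x,y,w,h,s,name):
    im=get_image(n)[y:y+h,x:x+w,::-1];cv2.imwrite(f"pics/{name}.png",cv2.resize(im,None,fx=s,fy=s,interpolation=cv2.INTER_CUBIC))
E
python3 - <<'E'
from h import *
np.set_printoptions(precision=4,suppress=True)
print(proj("top",[[0,0,0],[.147,.633,.223]]),proj("scene",[[0,0,0],[.147,.633,.223]]))
crop("top",190,140,230,170,3.4,"t1")
s=get_image("scene")[130:280,190:340,::-1];t=0
cv2.imwrite("pics/s1.png",cv2.resize(s,None,fx=4,fy=4,interpolation=cv2.INTER_CUBIC))
E
```

```text
[[377.4288 419.7856]
 [123.4517 406.7924]] [[160.8363 169.1809]
 [301.8501  65.3904]]
```

View pics/t1.png

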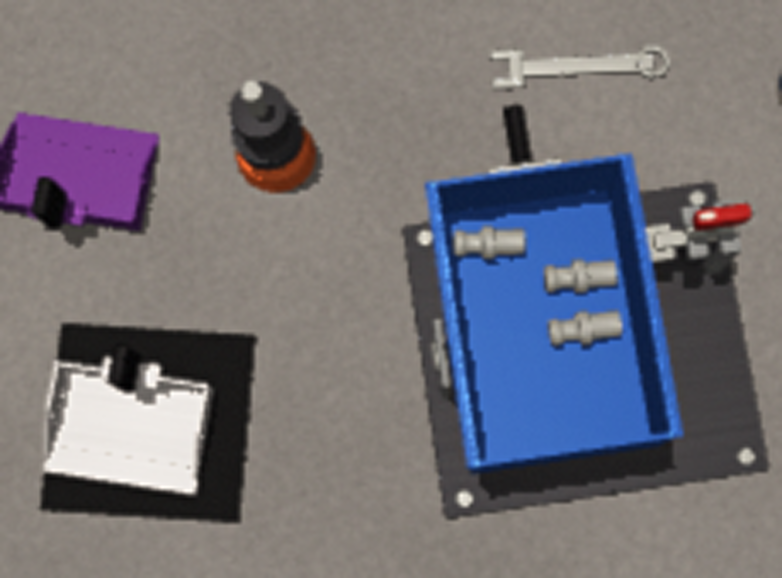

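View pics/s1.png

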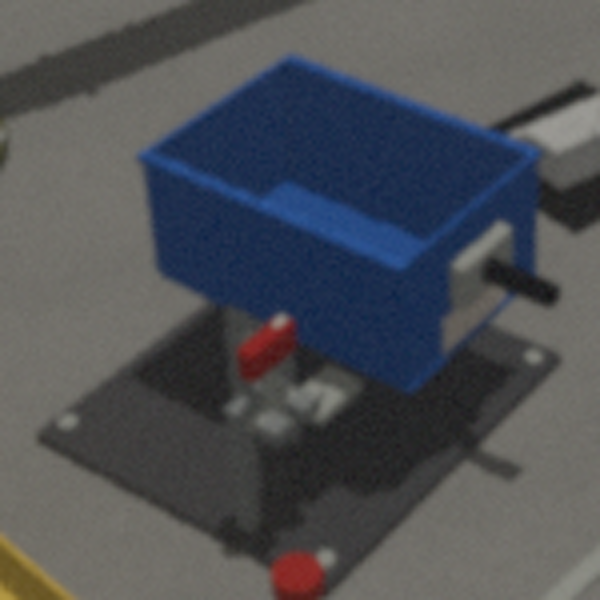

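```bash
cat > fit.py <<'E'
from h import *
from scipy.optimize import least_squares
def fit(obs,x0,fixz=0.):
    # obs: list (cam, local xyz, uv); pose x,y,yaw
    def f(p):
        Rz=R.from_euler('z',p[2]).as_matrix()
        return np.concatenate([(proj(n,Rz@np.array(l)+[p[0],p[1],0])[0]-uv) for n,l,uv in obs])
    r=least_squares(f,x0);return r.x,r.fun.reshape(-1,2)
E
python3 - <<'E'
from fit import *
np.set_printoptions(precision=4,suppress=True)
T=lambda u,v:np.array([u,v])/3.4+[190,140]
S=lambda u,v:np.array([u,v])/4+[190,130]
c=dict(fr=(-.104,-.079,.207),fl=(-.104,.079,.207),rl=(.124,.079,.207),rr=(.124,-.079,.207),g=(.07,-.155,.178))
o=[("top",c['rl'],T(427,183)),("top",c['rr'],T(632,155)),("top",c['fr'],T(682,436)),("top",c['fl'],T(468,468)),("top",c['g'],T(723,215)),
("scene",c['fr'],S(140,157)),("scene",c['fl'],S(290,57)),("scene",c['rl'],S(540,155)),("scene",c['rr'],S(403,270)),("scene",(.07,-.155,.165),S(267,348))]
for q in(o,o[:4],o[5:9]):
    p,r=fit(q,[.5,0,0]);print("stand",p);print(r.ravel())
m=[("top",(.085,.09,.004),T(62,323)),("top",(.085,-.09,.004),T(256,335)),("top",(-.085,-.09,.004),T(240,521)),("top",(-.085,.09,.004),T(42,509))]
p,r=fit(m,[.4,.4,0]);print("mat",p,r.ravel())
s=[("top",(-.095,.069,.006),T(45,470)),("top",(-.095,-.069,.006),T(195,493)),("top",(0,0,.104),T(123,360))]
p,r=fit(s,[.4,.4,0]);print("scoop",p,r.ravel())
t=[("top",(.1,.11,.045),(444.,204.)),("top",(.1,-.11,.045),(519.,204.)),("top",(-.1,-.11,.045),(523.,271.)),("top",(-.1,.11,.045),(447.,270.))]
p,r=fit(t,[.4,-.3,0]);print("tray",p,r.ravel())
for n,u,v,z in(("holder",268,187,0),("spanL",338,160,0),("spanR",383,158,0),("bottle",429,170,0.02)):print(n,unp("top",(u,v),z))
s=get_image("scene")[110:190,300:430,::-1]
t=get_image("top")[225:300,190:275,::-1];t2=get_image("top")[190:285,430:540,::-1]
f=lambda i,k:cv2.resize(i,k,interpolation=cv2.INTER_CUBIC)
cv2.imwrite("pics/m1.png",np.vstack([np.hstack([f(t,(425,375)),f(t2,(375,324)).copy() if 0 else f(t2,(375,375))]),np.hstack([f(s,(366,225)),np.zeros((225,434,3),np.uint8)])]))
E
```

```text
stand [0.5147 0.0258 0.0389]
[ 1.4576 -0.8564 -1.494  -0.535  -1.6458  0.0871  1.6902 -0.7693  0.74
 -0.5483  0.0961 -1.5967 -0.9101 -0.6103 -0.3538 -0.6966 -0.0069 -1.1559
 -0.3201 -0.2081]
stand [0.5133 0.026  0.0395]
[ 1.4213 -0.3227 -1.5211 -0.0373 -1.621   0.6186  1.7055 -0.1987]
stand [0.5185 0.0225 0.0353]
[ 0.2421 -0.6916 -0.533   0.2198  0.0788  0.4093  0.1576  0.0779]
mat [ 0.4884  0.3813 -0.1619] [-0.14   -0.2678  0.2627 -0.3866  0.2978  0.3372 -0.4185  0.2693]
scoop [ 0.5295  0.3853 -0.2662] [ 0.2232 -0.7503  0.4129 -0.0331 -0.6009  0.7475]
tray [ 0.4884 -0.3807 -0.1186] [ 1.3539 -0.0626 -1.9281  1.0799 -0.7341 -0.3227  1.2932 -0.5477]
holder [[0.7223 0.2584 0.    ]]
spanL [[0.7893 0.0253 0.    ]]
spanR [[ 0.7811 -0.1209  0.    ]]
bottle [[ 0.7202 -0.2574  0.02  ]]
```

View pics/m1.png

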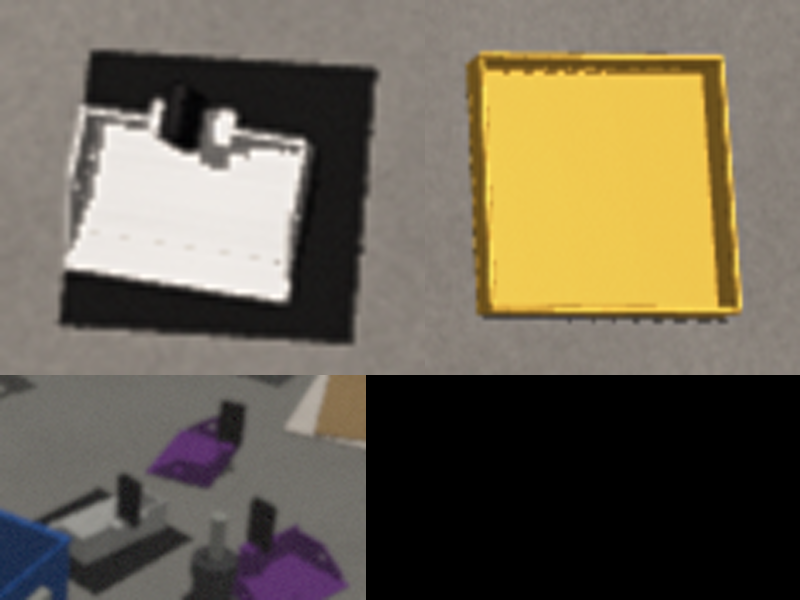

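```bash
cat > pl.py <<'E'
from h import *
def Rdown(yaw_y,pitch=0.):
    # tool z down, tool y pointing at world angle yaw_y; pitch: tilt about tool y (+: tool z swings toward tool x)
    y=np.array([np.cos(yaw_y),np.sin(yaw_y),0]);z=np.array([0,0,-1.]);x=np.cross(y,z)
    return np.c_[x,y,z]@R.from_euler('y',pitch).as_matrix()
def pose():
    s=ctrl.get_state();return np.array(s['position']),R.from_rotvec(s['tool_rot']).as_matrix()
def go(way,start=None,vmax=.04,wmax=.13):
    p,M=start or pose();rows=[]
    for tp,tM in way:
        tM=np.asarray(tM);a=R.from_matrix(M.T@tM).magnitude()
        n=int(max(1,np.ceil(np.linalg.norm(np.array(tp)-p)/vmax),np.ceil(a/wmax)))
        for k in range(n,0,-1):
            d=np.round(M.T@(np.array(tp)-p)/k,3);w=np.round(R.from_matrix(M.T@tM).as_rotvec()/k,3)
            rows.append((d,w));p=p+M@d;M=M@R.from_rotvec(w).as_matrix()
        rows.append(None)
    f=lambda v:"["+",".join(f"{x+0:g}" for x in v)+"]"
    out=[];
    for r in rows+[None]:
        if r is None or len(out)==10:
            if out:print("dp [%s]\ntw [%s] n=%d"%(",".join(f(d) for d,_ in out),",".join(f(w) for _,w in out),len(out)));out=[]
        if r is not None:out.append(r)
    return p,M
STAND=np.array([.516,.0245]);SY=.038
def st(x,y,z):
    c,s=np.cos(SY),np.sin(SY);return np.array([STAND[0]+c*x-s*y,STAND[1]+s*x+c*y,z])
E
python3 - <<'E'
from pl import *
print(tri(np.array([723,210])/3.4+[190,140],np.array([267,338])/4+[190,130]),st(.07,-.155,.165))
p,M=pose()
g=st(.07,-.155,0)
go([(p+[0,0,.11],M),(g+[0,0,.32],Rdown(SY))])
E
```

```text
[ 0.59364935 -0.12616231  0.17413431] [ 0.59183805 -0.12772874  0.165     ]
dp [[0,0,-0.037],[0,0,-0.036],[0,0,-0.037]]
tw [[0,0,0],[0,0,0],[0,0,0]] n=3
dp [[-0.026,-0.028,0.001],[-0.028,-0.026,0.001],[-0.029,-0.025,0.001],[-0.031,-0.023,0],[-0.032,-0.021,0.001],[-0.033,-0.019,0],[-0.034,-0.017,0.001],[-0.035,-0.015,0],[-0.036,-0.013,0.001],[-0.037,-0.011,0]]
tw [[0,0,0.057],[0,0,0.057],[0,0,0.057],[0,0,0.057],[0,0,0.057],[0,0,0.057],[0,0,0.057],[0,0,0.057],[0,0,0.057],[0,0,0.057]] n=10
dp [[-0.037,-0.009,0.001],[-0.038,-0.007,0],[-0.038,-0.005,0.001],[-0.038,-0.003,0],[-0.038,-0.001,0.001],[-0.038,0.001,0],[-0.038,0.004,0.001],[-0.038,0.006,0],[-0.038,0.008,0.001],[-0.037,0.01,0]]
tw [[0,0,0.057],[0,0,0.056],[0,0,0.057],[0,0,0.056],[0,0,0.057],[0,0,0.056],[0,0,0.057],[0,0,0.056],[0,0,0.057],[0,0,0.056]] n=10
dp [[-0.037,0.012,0.001],[-0.036,0.014,0],[-0.035,0.015,0.001]]
tw [[0,0,0.057],[0,0,0.056],[0,0,0.057]] n=3
```

Scoop candidates in the top view are the aluminium one on the black mat (228,260) and two purple ones at (212,190) and (150,272). I'm taking the aluminium one; the crop confirms the black handle with the mouth facing the robot. The T-grip is red at top (402,203). The bottle's red cap (440,150) also looks red, but it is not the grip.

Emit:
apply_moves(
  dp=[
    [0,0,-0.037],
    [0,0,-0.036],
    [0,0,-0.037],
  ],
  twist=[
    [0,0,0],
    [0,0,0],
    [0,0,0],
  ],
  fingers=[0,0,0],
)

```text
time: 0.65
position: [0.1468, 0.6329, 0.3336]
tool_rot: [-0.357, -3.121, 0.001]
ft_force: [-0.4, 0.0, 0.2]
grip_width: 1.001
grip_force: 0.0
```

Emit:
apply_moves(
  dp=[
    [-0.026,-0.028,0.001],
    [-0.028,-0.026,0.001],
    [-0.029,-0.025,0.001],
    [-0.031,-0.023,0],
    [-0.032,-0.021,0.001],
    [-0.033,-0.019,0],
    [-0.034,-0.017,0.001],
    [-0.035,-0.015,0],
    [-0.036,-0.013,0.001],
    [-0.037,-0.011,0],
  ],
  twist=[
    [0,0,0.057],
    [0,0,0.057],
    [0,0,0.057],
    [0,0,0.057],
    [0,0,0.057],
    [0,0,0.057],
    [0,0,0.057],
    [0,0,0.057],
    [0,0,0.057],
    [0,0,0.057],
  ],
  fingers=[0,0,0,0,0,0,0,0,0,0],
)

```text
time: 1.65
position: [0.342, 0.3023, 0.3267]
tool_rot: [1.223, 2.894, 0.001]
ft_force: [0.8, 0.3, -0.7]
grip_width: 1.0
grip_force: 0.0
```

Emit:
apply_moves(
  dp=[
    [-0.037,-0.009,0.001],
    [-0.038,-0.007,0],
    [-0.038,-0.005,0.001],
    [-0.038,-0.003,0],
    [-0.038,-0.001,0.001],
    [-0.038,0.001,0],
    [-0.038,0.004,0.001],
    [-0.038,0.006,0],
    [-0.038,0.008,0.001],
    [-0.037,0.01,0],
  ],
  twist=[
    [0,0,0.057],
    [0,0,0.056],
    [0,0,0.057],
    [0,0,0.056],
    [0,0,0.057],
    [0,0,0.056],
    [0,0,0.057],
    [0,0,0.056],
    [0,0,0.057],
    [0,0,0.056],
  ],
  fingers=[0,0,0,0,0,0,0,0,0,0],
)

```text
time: 2.65
position: [0.5352, -0.0283, 0.3218]
tool_rot: [1.981, 2.438, 0.001]
ft_force: [0.2, 0.5, 0.9]
grip_width: 0.998
grip_force: 0.0
```

Emit:
apply_moves(
  dp=[
    [-0.037,0.012,0.001],
    [-0.036,0.014,0],
    [-0.035,0.015,0.001],
    [0,0,0],
  ],
  twist=[
    [0,0,0.057],
    [0,0,0.056],
    [0,0,0.057],
    [0,0,0],
  ],
  fingers=[0,0,0,0],
)

```text
time: 3.05
position: [0.5918, -0.1335, 0.3187]
tool_rot: [2.187, 2.252, -0.007]
ft_force: [0.5, -1.0, -0.1]
grip_width: 0.997
grip_force: 0.0
```

```bash
python3 - <<'E'
from pl import *
np.set_printoptions(precision=4,suppress=True)
s=ctrl.get_state();print(s['time'],s['position'],s['joint_positions'],s['tool_rot'])
g=st(.07,-.155,0)+[.001,.0005,0]
go([(g+[0,0,.23],Rdown(SY)),(g+[0,0,.153],Rdown(SY))],vmax=.03)
a=get_image("scene")[120:280,190:350,::-1]
cv2.imwrite("pics/a2.png",cv2.resize(a,(600,600),interpolation=cv2.INTER_CUBIC))
E
```

```text
3.05 [ 0.5918 -0.1335  0.3187] [-0.4697  0.2441  0.7932  1.4331 -0.1682  1.5354  0.3435] [ 2.187   2.2516 -0.0067]
dp [[0.002,0,0.03],[0.002,0.001,0.029],[0.003,0,0.03]]
tw [[0,0.002,-0.003],[-0.001,0.001,-0.003],[0,0.002,-0.003]] n=3
dp [[0,0,0.026],[0,0,0.025],[0,0,0.026]]
tw [[0,0,0],[0,0,0],[0,0,0]] n=3
```

View pics/a2.png

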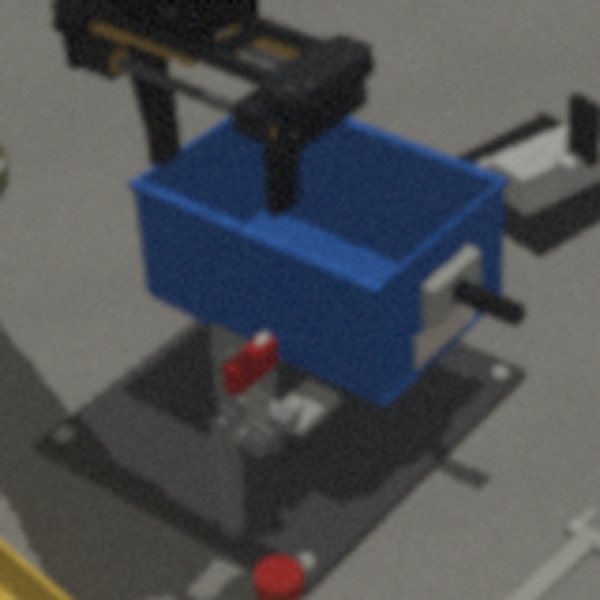

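Emit:
apply_moves(
  dp=[
    [0.002,0,0.03],
    [0.002,0.001,0.029],
    [0.003,0,0.03],
    [0,0,0],
  ],
  twist=[
    [0,0.002,-0.003],
    [0,0.001,-0.003],
    [0,0.002,-0.003],
    [0,0,0],
  ],
  fingers=[0,0,0,0],
)

```text
time: 3.5
position: [0.5897, -0.1172, 0.2267]
tool_rot: [-2.158, -2.269, -0.0]
ft_force: [-0.1, 0.8, -0.5]
grip_width: 1.0
grip_force: 0.0
```

```bash
python3 - <<'E'
from pl import *
np.set_printoptions(precision=4,suppress=True)
s=ctrl.get_state();print(s['time'],s['position'],s['tool_rot'])
g=st(.07,-.155,0)+[.001,.0005,0]
go([(g+[0,0,.153],Rdown(SY))],vmax=.025)
f=lambda i,k:cv2.resize(i,k,interpolation=cv2.INTER_CUBIC)
a=get_image("scene")[150:250,210:310,::-1];b=get_image("top")[160:250,340:440,::-1]
cv2.imwrite("pics/a3.png",np.hstack([f(a,(400,400)),f(b,(400,400))]))
E
```

```text
3.5 [ 0.5897 -0.1172  0.2267] [-2.1576 -2.269  -0.0003]
dp [[-0.004,0.001,0.025],[-0.003,0.001,0.024],[-0.004,0.001,0.025]]
tw [[-0.002,-0.003,0.004],[-0.003,-0.002,0.004],[-0.002,-0.003,0.004]] n=3
```

View pics/a3.png

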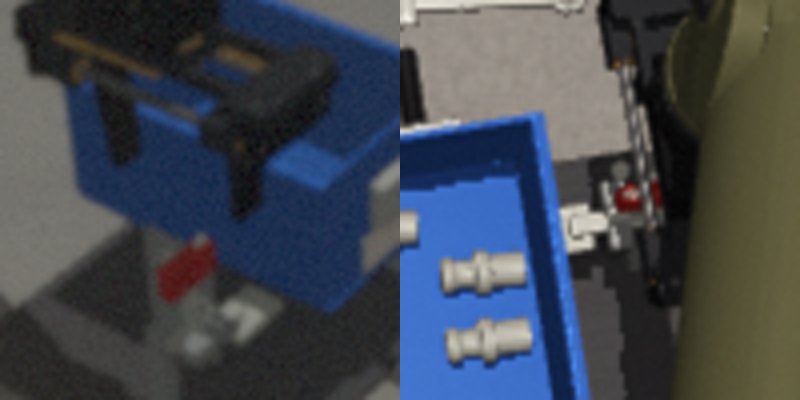

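Emit:
apply_moves(
  dp=[
    [0,0,0],
    [0,0,0],
    [0,0,0],
  ],
  twist=[
    [0,0,0],
    [0,0,0],
    [0,0,0],
  ],
  fingers=[0,0,0],
)

```text
time: 3.9
position: [0.5929, -0.1206, 0.2319]
tool_rot: [-2.167, -2.272, -0.008]
ft_force: [-0.3, 0.4, 0.5]
grip_width: 1.003
grip_force: 0.0
```

```bash
python3 - <<'E'
from pl import *
np.set_printoptions(precision=4,suppress=True)
s=ctrl.get_state();print(s['time'],s['position'],s['tool_rot'],s['qd'])
g=st(.07,-.155,0)+[.001,.0005,0]
go([(g+[0,0,.153],Rdown(SY))],vmax=.025)
E
```

```text
3.9 [ 0.5929 -0.1206  0.2319] [-2.1672 -2.2715 -0.0079] [ 0.0016  0.0043 -0.0011  0.0083 -0.0013 -0.0019 -0.    ]
dp [[-0.002,0,0.02],[-0.002,0,0.02],[-0.001,0,0.019],[-0.002,0,0.02]]
tw [[0.001,-0.001,0.002],[0,-0.001,0.002],[0.001,-0.001,0.002],[0,-0.002,0.003]] n=4
```

Emit:
apply_moves(
  dp=[
    [-0.002,0,0.02],
    [-0.002,0,0.02],
    [-0.001,0,0.019],
    [-0.002,0,0.02],
    [0,0,0],
    [0,0,0],
    [0,0,0],
  ],
  twist=[
    [0,-0.001,0.002],
    [0,-0.001,0.002],
    [0,-0.001,0.002],
    [0,-0.001,0.002],
    [0,0,0],
    [0,0,0],
    [0,0,0],
  ],
  fingers=[0,0,0,0,0,0,0],
)

```text
time: 4.6
position: [0.5935, -0.1273, 0.1531]
tool_rot: [2.177, 2.264, 0.003]
ft_force: [-0.2, -0.1, 0.6]
grip_width: 1.0
grip_force: 0.0
```

Emit:
apply_moves(
  dp=[
    [0,0,0],
    [0,0,0],
    [0,0,0],
    [0,0,0],
    [0,0,0],
    [0,0,0],
    [0,0,0],
    [0,0,0],
    [0,0,0],
    [0,0,0],
  ],
  twist=[
    [0,0,0],
    [0,0,0],
    [0,0,0],
    [0,0,0],
    [0,0,0],
    [0,0,0],
    [0,0,0],
    [0,0,0],
    [0,0,0],
    [0,0,0],
  ],
  fingers=[1,1,1,1,1,1,1,1,1,1],
  newtons=30,
)

```text
time: 5.6
position: [0.5926, -0.1271, 0.1515]
tool_rot: [-2.177, -2.264, -0.001]
ft_force: [0.2, 0.3, 0.2]
grip_width: 0.17
grip_force: 0.0
```

Emit:
apply_moves(
  dp=[
    [0,0,0],
    [0,0,0],
    [0,0,-0.003],
    [0,0,-0.004],
    [0,0,-0.004],
    [0,0,-0.005],
    [0,0,0],
    [0,0,0],
  ],
  twist=[
    [0,0,0],
    [0,0,0],
    [0,0,0],
    [0,0,0],
    [0,0,0],
    [0,0,0],
    [0,0,0],
    [0,0,0],
  ],
  fingers=[1,1,1,1,1,1,1,1],
  newtons=30,
)

```text
time: 6.4
position: [0.5924, -0.127, 0.1676]
tool_rot: [-2.177, -2.264, -0.001]
ft_force: [0.3, -0.1, -2.9]
grip_width: 0.158
grip_force: 30.0
```

Emit:
apply_moves(
  dp=[
    [0,0,0],
    [0,0,0],
    [0,0,0],
    [0,0,0],
    [0,0,0],
    [0,0,0],
    [0,0,0],
    [0,0,0],
    [0,0,0],
    [0,0,0],
  ],
  twist=[
    [0,0,0.05],
    [0,0,0.1],
    [0,0,0.1],
    [0,0,0.1],
    [0,0,0.1],
    [0,0,0.1],
    [0,0,0.1],
    [0,0,0.1],
    [0,0,0.1],
    [0,0,0.1],
  ],
  fingers=[1,1,1,1,1,1,1,1,1,1],
)

```text
time: 7.4
position: [0.591, -0.1263, 0.1675]
tool_rot: [-2.97, -1.011, 0.004]
ft_force: [-3.1, 0.3, 1.1]
grip_width: 0.155
grip_force: 30.0
```

Emit:
apply_moves(
  dp=[
    [0,0,0],
    [0,0,0],
    [0,0,0],
    [0,0,0],
    [0,0,0],
    [0,0,0],
    [0,0,0],
    [0,0,0],
    [0,0,0],
    [0,0,0],
  ],
  twist=[
    [0,0,0.1],
    [0,0,0.1],
    [0,0,0.1],
    [0,0,0.1],
    [0,0,0.1],
    [0,0,0.1],
    [0,0,0.04],
    [0,0,0],
    [0,0,0],
    [0,0,0],
  ],
  fingers=[1,1,1,1,1,1,1,1,1,1],
)

```text
time: 8.4
position: [0.5906, -0.1252, 0.1673]
tool_rot: [-3.137, -0.035, 0.008]
ft_force: [-5.7, 3.7, 0.9]
grip_width: 0.158
grip_force: 30.0
```

```bash
python3 - <<'E'
from pl import *
np.set_printoptions(precision=4,suppress=True)
s=ctrl.get_state();print(s['time'],s['position'],pose()[1],s['torque'],s['joint_positions'])
E
```

```text
8.4 [ 0.5906 -0.1252  0.1673] [[ 0.9997  0.0221 -0.0052]
 [ 0.0221 -0.9997  0.0043]
 [-0.0051 -0.0044 -1.    ]] [0.5196 1.4381 0.4231] [-0.6691  0.4125  1.0627  1.6691 -0.3756  1.2893 -1.0817]
```

Emit:
apply_moves(
  dp=[
    [0,0,0.004],
    [0,0,0.004],
    [0,0,0.004],
    [0,0,0.004],
    [0,0,0.001],
    [0,0,0],
    [0,0,0],
  ],
  twist=[
    [0,0,0],
    [0,0,0],
    [0,0,0],
    [0,0,0],
    [0,0,0],
    [0,0,0],
    [0,0,0],
  ],
  fingers=[1,1,1,1,1,1,1],
)

```text
time: 9.1
position: [0.5907, -0.1252, 0.1515]
tool_rot: [-3.136, -0.035, 0.008]
ft_force: [-7.4, 4.0, 7.0]
grip_width: 0.158
grip_force: 30.0
```

Emit:
apply_moves(
  dp=[
    [0,0,0],
    [0,0,0],
    [0,0,0],
    [0,0,0],
    [0,0,0],
    [0,0,-0.02],
    [0,0,-0.04],
    [0,0,-0.04],
    [0,0,-0.04],
    [0,0,0],
  ],
  twist=[
    [0,0,0],
    [0,0,0],
    [0,0,0],
    [0,0,0],
    [0,0,0],
    [0,0,0],
    [0,0,0],
    [0,0,0],
    [0,0,0],
    [0,0,0],
  ],
  fingers=[0,0,0,0,0,0,0,0,0,0],
)

```text
time: 10.1
position: [0.5951, -0.1288, 0.2963]
tool_rot: [3.141, 0.031, 0.014]
ft_force: [0.7, -1.4, 0.5]
grip_width: 0.958
grip_force: 0.0
```

```bash
python3 - <<'E'
from pl import *
np.set_printoptions(precision=4,suppress=True)
f=lambda i,k:cv2.resize(i,k,interpolation=cv2.INTER_CUBIC)
a=get_image("scene")[160:240,220:340,::-1]
cv2.imwrite("pics/a4.png",f(a,(780,520)))
for _ in range(4): get_image("top")
s=ctrl.get_state();print(s['time'],s['position'],s['ft_force'],s['grip_width'])
h=st(.174,0,0);Rm=Rdown(SY-np.pi/2)
go([(h+[0,0,.29],Rm),(h+[0,0,.141],Rm)],vmax=.03)
E
```

```text
10.35 [ 0.592  -0.1268  0.2891] [-0.4621 -0.1551 -0.397 ] 0.997067955026615
dp [[0.014,-0.022,0],[0.015,-0.022,0],[0.015,-0.022,0],[0.014,-0.022,0],[0.015,-0.022,0],[0.015,-0.023,0],[0.014,-0.022,-0.001]]
tw [[0,0,-0.003],[0,0,-0.003],[0,0,-0.002],[0,0.001,-0.003],[-0.001,0,-0.002],[0,0.001,-0.003],[-0.001,0,-0.002]] n=7
dp [[0,0,0.03],[0,0,0.03],[0,0,0.03],[0,0,0.03],[0,0,0.029]]
tw [[0,0,0],[0,0,0],[0,0,0],[0,0,0],[0,0,0]] n=5
```

View pics/a4.png

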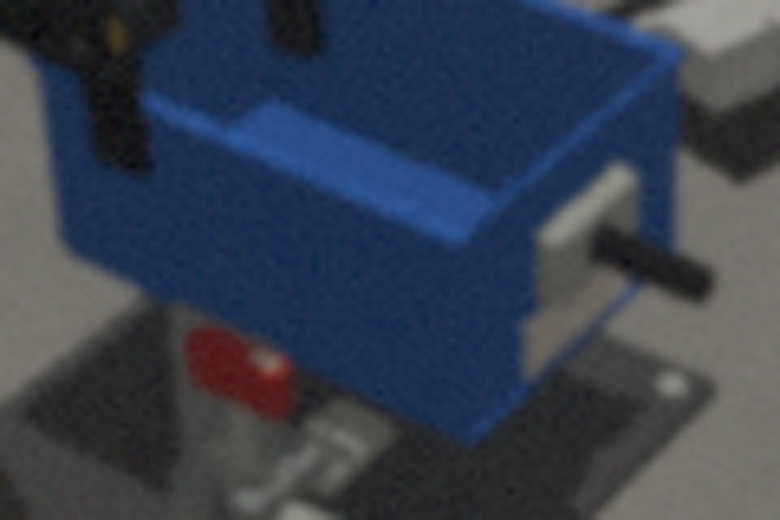

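Emit:
apply_moves(
  dp=[
    [0.014,-0.022,0],
    [0.015,-0.022,0],
    [0.015,-0.022,0],
    [0.014,-0.022,0],
    [0.015,-0.022,0],
    [0.015,-0.023,0],
    [0.014,-0.022,0],
    [0,0,0],
    [0,0,0],
    [0,0,0],
  ],
  twist=[
    [0,0,-0.003],
    [0,0,-0.003],
    [0,0,-0.002],
    [0,0,-0.003],
    [0,0,-0.002],
    [0,0,-0.003],
    [0,0,-0.002],
    [0,0,0],
    [0,0,0],
    [0,0,0],
  ],
  fingers=[0,0,0,0,0,0,0,0,0,0],
)

```text
time: 11.35
position: [0.69, 0.0303, 0.2901]
tool_rot: [-3.141, -0.059, 0.002]
ft_force: [-0.5, -0.6, -0.2]
grip_width: 1.002
grip_force: 0.0
```

```bash
python3 - <<'E'
from pl import *
np.set_printoptions(precision=4,suppress=True)
s=ctrl.get_state();print(s['time'],s['position'],s['joint_positions'])
print(unp("scene",(328.5,203.1),.160),unp("top",np.array([513,107])/3.4+[190,140],.165),st(.193,0,.16))
E
```

```text
11.35 [0.69   0.0303 0.2901] [-0.7223  0.5402  1.0079  1.2536 -0.45    1.5787 -1.3225]
[[0.7019 0.0365 0.16  ]] [[0.7016 0.0346 0.165 ]] [0.7089 0.0318 0.16  ]
```

Emit:
apply_moves(
  dp=[
    [-0.003,-0.002,0.03],
    [-0.002,-0.001,0.03],
    [0,0,0.03],
    [0,0,0.03],
    [0,0,0.029],
    [0,0,0],
    [0,0,0],
    [0,0,0],
    [0,0,0],
    [0,0,0],
  ],
  twist=[
    [0,0,0],
    [0,0,0],
    [0,0,0],
    [0,0,0],
    [0,0,0],
    [0,0,0],
    [0,0,0],
    [0,0,0],
    [0,0,0],
    [0,0,0],
  ],
  fingers=[0,0,0,0,0,0.5,0.7,0.7,0.7,0.7],
)

```text
time: 12.35
position: [0.6859, 0.0334, 0.1432]
tool_rot: [-3.14, -0.059, -0.003]
ft_force: [-0.3, -0.0, 0.3]
grip_width: 0.635
grip_force: 0.0
```

Emit:
apply_moves(
  dp=[
    [0,0,0],
    [0,0,0],
    [0,0,0],
    [0,0,0],
    [0,0,0],
    [0,0,0],
  ],
  twist=[
    [0,0,0],
    [0,0,0],
    [0,0,0],
    [0,0,0],
    [0,0,0],
    [0,0,0],
  ],
  fingers=[1,1,1,1,1,1],
  newtons=15,
)

```text
time: 12.95
position: [0.6851, 0.0345, 0.1417]
tool_rot: [-3.139, -0.061, 0.0]
ft_force: [-0.9, 2.4, 0.8]
grip_width: 0.203
grip_force: 15.0
```

```bash
python3 - <<'E'
from pl import *
np.set_printoptions(precision=4,suppress=True)
s=ctrl.get_state();print(s['time'],s['position'],s['ft_force'],s['grip_width'],s['grip_force'])
f=lambda i,k:cv2.resize(i,k,interpolation=cv2.INTER_CUBIC)
a=get_image("scene")[130:230,240:360,::-1]
cv2.imwrite("pics/a5.png",f(a,(600,500)))
# arc
p,M=pose();C=st(0,0,.09);C[0]-=.004
ax=np.array([np.sin(SY),-np.cos(SY),0])
way=[]
for a in np.arange(.06,.37,.06):
    Q=R.from_rotvec(ax*a).as_matrix();way.append((C+Q@(p-C),Q@M))
go(way,vmax=.02)
E
```

```text
12.95 [0.6851 0.0345 0.1417] [-0.9439  2.399   0.7949] 0.20267919717549832 14.998606145381927
dp [[-0.003,0,-0.01]]
tw [[0,0.06,0]] n=1
dp [[-0.004,0,-0.011]]
tw [[0,0.06,0]] n=1
dp [[-0.003,0,-0.01]]
tw [[0,0.06,0]] n=1
dp [[-0.004,0,-0.01]]
tw [[0,0.06,0]] n=1
dp [[-0.003,0,-0.011]]
tw [[0,0.06,-0.001]] n=1
dp [[-0.004,0,-0.01]]
tw [[0,0.06,0]] n=1
```

View pics/a5.png

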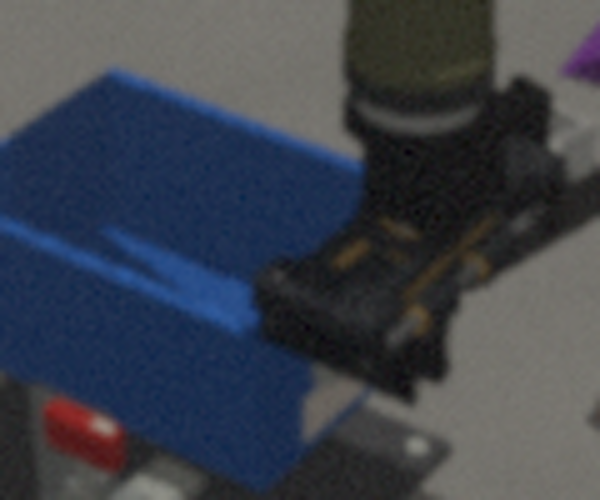

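Emit:
apply_moves(
  dp=[
    [-0.003,0,-0.01],
    [-0.004,0,-0.011],
    [-0.003,0,-0.01],
    [-0.004,0,-0.01],
    [-0.003,0,-0.01],
    [0,0,0],
    [0,0,0],
    [0,0,0],
  ],
  twist=[
    [0,0.06,0],
    [0,0.06,0],
    [0,0.06,0],
    [0,0.06,0],
    [0,0.06,0],
    [0,0,0],
    [0,0,0],
    [0,0,0],
  ],
  fingers=[1,1,1,1,1,1,1,1],
)

```text
time: 13.8
position: [0.6619, 0.0334, 0.1898]
tool_rot: [-3.099, -0.059, -0.464]
ft_force: [-4.5, 3.1, 2.3]
grip_width: 0.201
grip_force: 15.0
```

Emit:
apply_moves(
  dp=[
    [-0.002,0,-0.005],
    [-0.002,0,-0.005],
    [0,0,-0.002],
    [0,0,0],
    [0,0,0],
    [0,0,0],
  ],
  twist=[
    [0,0.03,0],
    [0,0.03,0],
    [0,0.01,0],
    [0,0,0],
    [0,0,0],
    [0,0,0],
  ],
  fingers=[1,1,1,1,1,1],
)

```text
time: 14.4
position: [0.6549, 0.033, 0.1992]
tool_rot: [-3.081, -0.059, -0.576]
ft_force: [4.0, 3.5, -8.0]
grip_width: 0.195
grip_force: 15.0
```

```bash
sed -i 's/^STAND=.*/STAND=np.array([.5165,.0275]);SY=.038/' pl.py; python3 - <<'E'
from pl import *
np.set_printoptions(precision=4,suppress=True)
s=ctrl.get_state();p,M=pose();print(s['time'],p,M[:,2],s['ft_force'],s['torque'],s['joint_positions'])
g=p-.019*M[:,2];d=g-st(0,0,.09);print(np.hypot(d[0],d[2]),np.arctan2(d[2],d[0]),np.arctan2(.07,.1685))
E
```

```text
14.4 [0.6549 0.033  0.1992] [ 0.3607  0.0133 -0.9326] [ 4.0461  3.4506 -8.0267] [0.6251 0.254  0.2494] [-1.1892  0.1374  1.1778  1.861  -0.1665  0.8623 -1.4862]
0.18276915049207695 0.7673029430770592 0.39373715718951596
```

Emit:
apply_moves(
  dp=[
    [0,0,0],
    [0,0,0],
    [0,0,0],
    [0,0,0],
    [0,0,0],
    [0,0,-0.03],
    [0,0,-0.03],
    [0,0,-0.03],
    [0,0,-0.03],
    [0,0,0],
  ],
  twist=[
    [0,0,0],
    [0,0,0],
    [0,0,0],
    [0,0,0],
    [0,0,0],
    [0,0,0],
    [0,0,0],
    [0,0,0],
    [0,0,0],
    [0,0,0],
  ],
  fingers=[0,0,0,0,0,0,0,0,0,0],
)

```text
time: 15.4
position: [0.6129, 0.0309, 0.3168]
tool_rot: [-3.073, -0.058, -0.586]
ft_force: [-0.1, 0.6, -0.3]
grip_width: 0.975
grip_force: 0.0
```

```bash
python3 - <<'E'
from pl import *
np.set_printoptions(precision=4,suppress=True)
for _ in range(6): get_image("top")
s=ctrl.get_state();p,M=pose();print(s['time'],p,M[:,2],s['joint_positions'])
# above the scoop, tool y along scoop y (90-15deg), choose y pointing -y world
way=[(np.array([.55,.15,.33]),Rdown(-np.pi/2-.1)),(np.array([.51,.388,.25]),Rdown(-np.pi/2-.26))]
go(way,vmax=.035)
E
```

```text
15.7 [0.6109 0.0303 0.3108] [ 0.3596  0.0131 -0.933 ] [-1.2718 -0.224   1.0244  1.7857  0.2873  1.1189 -1.8368]
dp [[-0.011,-0.03,-0.01],[-0.013,-0.03,-0.008],[-0.015,-0.03,-0.008],[-0.017,-0.029,-0.006]]
tw [[-0.006,-0.092,0.034],[-0.006,-0.092,0.034],[-0.006,-0.092,0.034],[-0.007,-0.091,0.034]] n=4
dp [[-0.008,-0.029,0.01],[-0.009,-0.029,0.01],[-0.009,-0.029,0.01],[-0.01,-0.028,0.01],[-0.01,-0.028,0.01],[-0.011,-0.028,0.01],[-0.011,-0.028,0.01],[-0.012,-0.028,0.01]]
tw [[0,0,0.02],[0,0,0.02],[0,0,0.02],[0,0,0.02],[0,0,0.02],[0,0,0.02],[0,0,0.02],[0,0,0.02]] n=8
```

```bash
python3 - <<'E'
from pl import *
way=[(np.array([.57,.12,.34]),Rdown(-.9)),(np.array([.53,.30,.30]),Rdown(.4)),(np.array([.51,.388,.25]),Rdown(np.pi/2-.26))]
go(way,vmax=.04,wmax=.135)
E
```

```text
dp [[-0.004,-0.015,-0.007],[-0.003,-0.016,-0.006],[-0.002,-0.016,-0.006],[0,-0.016,-0.005],[0.001,-0.016,-0.005],[0.003,-0.016,-0.006]]
tw [[0.019,-0.059,-0.104],[0.02,-0.059,-0.104],[0.019,-0.059,-0.105],[0.02,-0.059,-0.104],[0.02,-0.06,-0.105],[0.019,-0.059,-0.104]] n=6
dp [[0.008,-0.017,0.004],[0.01,-0.015,0.004],[0.012,-0.014,0.004],[0.014,-0.012,0.004],[0.015,-0.01,0.004],[0.017,-0.009,0.004],[0.017,-0.006,0.004],[0.018,-0.004,0.004],[0.019,-0.001,0.004],[0.018,0,0.004]]
tw [[0,0,-0.13],[0,0,-0.13],[0,0,-0.13],[0,0,-0.13],[0,0,-0.13],[0,0,-0.13],[0,0,-0.13],[0,0,-0.13],[0,0,-0.13],[0,0,-0.13]] n=10
dp [[0.013,0.002,0.007],[0.012,0.004,0.007],[0.012,0.006,0.007],[0.011,0.007,0.007],[0.01,0.008,0.007],[0.009,0.01,0.008],[0.007,0.01,0.007]]
tw [[0,0,-0.13],[0,0,-0.13],[0,0,-0.13],[0,0,-0.13],[0,0,-0.13],[0,0,-0.13],[0,0,-0.131]] n=7
```

Emit:
apply_moves(
  dp=[
    [-0.004,-0.015,-0.007],
    [-0.003,-0.016,-0.006],
    [-0.002,-0.016,-0.006],
    [0,-0.016,-0.005],
    [0.001,-0.016,-0.005],
    [0.003,-0.016,-0.006],
  ],
  twist=[
    [0.019,-0.059,-0.104],
    [0.02,-0.059,-0.104],
    [0.019,-0.059,-0.105],
    [0.02,-0.059,-0.104],
    [0.02,-0.06,-0.105],
    [0.019,-0.059,-0.104],
  ],
  fingers=[0,0,0,0,0,0],
)

```text
time: 16.3
position: [0.5704, 0.1205, 0.3405]
tool_rot: [2.963, 1.04, -0.003]
ft_force: [-0.3, 0.0, 0.6]
grip_width: 0.995
grip_force: 0.0
```

Emit:
apply_moves(
  dp=[
    [0.008,-0.017,0.004],
    [0.01,-0.015,0.004],
    [0.012,-0.014,0.004],
    [0.014,-0.012,0.004],
    [0.015,-0.01,0.004],
    [0.017,-0.009,0.004],
    [0.017,-0.006,0.004],
    [0.018,-0.004,0.004],
    [0.019,-0.001,0.004],
    [0.018,0,0.004],
  ],
  twist=[
    [0,0,-0.13],
    [0,0,-0.13],
    [0,0,-0.13],
    [0,0,-0.13],
    [0,0,-0.13],
    [0,0,-0.13],
    [0,0,-0.13],
    [0,0,-0.13],
    [0,0,-0.13],
    [0,0,-0.13],
  ],
  fingers=[0,0,0,0,0,0,0,0,0,0],
)

```text
time: 17.3
position: [0.5298, 0.3006, 0.3003]
tool_rot: [1.728, 2.622, 0.001]
ft_force: [0.4, -0.8, -0.0]
grip_width: 0.999
grip_force: 0.0
```

Emit:
apply_moves(
  dp=[
    [0.013,0.002,0.007],
    [0.012,0.004,0.007],
    [0.012,0.006,0.007],
    [0.011,0.007,0.007],
    [0.01,0.008,0.007],
    [0.009,0.01,0.008],
    [0.007,0.01,0.007],
    [0,0,0],
    [0,0,0],
    [0,0,0],
  ],
  twist=[
    [0,0,-0.13],
    [0,0,-0.13],
    [0,0,-0.13],
    [0,0,-0.13],
    [0,0,-0.13],
    [0,0,-0.13],
    [0,0,-0.131],
    [0,0,0],
    [0,0,0],
    [0,0,0],
  ],
  fingers=[0,0,0,0,0,0,0,0,0,0],
)

```text
time: 18.3
position: [0.5109, 0.3871, 0.2521]
tool_rot: [0.412, 3.112, 0.002]
ft_force: [-0.2, -0.0, -0.8]
grip_width: 0.999
grip_force: 0.0
```

```bash
python3 - <<'E'
from pl import *
np.set_printoptions(precision=4,suppress=True)
s=ctrl.get_state();p,M=pose();print(s['time'],p,M,s['joint_positions'])
f=lambda i,k:cv2.resize(i,k,interpolation=cv2.INTER_CUBIC)
a=get_image("scene")[100:200,240:400,::-1];b=get_image("top")[150:310,190:430,::-1]
cv2.imwrite("pics/a6.png",np.vstack([np.hstack([f(a,(320,200)),f(get_image("scene")[110:190,300:400,::-1],(480,200))]),f(b,(600,400))[:, :] if 0 else np.hstack([f(b,(600,400)),np.zeros((400,200,3),np.uint8)])]))
E
```

```text
18.3 [0.5109 0.3871 0.2521] [[-0.9656  0.2601  0.0029]
 [ 0.2601  0.9656  0.0008]
 [-0.0026  0.0015 -1.    ]] [-1.2112  0.3293  0.6711  1.4561 -0.2038  1.4241  0.7704]
```

View pics/a6.png

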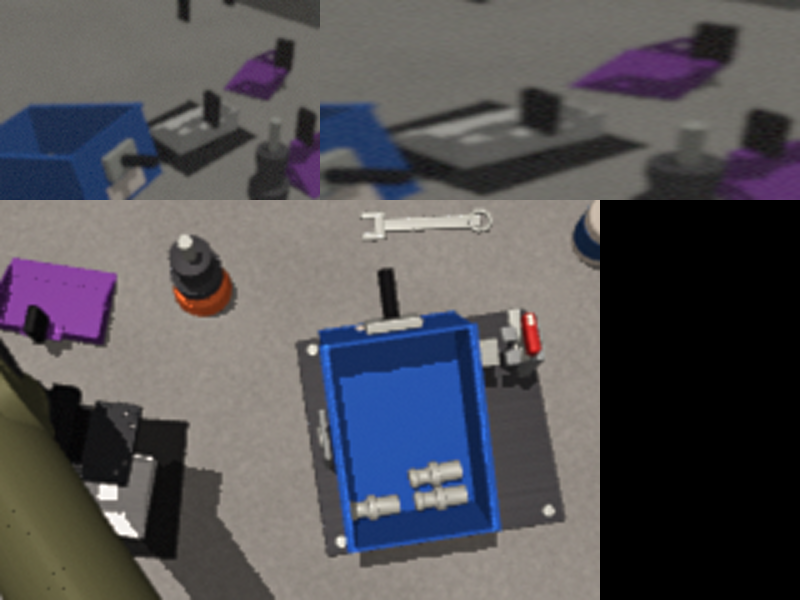

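```bash
python3 - <<'E'
from fit import *
np.set_printoptions(precision=4,suppress=True)
print(unp("top",(226.4,248.6),.104),unp("scene",(345.8,148.2),.104),unp("scene",(345.8,158),.06))
m=lambda u,v:np.array([u,v])/5+[190,225]
print("lip",unp("top",[m(66,268),m(290,301)],.006)[:,:2]); print("rearR top",unp("top",m(308,142),.046),"rear L",unp("top",m(82,107),.046))
E
```

```text
[[0.5236 0.3832 0.104 ]] [[0.5357 0.3769 0.104 ]] [[0.5338 0.3837 0.06  ]]
lip [[0.4527 0.4778]
 [0.4189 0.343 ]]
rearR top [[0.5096 0.3198 0.046 ]] rear L [[0.5445 0.4537 0.046 ]]
```

```bash
python3 - <<'E'
from pl import *
Rm=Rdown(np.pi/2-.25);g=np.array([.528,.386,0])
go([(g+[0,0,.16],Rm),(g+[0,0,.057],Rm)],vmax=.03)
E
```

```text
dp [[-0.004,0.001,0.023],[-0.004,0.001,0.023],[-0.004,0,0.023],[-0.005,0.001,0.024]]
tw [[0.001,0.001,-0.003],[0.001,0,-0.003],[0,0.001,-0.003],[0.001,0,-0.003]] n=4
dp [[0,0,0.026],[0,0,0.026],[0,0,0.025],[0,0,0.026]]
tw [[0,0,0],[0,0,0],[0,0,0],[0,0,0]] n=4
```

Emit:
apply_moves(
  dp=[
    [-0.004,0.001,0.023],
    [-0.004,0.001,0.023],
    [-0.004,0,0.023],
    [-0.005,0.001,0.024],
    [0,0,0.026],
    [0,0,0.026],
    [0,0,0.025],
    [0,0,0.026],
    [0,0,0],
    [0,0,0],
  ],
  twist=[
    [0,0,-0.003],
    [0,0,-0.003],
    [0,0,-0.003],
    [0,0,-0.003],
    [0,0,0],
    [0,0,0],
    [0,0,0],
    [0,0,0],
    [0,0,0],
    [0,0,0],
  ],
  fingers=[0,0,0,0,0,0,0,0,0,0],
)

```text
time: 19.45
position: [0.5281, 0.387, 0.0566]
tool_rot: [0.389, 3.115, 0.003]
ft_force: [0.3, -0.5, 1.4]
grip_width: 1.0
grip_force: 0.0
```

Emit:
apply_moves(
  dp=[
    [0,0,0],
    [0,0,0],
    [0,0,0],
    [0,0,0],
    [0,0,0],
    [0,0,0],
    [0,0,0],
    [0,0,0],
    [0,0,0],
    [0,0,0],
  ],
  twist=[
    [0,0,0],
    [0,0,0],
    [0,0,0],
    [0,0,0],
    [0,0,0],
    [0,0,0],
    [0,0,0],
    [0,0,0],
    [0,0,0],
    [0,0,0],
  ],
  fingers=[1,1,1,1,1,1,1,1,1,1],
  newtons=20,
)

```text
time: 20.45
position: [0.5279, 0.3874, 0.0561]
tool_rot: [0.387, 3.115, 0.003]
ft_force: [-0.0, 1.1, -0.3]
grip_width: 0.172
grip_force: 0.2
```

Emit:
apply_moves(
  dp=[
    [0,0,0],
    [0,0,0],
    [0,0,0],
    [0,0,0],
  ],
  twist=[
    [0,0,0],
    [0,0,0],
    [0,0,0],
    [0,0,0],
  ],
  fingers=[1,1,1,1],
  newtons=50,
)

```text
time: 20.85
position: [0.5278, 0.3873, 0.0562]
tool_rot: [0.387, 3.115, 0.003]
ft_force: [-1.1, 0.6, 1.5]
grip_width: 0.158
grip_force: 49.8
```

```bash
cat >> pl.py <<'E'
AX=np.array([np.sin(SY),-np.cos(SY),0])
LX,LZ=.095,.0522
def scoop_pose(xl,zl,a,dy=0.,tip=.36):
    "TCP pose with the lip at bin coords (xl,zl) m, scoop pitch a (mouth down +), offset dy along stand y"
    M0=Rdown(np.pi/2+SY);Q=lambda t:R.from_rotvec(AX*t).as_matrix()
    ex=st(1,0,0)-st(0,0,0);ey=st(0,1,0)-st(0,0,0);ez=np.array([0,0,1.])
    P=st(0,0,.09)+Q(tip)@(ex*(xl-.1)+ez*(zl+.012))+Q(a)@(ex*LX+ez*LZ)+ey*dy
    return P,Q(a)@M0
def lip_now(tip=.36):
    p,M=pose();L=p+M@np.array([LX,0,LZ])
    Q=R.from_rotvec(AX*tip).as_matrix();ex=st(1,0,0)-st(0,0,0);ey=st(0,1,0)-st(0,0,0)
    v=L-st(0,0,.09);w=Q.T@v;return np.array([w@ex+.1,w@ey,w[2]-.012])
E
python3 - <<'E'
from pl import *
np.set_printoptions(precision=4,suppress=True)
p,M=pose();up=(p+[0,0,.06],M)
a,b=scoop_pose(.09,.15,.38,dy=.003),scoop_pose(.09,.04,.38,dy=.003)
print(a[0],b[0])
q=go([up,(np.array([.54,.36,.36]),M),(np.array([.60,.034,.40]),Rdown(np.pi/2+SY)),a],vmax=.04)
go([b],start=q,vmax=.03)
E
```

```text
[0.5188 0.0306 0.3218] [0.5575 0.0321 0.2189]
dp [[0,0,-0.03],[0,0,-0.03]]
tw [[0,0,0],[0,0,0]] n=2
dp [[-0.003,-0.003,-0.035],[-0.003,-0.003,-0.035],[-0.003,-0.003,-0.035],[-0.003,-0.003,-0.035],[-0.002,-0.004,-0.035],[-0.003,-0.003,-0.034],[-0.002,-0.004,-0.035]]
tw [[0,0,0],[0,0,0],[0,0,0],[0,0,0],[0,0,0],[0,0,0],[0,0,0]] n=7
dp [[-0.015,-0.033,-0.004],[-0.014,-0.034,-0.005],[-0.013,-0.034,-0.004],[-0.012,-0.035,-0.005],[-0.011,-0.035,-0.004],[-0.01,-0.036,-0.005],[-0.009,-0.036,-0.004],[-0.008,-0.036,-0.005],[-0.006,-0.036,-0.004]]
tw [[0,0,-0.032],[0,0,-0.032],[0,0,-0.032],[0,0,-0.032],[0,0,-0.031],[0,0.001,-0.032],[0.001,0,-0.031],[0,0.001,-0.032],[0.001,0,-0.031]] n=9
dp [[0.027,0,0.026],[0.03,0,0.022],[0.033,-0.001,0.019]]
tw [[0,-0.127,0],[0,-0.126,0],[0,-0.127,0]] n=3
dp [[0,0,0.027],[0.001,0,0.028],[0,0,0.027],[0.001,0,0.028]]
tw [[0,0,0],[0,0,0],[0,0,0],[0,0,0]] n=4
```

Emit:
apply_moves(
  dp=[
    [0,0,-0.03],
    [0,0,-0.03],
    [-0.003,-0.003,-0.035],
    [-0.003,-0.003,-0.035],
    [-0.003,-0.003,-0.035],
    [-0.003,-0.003,-0.035],
    [-0.002,-0.004,-0.035],
    [-0.003,-0.003,-0.034],
    [-0.002,-0.004,-0.035],
  ],
  twist=[
    [0,0,0],
    [0,0,0],
    [0,0,0],
    [0,0,0],
    [0,0,0],
    [0,0,0],
    [0,0,0],
    [0,0,0],
    [0,0,0],
  ],
  fingers=[1,1,1,1,1,1,1,1,1],
)

```text
time: 21.75
position: [0.5398, 0.3593, 0.3609]
tool_rot: [0.388, 3.116, 0.002]
ft_force: [-0.0, 1.5, -1.1]
grip_width: 0.158
grip_force: 49.8
```

Emit:
apply_moves(
  dp=[
    [-0.015,-0.033,-0.004],
    [-0.014,-0.034,-0.005],
    [-0.013,-0.034,-0.004],
    [-0.012,-0.035,-0.005],
    [-0.011,-0.035,-0.004],
    [-0.01,-0.036,-0.005],
    [-0.009,-0.036,-0.004],
    [-0.008,-0.036,-0.005],
    [-0.006,-0.036,-0.004],
    [0,0,0],
  ],
  twist=[
    [0,0,-0.032],
    [0,0,-0.032],
    [0,0,-0.032],
    [0,0,-0.032],
    [0,0,-0.031],
    [0,0,-0.032],
    [0,0,-0.031],
    [0,0,-0.032],
    [0,0,-0.031],
    [0,0,0],
  ],
  fingers=[1,1,1,1,1,1,1,1,1,1],
)

```text
time: 22.75
position: [0.5998, 0.0259, 0.4005]
tool_rot: [-0.042, 3.137, -0.003]
ft_force: [-0.3, 0.5, -1.3]
grip_width: 0.157
grip_force: 49.8
```

Emit:
apply_moves(
  dp=[
    [0.027,0,0.026],
    [0.03,0,0.022],
    [0.033,-0.001,0.019],
    [0,0,0],
    [0,0,0],
    [0,0,0],
  ],
  twist=[
    [0,-0.127,0],
    [0,-0.126,0],
    [0,-0.127,0],
    [0,0,0],
    [0,0,0],
    [0,0,0],
  ],
  fingers=[1,1,1,1,1,1],
)

```text
time: 23.35
position: [0.5288, 0.0268, 0.3396]
tool_rot: [-0.037, 2.816, 0.004]
ft_force: [-0.2, -0.0, 0.2]
grip_width: 0.158
grip_force: 49.8
```

```bash
python3 - <<'E'
from pl import *
np.set_printoptions(precision=4,suppress=True)
s=ctrl.get_state();p,M=pose();print(s['time'],p,M[:,2],s['joint_positions'],s['ft_force'],lip_now())
go([scoop_pose(.09,.045,.38,dy=.003)],vmax=.03)
f=lambda i,k:cv2.resize(i,k,interpolation=cv2.INTER_CUBIC)
a=get_image("scene")[80:240,200:360,::-1];b=get_image("top")[150:310,290:430,::-1]
cv2.imwrite("pics/a7.png",np.hstack([f(a,(400,400)),f(b,(350,400))]))
E
```

```text
23.35 [0.5288 0.0268 0.3396] [ 0.3194  0.0068 -0.9476] [-0.8164 -0.3013  0.549   1.8411  0.2449  1.2466  1.2922] [-0.1518 -0.0344  0.1935] [ 0.1027 -0.0004  0.1684]
dp [[0.003,0.001,0.03],[0.003,0.001,0.029],[0.004,0.001,0.03],[0.004,0.002,0.029]]
tw [[-0.001,-0.014,-0.003],[-0.002,-0.014,-0.003],[-0.001,-0.013,-0.002],[-0.002,-0.014,-0.003]] n=4
```

View pics/a7.png

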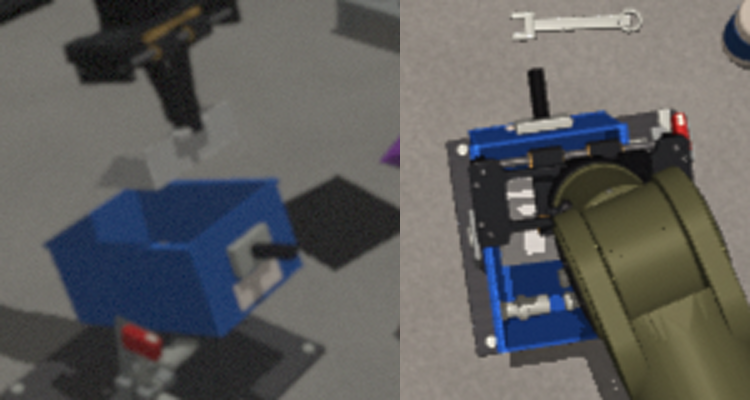

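```bash
cat > kin.py <<'E'
from pl import *
from scipy.optimize import least_squares
import itertools
def fk(q,s,t):
    M=np.eye(3);p=np.zeros(3)
    for i in range(7):
        p=p+M@t[i];M=M@R.from_rotvec((np.array([0,0,1]) if i%2==0 else np.array([0,1,0]))*s[i]*q[i]).as_matrix()
    return p+M@t[7],M
D=[([-1.32890792,0.32173605,-0.07007099,1.45151449,0.02261908,1.37079807,-0.05690046],[.14673959,.63273074,.22159844],[-3.57000372e-01,-3.12116535,2.61984526e-03]),
([-0.4697,0.2441,0.7932,1.4331,-0.1682,1.5354,0.3435],[.5918,-.1335,.3187],[2.187,2.2516,-.0067]),
([-0.7223,0.5402,1.0079,1.2536,-0.45,1.5787,-1.3225],[.69,.0303,.2901],[-3.141,-.059,.002]),
([-1.1892,0.1374,1.1778,1.861,-0.1665,0.8623,-1.4862],[.6549,.033,.1992],[-3.081,-.059,-.576]),
([-1.2112,0.3293,0.6711,1.4561,-0.2038,1.4241,0.7704],[.5109,.3871,.2521],[.412,3.112,.002]),
([-0.8164,-0.3013,0.549,1.8411,0.2449,1.2466,1.2922],[.5288,.0268,.3396],[-.037,2.816,.004]),
([-0.6691,0.4125,1.0627,1.6691,-0.3756,1.2893,-1.0817],[.5906,-.1252,.1673],[-3.137,-.035,.008])]
def fitkin():
    best=None
    for s in itertools.product([1,-1],repeat=7):
      if s[1]<0: continue
      # orientation check up to constant base yaw and tool const rotation
      A=[fk(q,s,np.zeros((8,3)))[1] for q,_,_ in D];B=[R.from_rotvec(r).as_matrix() for *_,r in D]
      def f(x): 
        W=R.from_rotvec(x[:3]).as_matrix();T=R.from_rotvec(x[3:]).as_matrix();return np.concatenate([(W@a@T-b).ravel() for a,b in zip(A,B)])
      for w in(0,1.57,3.14,-1.57):
        for t in(0,1.57,3.14,-1.57):
          r=least_squares(f,[0,0,w,0,0,t],max_nfev=15)
          if best is None or r.cost<best[0]: best=(r.cost,s,r.x)
    return best
E
python3 - <<'E'
from kin import *
np.set_printoptions(precision=4,suppress=True)
b=fitkin();print(b)
c,s,x=b;W=R.from_rotvec(x[:3]).as_matrix();T=R.from_rotvec(x[3:]).as_matrix()
# positions linear in t; use minimal: t0..t7
rows=[];rhs=[]
for q,p,_ in D:
    M=np.eye(3);blk=[]
    for i in range(8):
        blk.append(M.copy())
        if i<7:M=M@R.from_rotvec((np.array([0,0,1]) if i%2==0 else np.array([0,1,0]))*s[i]*q[i]).as_matrix()
    # params: z of t0+t1, (x,z)of t2.. keep z of t1,t3(after j2,j3),t5,t7 and x of each
    cols=[blk[1][:,2],blk[3][:,2],blk[3][:,0],blk[4][:,0],blk[5][:,2],blk[5][:,0],blk[7][:,2]]
    rows.append(np.array(cols).T);rhs.append(W.T@np.array(p))
sol,res,rk,sv=np.linalg.lstsq(np.vstack(rows),np.concatenate(rhs),rcond=None)
print(sol,rk,(np.vstack(rows)@sol-np.concatenate(rhs)).reshape(-1,3))
E
```

```text
(np.float64(4.966378470489236e-07), (-1, 1, -1, 1, -1, 1, -1), array([-0.    ,  0.    ,  0.0006, -0.0001,  0.    ,  1.5712]))
[ 0.3025  0.4845  0.001   0.0601  0.5196 -0.0327  0.4102] 7 [[-0.026   0.0128 -0.001 ]
 [ 0.003   0.0144 -0.0011]
 [ 0.0001  0.0002 -0.0006]
 [-0.0009  0.0107  0.0018]
 [-0.0091  0.0114 -0.0021]
 [-0.0011  0.0317  0.0044]
 [-0.0102  0.0066 -0.0013]]
```

```bash
cat >> kin.py <<'E'
S7=(-1,1,-1,1,-1,1,-1)
E
python3 - <<'E'
from kin import *
np.set_printoptions(precision=4,suppress=True)
def build(sel):
    rows=[];rhs=[]
    for q,p,_ in D:
        M=np.eye(3);blk=[]
        for i in range(8):
            blk.append(M.copy())
            if i<7:M=M@R.from_rotvec((np.array([0,0,1]) if i%2==0 else np.array([0,1,0]))*S7[i]*q[i]).as_matrix()
        rows.append(np.array([blk[i][:,k] for i,k in sel]).T);rhs.append(np.array(p))
    A=np.vstack(rows);b=np.concatenate(rhs);s=np.linalg.lstsq(A,b,rcond=1e-6)
    return s[0],np.abs(A@s[0]-b).max(),s[2]
base=[(1,2),(3,2),(5,2),(7,2)]
opts=[(1,0),(2,0),(3,0),(4,0),(5,0),(6,0),(7,0),(2,1),(3,1),(4,1),(5,1),(6,1),(7,1)]
out=[]
for n in(1,2,3,4):
    for c in itertools.combinations(opts,n):
        s,e,r=build(base+list(c));out.append((e,c,s))
    out.sort(key=lambda t:t[0]);print(n,*[(round(e,4),c,s) for e,c,s in out[:4]],sep="\n")
E
```

```text
1
(np.float64(0.0076), ((2, 1),), array([ 0.2462,  0.4573,  0.5093,  0.3541, -0.0265]))
(np.float64(0.0107), ((3, 1),), array([ 0.2576,  0.4753,  0.52  ,  0.385 , -0.0226]))
(np.float64(0.0107), ((4, 1),), array([ 0.2576,  0.4753,  0.52  ,  0.385 , -0.0226]))
(np.float64(0.0115), ((5, 1),), array([ 0.2592,  0.4757,  0.5206,  0.3835, -0.0221]))
2
(np.float64(0.0001), ((2, 1), (3, 1)), array([ 0.2495,  0.4676,  0.5131,  0.3686, -0.0156, -0.0109]))
(np.float64(0.0001), ((2, 1), (4, 1)), array([ 0.2495,  0.4676,  0.5131,  0.3686, -0.0156, -0.0109]))
(np.float64(0.0039), ((2, 1), (6, 1)), array([ 0.2496,  0.4668,  0.5128,  0.3663, -0.017 , -0.0095]))
(np.float64(0.0039), ((2, 1), (5, 1)), array([ 0.2496,  0.4668,  0.5128,  0.3663, -0.017 , -0.0095]))
3
(np.float64(0.0001), ((2, 1), (3, 1), (6, 1)), array([ 0.2496,  0.4677,  0.5131,  0.3686, -0.0156, -0.0105, -0.0004]))
(np.float64(0.0001), ((2, 1), (4, 1), (6, 1)), array([ 0.2496,  0.4677,  0.5131,  0.3686, -0.0156, -0.0105, -0.0004]))
(np.float64(0.0001), ((2, 1), (3, 1), (5, 1)), array([ 0.2496,  0.4677,  0.5131,  0.3686, -0.0156, -0.0105, -0.0004]))
(np.float64(0.0001), ((2, 1), (4, 1), (5, 1)), array([ 0.2496,  0.4677,  0.5131,  0.3686, -0.0156, -0.0105, -0.0004]))
4
(np.float64(0.0001), ((2, 1), (3, 1), (5, 1), (7, 1)), array([ 0.2496,  0.4677,  0.5131,  0.3686, -0.0156, -0.0105, -0.0004,
        0.    ]))
(np.float64(0.0001), ((2, 1), (4, 1), (5, 1), (7, 1)), array([ 0.2496,  0.4677,  0.5131,  0.3686, -0.0156, -0.0105, -0.0004,
        0.    ]))
(np.float64(0.0001), ((2, 1), (3, 1), (6, 1), (7, 1)), array([ 0.2496,  0.4677,  0.5131,  0.3686, -0.0156, -0.0105, -0.0004,
        0.    ]))
(np.float64(0.0001), ((2, 1), (4, 1), (6, 1), (7, 1)), array([ 0.2496,  0.4677,  0.5131,  0.3686, -0.0156, -0.0105, -0.0004,
        0.    ]))
```

```bash
cat >> kin.py <<'E'
TT=np.zeros((8,3));TT[1,2]=.2495;TT[3,2]=.4676;TT[5,2]=.5131;TT[7,2]=.3686;TT[2,1]=-.0156;TT[3,1]=-.0109
T7=R.from_rotvec([0,0,np.pi/2]).as_matrix()
LO=np.array([-2.86,-.3,-1.38,.06,-1.56,.09,-2.69]);HI=np.array([2.86,2.09,1.24,2.45,4.7,2.05,2.69])
def FK(q):
    p,M=fk(q,S7,TT);return p,M@T7
def ik(P,M,q0,w=0.0):
    def f(q):
        p,m=FK(q);return np.concatenate([(p-P)*10,R.from_matrix(M.T@m).as_rotvec()*3,w*(q-q0)])
    r=least_squares(f,np.clip(q0,LO+.02,HI-.02),bounds=(LO+.01,HI-.01));e=f(r.x)[:6]
    return r.x,np.linalg.norm(e)
def margin(q):return np.min(np.minimum(q-LO,HI-q))
def best(P,M,q0s):
    b=(-1,None)
    for q0 in q0s:
        q,e=ik(P,M,q0)
        if e<1e-3 and margin(q)>b[0]: b=(margin(q),q)
    return b
E
cat > t.py <<'E'
from kin import *
np.set_printoptions(precision=2,suppress=True)
rng=np.random.default_rng(0)
qc=np.array(ctrl.get_state()['joint_positions'])
print("fkerr",np.abs(FK(qc)[0]-pose()[0]).max())
# now lip grid for grasp tilts; grasp point 33.2+19: grip pt at scoop (0,.0712)
seeds=[qc]+[np.clip(qc+rng.normal(0,.5,7),LO+.05,HI-.05) for _ in range(12)]
for g in(0,.15,.25,.35):
    for (xl,zl,a) in((.09,.12,.38),(.09,.02,.38),(.005,.002,.38),(.01,.01,.0),(.03,.10,0),(.03,.2,-.15)):
        P,M=scoop_pose(xl,zl,a);gp=P-.019*M[:,2]
        M2=R.from_rotvec(AX*-g).as_matrix()@M;P2=gp+.019*M2[:,2]
        m,q=best(P2,M2,seeds);print(g,(xl,zl,a),P2,round(m,2),q)
E
python3 t.py
```

```text
fkerr 0.00018267844428337954
0 (0.09, 0.12, 0.38) [0.53 0.03 0.29] 0.05 [-0.06 -0.25 -0.05  1.95  0.02  1.06  1.49]
0 (0.09, 0.02, 0.38) [0.56 0.03 0.2 ] 0.19 [ 0.08 -0.11 -0.19  2.02  0.01  0.85  1.5 ]
0 (0.005, 0.002, 0.38) [0.49 0.03 0.15] 0.06 [ 0.09 -0.24 -0.2   2.23 -0.03  0.77  1.52]
0 (0.01, 0.01, 0.0) [0.52 0.03 0.13] 0.43 [-0.83  0.13  0.79  1.91 -0.1   1.14  1.6 ]
0 (0.03, 0.1, 0) [0.51 0.03 0.22] 0.32 [-0.07  0.02 -0.04  1.8   0.    1.32  1.5 ]
0 (0.03, 0.2, -0.15) [0.48 0.03 0.3 ] 0.35 [-0.05  0.05 -0.05  1.62 -0.01  1.62  1.5 ]
0.15 (0.09, 0.12, 0.38) [0.53 0.03 0.29] 0.16 [-0.08 -0.14 -0.03  1.83  0.01  1.22  1.49]
0.15 (0.09, 0.02, 0.38) [0.56 0.03 0.2 ] 0.28 [-0.08 -0.02 -0.03  1.91  0.02  1.03  1.49]
0.15 (0.005, 0.002, 0.38) [0.49 0.03 0.15] 0.16 [ 0.06 -0.14 -0.17  2.11 -0.01  0.94  1.5 ]
0.15 (0.01, 0.01, 0.0) [0.52 0.03 0.13] 0.55 [-0.69  0.26  0.69  1.79 -0.17  1.3   1.66]
0.15 (0.03, 0.1, 0) [0.5  0.03 0.22] 0.45 [-0.8   0.15  0.78  1.71 -0.11  1.47  1.61]
0.15 (0.03, 0.2, -0.15) [0.48 0.03 0.3 ] 0.29 [-0.35  0.16  0.28  1.53 -0.05  1.76  1.55]
0.25 (0.09, 0.1
[... 356 characters left out ...]
, 0.1, 0) [0.5  0.03 0.22] 0.48 [-0.32  0.21  0.26  1.62 -0.06  1.57  1.56]
0.25 (0.03, 0.2, -0.15) [0.47 0.03 0.3 ] 0.2 [-0.28  0.23  0.22  1.47 -0.06  1.85  1.55]
0.35 (0.09, 0.12, 0.38) [0.52 0.03 0.29] 0.31 [-0.07  0.01 -0.03  1.68  0.    1.43  1.5 ]
0.35 (0.09, 0.02, 0.38) [0.56 0.03 0.2 ] 0.44 [-0.82  0.14  0.79  1.76 -0.1   1.25  1.6 ]
0.35 (0.005, 0.002, 0.38) [0.49 0.03 0.15] 0.3 [-0.04  0.   -0.07  1.96  0.    1.15  1.5 ]
0.35 (0.01, 0.01, 0.0) [0.51 0.03 0.13] 0.54 [-0.19  0.37  0.12  1.62 -0.05  1.51  1.55]
0.35 (0.03, 0.1, 0) [0.5  0.03 0.22] 0.38 [-0.2   0.28  0.13  1.55 -0.05  1.67  1.54]
0.35 (0.03, 0.2, -0.15) [0.47 0.03 0.3 ] 0.11 [-0.23  0.3   0.18  1.41 -0.06  1.94  1.56]
```

```bash
python3 - <<'E'
from kin import *
np.set_printoptions(precision=3,suppress=True)
Rm=Rdown(np.pi/2-.247)
way=[(np.array([.575,.06,.38]),Rdown(np.pi/2+.03)),(np.array([.54,.365,.33]),Rm),(np.array([.5278,.3873,.10]),Rm),(np.array([.5278,.3873,.0565]),Rm)]
q=np.array(ctrl.get_state()['joint_positions'])
for P,M in way: q,e=ik(P,M,q,w=.02);print(q,e)
go(way,vmax=.04)
E
```

```text
[-0.657  0.148  0.588  1.378 -0.082  1.64   1.52 ] 0.0002773053518289482
[-0.993  0.317  0.482  1.282 -0.145  1.577  0.791] 0.00013781586204989664
[-1.013  0.433  0.437  1.597 -0.195  1.155  0.792] 0.00011952925205448141
[-1.003  0.476  0.425  1.633 -0.216  1.079  0.806] 1.692511528222237e-05
dp [[-0.019,0.011,-0.007],[-0.018,0.011,-0.009],[-0.016,0.01,-0.011]]
tw [[0,0.109,-0.002],[0,0.109,-0.002],[-0.001,0.11,-0.001]] n=3
dp [[0.003,0.038,0.006],[0.005,0.038,0.006],[0.006,0.038,0.006],[0.007,0.038,0.006],[0.008,0.037,0.006],[0.01,0.037,0.007],[0.011,0.037,0.006],[0.013,0.037,0.007]]
tw [[0,0,0.035],[0,0,0.035],[0,0,0.034],[0,0,0.035],[0,0,0.034],[0,0,0.035],[0,0,0.034],[0,0,0.035]] n=8
dp [[0.003,0.003,0.038],[0.003,0.003,0.038],[0.003,0.003,0.038],[0.003,0.003,0.039],[0.002,0.003,0.038],[0.003,0.003,0.039]]
tw [[0,0,0],[0,0,0],[0,0,0],[0,0,0],[0,0,0],[0,0,0]] n=6
dp [[0,0,0.022],[0,0,0.021]]
tw [[0,0,0],[0,0,0]] n=2
```

Emit:
apply_moves(
  dp=[
    [-0.019,0.011,-0.007],
    [-0.018,0.011,-0.009],
    [-0.016,0.01,-0.011],
  ],
  twist=[
    [0,0.109,-0.002],
    [0,0.109,-0.002],
    [-0.001,0.11,-0.001],
  ],
  fingers=[1,1,1],
)

```text
time: 23.75
position: [0.5749, 0.0621, 0.3807]
tool_rot: [0.054, -3.14, -0.001]
ft_force: [-0.6, -1.1, -0.4]
grip_width: 0.161
grip_force: 49.8
```

Emit:
apply_moves(
  dp=[
    [0.003,0.038,0.006],
    [0.005,0.038,0.006],
    [0.006,0.038,0.006],
    [0.007,0.038,0.006],
    [0.008,0.037,0.006],
    [0.01,0.037,0.007],
    [0.011,0.037,0.006],
    [0.013,0.037,0.007],
  ],
  twist=[
    [0,0,0.035],
    [0,0,0.035],
    [0,0,0.034],
    [0,0,0.035],
    [0,0,0.034],
    [0,0,0.035],
    [0,0,0.034],
    [0,0,0.035],
  ],
  fingers=[1,1,1,1,1,1,1,1],
)

```text
time: 24.55
position: [0.5379, 0.3691, 0.3279]
tool_rot: [-0.384, -3.118, -0.001]
ft_force: [0.1, -0.3, -1.0]
grip_width: 0.156
grip_force: 49.8
```

Emit:
apply_moves(
  dp=[
    [0.003,0.003,0.038],
    [0.003,0.003,0.038],
    [0.003,0.003,0.038],
    [0.003,0.003,0.039],
    [0.002,0.003,0.038],
    [0.003,0.003,0.03],
    [0,0,0],
    [0,0,0],
    [0,0,0],
  ],
  twist=[
    [0,0,0],
    [0,0,0],
    [0,0,0],
    [0,0,0],
    [0,0,0],
    [0,0,0],
    [0,0,0],
    [0,0,0],
    [0,0,0],
  ],
  fingers=[1,1,1,1,1,1,1,1,1],
)

```text
time: 25.45
position: [0.5255, 0.3885, 0.1072]
tool_rot: [-0.383, -3.117, -0.0]
ft_force: [0.2, -0.1, -0.7]
grip_width: 0.161
grip_force: 49.8
```

```bash
python3 - <<'E'
from kin import *
np.set_printoptions(precision=4,suppress=True)
s=ctrl.get_state();print(s['time'],pose()[0],pose()[1][:,2],s['joint_positions'])
Rm=Rdown(np.pi/2-.247)
go([(np.array([.5278,.3873,.063]),Rm)],vmax=.03)
E
```

```text
25.45 [0.5255 0.3885 0.1072] [-0.0013  0.0004 -1.    ] [-1.1186  0.4462  0.5742  1.5973 -0.258   1.1753  0.8375]
dp [[-0.001,0,0.022],[-0.002,-0.001,0.022]]
tw [[0,-0.001,0.001],[0,0,0.002]] n=2
```

Emit:
apply_moves(
  dp=[
    [-0.001,0,0.022],
    [-0.002,-0.001,0.022],
    [0,0,0.003],
    [0,0,0.003],
    [0,0,0],
    [0,0,0],
    [0,0,0],
    [0,0,0],
  ],
  twist=[
    [0,0,0.001],
    [0,0,0.002],
    [0,0,0],
    [0,0,0],
    [0,0,0],
    [0,0,0],
    [0,0,0],
    [0,0,0],
  ],
  fingers=[1,1,1,1,1,1,1,1],
)

```text
time: 26.25
position: [0.5268, 0.3862, 0.0561]
tool_rot: [-0.388, -3.114, 0.001]
ft_force: [-1.5, -1.8, 6.8]
grip_width: 0.16
grip_force: 49.8
```

```bash
python3 - <<'E'
from kin import *
np.set_printoptions(precision=4,suppress=True)
s=ctrl.get_state();p,M=pose();print(s['time'],p,s['ft_force'])
gp=p-.019*M[:,2];M2=M@R.from_euler('y',.25).as_matrix()
print(M2[:,2]);go([(gp+[0,0,.003]+.019*M2[:,2],M2)])
E
```

```text
26.25 [0.5268 0.3862 0.0561] [-1.4819 -1.8015  6.8185]
[-0.243   0.0604 -0.9682]
dp [[0.002,0,-0.002],[0.003,0,-0.001]]
tw [[0,0.125,0],[0,0.125,0]] n=2
```

Emit:
apply_moves(
  dp=[
    [0,0,0],
    [0,0,0],
    [0,0,0],
    [0,0,0],
    [0.002,0,-0.002],
    [0.003,0,-0.001],
    [0,0,0],
    [0,0,0],
    [0,0,0],
  ],
  twist=[
    [0,0,0],
    [0,0,0],
    [0,0,0],
    [0,0,0],
    [0,0.125,0],
    [0,0.125,0],
    [0,0,0],
    [0,0,0],
    [0,0,0],
  ],
  fingers=[0.5,0.5,0.5,0.5,0.5,0.5,0.5,0.5,0.5],
)

```text
time: 27.15
position: [0.5195, 0.3876, 0.0569]
tool_rot: [-0.355, -2.866, -0.039]
ft_force: [-0.9, 0.6, -0.1]
grip_width: 0.5
grip_force: 0.0
```

Emit:
apply_moves(
  dp=[
    [0,0,0],
    [0,0,0],
    [0,0,0],
    [0,0,0],
    [0,0,0],
    [0,0,0],
    [0,0,0],
    [0,0,0],
    [0,0,0],
    [0,0,0],
  ],
  twist=[
    [0,0,0],
    [0,0,0],
    [0,0,0],
    [0,0,0],
    [0,0,0],
    [0,0,0],
    [0,0,0],
    [0,0,0],
    [0,0,0],
    [0,0,0],
  ],
  fingers=[1,1,1,1,1,1,1,1,1,1],
  newtons=55,
)

```text
time: 28.15
position: [0.5208, 0.387, 0.0574]
tool_rot: [-0.357, -2.866, -0.041]
ft_force: [0.6, 1.1, 2.4]
grip_width: 0.159
grip_force: 55.0
```

```bash
cat >> kin.py <<'E'
G=.25;GZ=.0741
def sp(xl,zl,a,dy=0.,tip=.36,lx=.095):
    "TCP pose, tilted grasp"
    import pl
    pl.LX,pl.LZ=lx,GZ
    P,M=scoop_pose(xl,zl,a,dy,tip);M2=M@R.from_euler('y',G).as_matrix();return P+.019*M2[:,2],M2
def lip(tip=.36,lx=.095):
    p,M=pose();gp=p-.019*M[:,2];Ms=M@R.from_euler('y',-G).as_matrix();L=gp+Ms@np.array([lx,0,GZ])
    Q=R.from_rotvec(AX*tip).as_matrix();ex=st(1,0,0)-st(0,0,0);ey=st(0,1,0)-st(0,0,0)
    w=Q.T@(L-st(0,0,.09));x=Ms[:,0];return np.array([w@ex+.1,w@ey,w[2]-.012]),-np.arcsin(x[2]),L
E
python3 - <<'E'
from kin import *
np.set_printoptions(precision=4,suppress=True)
s=ctrl.get_state();p,M=pose();print(s['time'],p,M[:,2],s['grip_force'],s['grip_width'],s['ft_force'])
print(lip())
up=(p+[0,0,.06],M);Rl=lambda y:Rdown(y)@R.from_euler('y',G).as_matrix()
way=[up,(np.array([.53,.365,.36]),M),(np.array([.59,.03,.40]),Rl(np.pi/2+SY)),sp(.085,.13,.38,dy=.003),sp(.085,.03,.38,dy=.003)]
q=np.array(s['joint_positions'])
for P,m in way: q,e=ik(P,m,q,w=.02);print(P,q,e)
e=go(way[:4],vmax=.04);print();go(way[4:],start=e,vmax=.03)
E
```

```text
28.15 [0.5208 0.387  0.0574] [-0.2453  0.0587 -0.9677] 54.95888579171151 0.15858461291785164 [0.5933 1.1257 2.3523]
(array([ 0.0045,  0.3844, -0.0699]), np.float64(-0.004984655994001403), array([0.433 , 0.409 , 0.0021]))
[0.5208 0.387  0.1174] [-0.9298  0.5591  0.506   1.43   -0.4273  1.4328  0.9652] 2.083908193588495e-05
[0.53  0.365 0.36 ] [-0.8811  0.4687  0.5505  1.0682 -0.3972  1.8663  0.8897] 0.00014546117499365492
[0.59 0.03 0.4 ] [-0.4832  0.4197  0.6239  1.0662 -0.2168  1.9721  1.6766] 0.0001446919286720575
[0.5155 0.0305 0.3028] [-0.5566 -0.1178  0.4026  1.7672  0.0624  1.354   1.4459] 0.0003114144234289714
[0.5507 0.0318 0.2092] [-0.5334  0.0092  0.4265  1.8436  0.0056  1.1599  1.4997] 3.937500714659501e-05
dp [[0.008,0,-0.029],[0.007,0,-0.029]]
tw [[0,0,0],[0,0,0]] n=2
dp [[0.007,-0.003,-0.034],[0.007,-0.003,-0.034],[0.007,-0.003,-0.034],[0.007,-0.003,-0.034],[0.006,-0.003,-0.034],[0.007,-0.003,-0.034],[0.006,-0.002,-0.034]]
tw [[0,0,0],[0,0,0],[0,0,0],[0,0,0],[0,0,0],[0,0,0],[0,0,0]] n=7
dp [[-0.014,-0.034,-0.008],[-0.013,-0.035,-0.008],[-0.012,-0.035,-0.008],[-0.011,-0.036,-0.007],[-0.009,-0.036,-0.007],[-0.008,-0.037,-0.007],[-0.007,-0.037,-0.006],[-0.006,-0.037,-0.006],[-0.006,-0.037,-0.006]]
tw [[0.008,-0.001,-0.031],[0.008,-0.001,-0.031],[0.007,-0.001,-0.031],[0.007,0,-0.031],[0.008,0,-0.031],[0.008,-0.001,-0.031],[0.007,0,-0.03],[0.008,-0.001,-0.031],[0.007,0,-0.03]] n=9
dp [[0.012,0.001,0.028],[0.015,0.001,0.027],[0.017,0,0.025],[0.019,0.001,0.024]]
tw [[0,-0.095,0],[0,-0.095,0],[0,-0.095,0],[0,-0.095,0]] n=4

dp [[-0.006,0,0.024],[-0.005,0,0.024],[-0.006,0,0.025],[-0.005,0,0.024]]
tw [[0,0,0],[0,0,0],[0,0,0],[0,0,0]] n=4
```

```bash
python3 - <<'E'
from kin import *
np.set_printoptions(precision=4,suppress=True)
s=ctrl.get_state();p,M=pose()
Rl=lambda y,a:Rdown(y)@R.from_euler('y',G-a).as_matrix()
way=[(p+[.003,-.006,.08],M),(np.array([.53,.36,.35]),Rl(np.pi/2-.24,.1)),(np.array([.56,.03,.37]),Rl(np.pi/2+SY,.25)),sp(.085,.13,.38,dy=.003)]
q=np.array(s['joint_positions'])
for P,m in way: q,e=ik(P,m,q,w=.02);print(P,q,e)
e=go(way,vmax=.04)
E
```

```text
[0.5238 0.381  0.1374] [-0.9242  0.543   0.513   1.4118 -0.4187  1.4663  0.9645] 2.7842878944498894e-05
[0.53 0.36 0.35] [-0.9587  0.394   0.5657  1.1716 -0.3034  1.7472  0.8784] 7.353898510227967e-05
[0.56 0.03 0.37] [-0.7423  0.1072  0.7122  1.4437 -0.07    1.6165  1.5726] 0.00013409565187549343
[0.5155 0.0305 0.3028] [-0.7621 -0.1399  0.585   1.7726  0.0972  1.3577  1.4177] 0.00016593353415162728
dp [[0.005,-0.002,-0.026],[0.005,-0.002,-0.026],[0.006,-0.001,-0.027]]
tw [[0,0,0],[0,0,0],[0,0,0]] n=3
dp [[0.007,-0.003,-0.035],[0.007,-0.003,-0.035],[0.006,-0.003,-0.035],[0.005,-0.004,-0.035],[0.005,-0.003,-0.035],[0.004,-0.004,-0.035]]
tw [[0,-0.017,-0.001],[0,-0.018,-0.001],[0,-0.017,-0.001],[-0.001,-0.018,-0.002],[0,-0.017,-0.001],[-0.001,-0.018,-0.002]] n=6
dp [[-0.012,-0.035,-0.004],[-0.01,-0.035,-0.004],[-0.009,-0.035,-0.003],[-0.008,-0.036,-0.003],[-0.008,-0.036,-0.003],[-0.006,-0.036,-0.003],[-0.005,-0.037,-0.003],[-0.004,-0.036,-0.002],[-0.004,-0.037,-0.002]]
tw [[0.002,-0.017,-0.031],[0.002,-0.016,-0.031],[0.002,-0.017,-0.031],[0.003,-0.016,-0.031],[0.002,-0.017,-0.031],[0.003,-0.016,-0.031],[0.002,-0.017,-0.031],[0.003,-0.016,-0.03],[0.002,-0.017,-0.031]] n=9
dp [[0.015,0.001,0.022],[0.016,0.001,0.022],[0.016,0,0.021]]
tw [[0,-0.043,0],[0,-0.043,0],[0,-0.044,0]] n=3
```

Emit:
apply_moves(
  dp=[
    [0.005,-0.002,-0.026],
    [0.005,-0.002,-0.026],
    [0.006,-0.001,-0.027],
    [0.007,-0.003,-0.035],
    [0.007,-0.003,-0.035],
    [0.006,-0.003,-0.035],
    [0.005,-0.004,-0.035],
    [0.005,-0.003,-0.035],
    [0.004,-0.004,-0.035],
  ],
  twist=[
    [0,0,0],
    [0,0,0],
    [0,0,0],
    [0,-0.017,-0.001],
    [0,-0.018,-0.001],
    [0,-0.017,-0.001],
    [0,-0.018,-0.002],
    [0,-0.017,-0.001],
    [0,-0.018,-0.002],
  ],
  fingers=[1,1,1,1,1,1,1,1,1],
)

```text
time: 29.05
position: [0.5294, 0.3588, 0.3505]
tool_rot: [-0.359, -2.97, -0.019]
ft_force: [0.8, 0.9, -2.0]
grip_width: 0.154
grip_force: 55.0
```

Emit:
apply_moves(
  dp=[
    [-0.012,-0.035,-0.004],
    [-0.01,-0.035,-0.004],
    [-0.009,-0.035,-0.003],
    [-0.008,-0.036,-0.003],
    [-0.008,-0.036,-0.003],
    [-0.006,-0.036,-0.003],
    [-0.005,-0.037,-0.003],
    [-0.004,-0.036,-0.002],
    [-0.004,-0.037,-0.002],
    [0,0,0],
  ],
  twist=[
    [0.002,-0.017,-0.031],
    [0.002,-0.016,-0.031],
    [0.002,-0.017,-0.031],
    [0.003,-0.016,-0.031],
    [0.002,-0.017,-0.031],
    [0.003,-0.016,-0.031],
    [0.002,-0.017,-0.031],
    [0.003,-0.016,-0.03],
    [0.002,-0.017,-0.031],
    [0,0,0],
  ],
  fingers=[1,1,1,1,1,1,1,1,1,1],
)

```text
time: 30.05
position: [0.5597, 0.0216, 0.3705]
tool_rot: [0.045, -3.14, 0.01]
ft_force: [-0.1, -0.7, -1.1]
grip_width: 0.157
grip_force: 55.0
```

Emit:
apply_moves(
  dp=[
    [0.015,0.001,0.022],
    [0.016,0.001,0.022],
    [0.016,0,0.021],
    [0,0,0],
    [0,0,0],
    [0,0,0],
  ],
  twist=[
    [0,-0.043,0],
    [0,-0.043,0],
    [0,-0.044,0],
    [0,0,0],
    [0,0,0],
    [0,0,0],
  ],
  fingers=[1,1,1,1,1,1],
)

```text
time: 30.65
position: [0.5177, 0.0302, 0.3049]
tool_rot: [-0.058, 3.01, -0.001]
ft_force: [0.8, 1.0, -0.0]
grip_width: 0.162
grip_force: 55.0
```

```bash
python3 - <<'E'
from kin import *
np.set_printoptions(precision=4,suppress=True)
s=ctrl.get_state();print(s['time'],s['joint_positions'],s['ft_force'],lip())
go([sp(.085,.03,.38,dy=.003)],vmax=.025)
E
```

```text
30.65 [-0.8113 -0.1426  0.6281  1.7672  0.1077  1.3611  1.4111] [ 0.7866  0.9629 -0.042 ] (array([0.0878, 0.0023, 0.1311]), np.float64(0.3813786524952742), array([0.4546, 0.0275, 0.2196]))
dp [[-0.004,0,0.02],[-0.004,0,0.02],[-0.004,0,0.02],[-0.004,0,0.02],[-0.004,0.001,0.019]]
tw [[-0.001,0,0],[0,0,0],[-0.001,0,0],[0,0.001,0],[-0.001,0,0.001]] n=5
```

Emit:
apply_moves(
  dp=[
    [-0.004,0,0.02],
    [-0.004,0,0.02],
    [-0.004,0,0.02],
    [-0.004,0,0.02],
    [-0.004,0.001,0.019],
    [0,0,0],
    [0,0,0],
    [0,0,0],
  ],
  twist=[
    [0,0,0],
    [0,0,0],
    [0,0,0],
    [0,0,0],
    [0,0,0],
    [0,0,0],
    [0,0,0],
    [0,0,0],
  ],
  fingers=[1,1,1,1,1,1,1,1],
)

```text
time: 31.45
position: [0.5498, 0.0321, 0.2093]
tool_rot: [-0.059, 3.01, -0.0]
ft_force: [1.1, 0.0, -0.9]
grip_width: 0.159
grip_force: 55.0
```

```bash
python3 - <<'E'
from kin import *
np.set_printoptions(precision=4,suppress=True)
s=ctrl.get_state();print(s['time'],s['joint_positions'],s['ft_force'],lip())
go([sp(.085,.004,.38,dy=.003)],vmax=.006)
f=lambda i,k:cv2.resize(i,k,interpolation=cv2.INTER_CUBIC)
a=get_image("scene")[100:220,200:340,::-1];b=get_image("top")[150:310,290:430,::-1]
cv2.imwrite("pics/a8.png",np.hstack([f(a,(467,400)),f(b,(333,400))]))
E
```

```text
31.45 [-0.7951 -0.0022  0.6861  1.8539  0.0145  1.1588  1.4958] [ 1.0708  0.0493 -0.9039] (array([0.0842, 0.0031, 0.0303]), np.float64(0.38118078652608517), array([0.4867, 0.0295, 0.124 ]))
dp [[-0.001,0,0.005],[-0.001,0,0.005],[-0.002,0,0.005],[-0.001,0,0.005],[-0.002,0,0.005]]
tw [[-0.001,0,0],[0,0,0],[-0.001,0,0],[0,0.001,0.001],[-0.001,0,0]] n=5
```

View pics/a8.png

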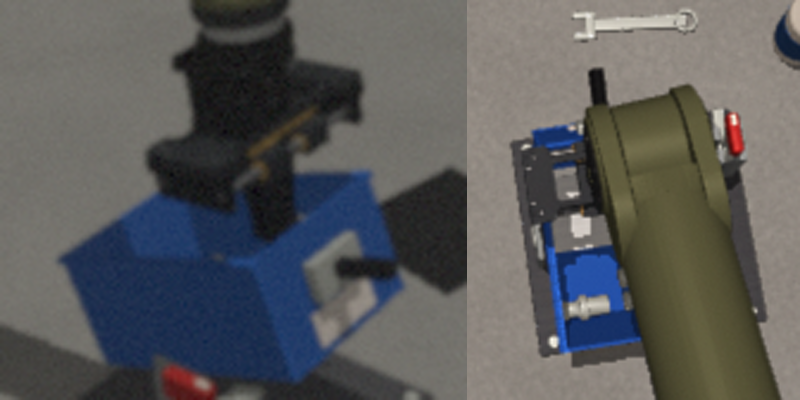

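Emit:
apply_moves(
  dp=[
    [-0.001,0,0.006],
    [-0.001,0,0.006],
    [-0.002,0,0.006],
    [-0.001,0,0.005],
    [-0.001,0,0.003],
    [0,0,0],
    [0,0,0],
  ],
  twist=[
    [0,0,0],
    [0,0,0],
    [0,0,0],
    [0,0,0],
    [0,0,0],
    [0,0,0],
    [0,0,0],
  ],
  fingers=[1,1,1,1,1,1,1],
)

```text
time: 32.25
position: [0.5579, 0.0324, 0.1826]
tool_rot: [-0.059, 3.012, -0.001]
ft_force: [-0.6, -0.0, -1.3]
grip_width: 0.157
grip_force: 55.0
```

Emit:
apply_moves(
  dp=[
    [0,0,0.002],
    [0,0,0],
    [0,0,0],
  ],
  twist=[
    [0,0,0],
    [0,0,0],
    [0,0,0],
  ],
  fingers=[1,1,1],
)

```text
time: 32.55
position: [0.5581, 0.0325, 0.1807]
tool_rot: [-0.059, 3.012, -0.0]
ft_force: [-0.3, -0.7, -1.5]
grip_width: 0.162
grip_force: 55.0
```

```bash
python3 - <<'E'
from kin import *
np.set_printoptions(precision=4,suppress=True)
s=ctrl.get_state();print(s['time'],s['ft_force'],lip())
E
```

```text
32.55 [-0.3334 -0.7238 -1.4815] (array([0.0818, 0.0031, 0.0008]), np.float64(0.379087189662912), array([0.4949, 0.0298, 0.0956]))
```

Emit:
apply_moves(
  dp=[
    [0,0,0.001],
    [0,0,0],
    [0,0,0.001],
    [0,0,0],
    [0,0,0],
  ],
  twist=[
    [0,0,0],
    [0,0,0],
    [0,0,0],
    [0,0,0],
    [0,0,0],
  ],
  fingers=[1,1,1,1,1],
)

```text
time: 33.05
position: [0.5584, 0.0325, 0.1786]
tool_rot: [-0.059, 3.012, -0.0]
ft_force: [-0.5, 0.2, -0.7]
grip_width: 0.158
grip_force: 55.0
```

Emit:
apply_moves(
  dp=[
    [0,0,0.001],
    [0,0,0],
    [0,0,0],
  ],
  twist=[
    [0,0,0],
    [0,0,0],
    [0,0,0],
  ],
  fingers=[1,1,1],
)

```text
time: 33.35
position: [0.5587, 0.0325, 0.1781]
tool_rot: [-0.059, 3.012, 0.0]
ft_force: [-1.2, 0.3, 3.3]
grip_width: 0.153
grip_force: 55.0
```

```bash
python3 - <<'E'
from kin import *
np.set_printoptions(precision=4,suppress=True)
s=ctrl.get_state();print(s['time'],s['ft_force'],lip())
E
```

```text
33.35 [-1.1771  0.2651  3.3225] (array([ 0.0815,  0.0031, -0.0019]), np.float64(0.37937329247689544), array([0.4955, 0.0298, 0.0929]))
```

Emit:
apply_moves(
  dp=[
    [0,0.001,-0.001],
    [0,0.001,0],
    [0,0,0],
    [0,0,0],
  ],
  twist=[
    [0,0,0],
    [0,0,0],
    [0,0,0],
    [0,0,0],
  ],
  fingers=[1,1,1,1],
)

```text
time: 33.75
position: [0.5581, 0.0346, 0.1783]
tool_rot: [-0.059, 3.012, -0.0]
ft_force: [0.1, 0.0, -1.2]
grip_width: 0.161
grip_force: 55.0
```

Emit:
apply_moves(
  dp=[
    [0,0.001,0],
    [0,0.001,0],
    [0,0,0],
    [0,0,0],
  ],
  twist=[
    [0,0,0],
    [0,0,0],
    [0,0,0],
    [0,0,0],
  ],
  fingers=[1,1,1,1],
)

```text
time: 34.15
position: [0.5582, 0.035, 0.1786]
tool_rot: [-0.058, 3.012, -0.003]
ft_force: [-0.1, -5.1, -1.4]
grip_width: 0.16
grip_force: 55.0
```

Emit:
apply_moves(
  dp=[
    [0,0.001,0],
    [0,0.001,0],
    [0,0,0],
    [0,0,0],
  ],
  twist=[
    [0,0,0],
    [0,0,0],
    [0,0,0],
    [0,0,0],
  ],
  fingers=[1,1,1,1],
)

```text
time: 34.55
position: [0.5582, 0.0352, 0.1787]
tool_rot: [-0.056, 3.012, -0.006]
ft_force: [-0.3, -9.1, -0.2]
grip_width: 0.157
grip_force: 55.0
```

Emit:
apply_moves(
  dp=[
    [0,-0.005,0],
    [0,0,0.001],
    [0.0097,0,0.0023],
    [0.0097,0,0.0023],
    [0.0097,0,0.0023],
    [0,0,0],
    [0,0,0],
  ],
  twist=[
    [0,0,0],
    [0,0,0],
    [0,0,0],
    [0,0,0],
    [0,0,0],
    [0,0,0],
    [0,0,0],
  ],
  fingers=[1,1,1,1,1,1,1],
)

```text
time: 35.25
position: [0.5287, 0.0332, 0.1663]
tool_rot: [-0.061, 3.015, 0.002]
ft_force: [-3.4, -0.3, 2.7]
grip_width: 0.157
grip_force: 55.0
```

Emit:
apply_moves(
  dp=[
    [0.0097,0,0.0023],
    [0.0097,0,0.0023],
    [0,0,0],
    [0,0,0],
  ],
  twist=[
    [0,0,0],
    [0,0,0],
    [0,0,0],
    [0,0,0],
  ],
  fingers=[1,1,1,1],
)

```text
time: 35.65
position: [0.5122, 0.0318, 0.1605]
tool_rot: [-0.059, 3.011, 0.0]
ft_force: [-1.1, -1.0, 5.1]
grip_width: 0.159
grip_force: 55.0
```

```bash
python3 - <<'E'
from kin import *
np.set_printoptions(precision=4,suppress=True)
s=ctrl.get_state();print(s['time'],s['ft_force'],lip(),s['joint_positions'])
E
```

```text
35.65 [-1.1156 -1.0452  5.1155] (array([ 0.0317,  0.0042, -0.002 ]), np.float64(0.37953850604745804), array([0.449 , 0.0291, 0.0753])) [-0.8057 -0.0596  0.6687  1.9972  0.059   1.063   1.449 ]
```

Emit:
apply_moves(
  dp=[
    [0.0097,0,0.0022],
    [0,0,0],
    [0.0097,0,0.0022],
    [0,0,0],
    [0,0,0],
  ],
  twist=[
    [0,0,0],
    [0,0,0],
    [0,0,0],
    [0,0,0],
    [0,0,0],
  ],
  fingers=[1,1,1,1,1],
)

```text
time: 36.15
position: [0.4947, 0.031, 0.1541]
tool_rot: [-0.058, 3.009, 0.0]
ft_force: [-0.2, -0.8, 5.6]
grip_width: 0.159
grip_force: 55.0
```

Emit:
apply_moves(
  dp=[
    [0.005,0,0.001],
    [0,0,0],
    [0,0,0],
  ],
  twist=[
    [0,0,0],
    [0,0,0],
    [0,0,0],
  ],
  fingers=[1,1,1],
)

```text
time: 36.45
position: [0.4904, 0.0308, 0.1527]
tool_rot: [-0.058, 3.008, 0.0]
ft_force: [1.7, -1.2, 5.5]
grip_width: 0.157
grip_force: 55.0
```

```bash
python3 - <<'E'
from kin import *
np.set_printoptions(precision=4,suppress=True)
s=ctrl.get_state();print(s['time'],s['ft_force'],lip())
b=get_image("top");cv2.imwrite("pics/raw9.png",b[:,:,::-1])
E
```

```text
36.45 [ 1.6752 -1.1767  5.4582] (array([ 0.0088,  0.004 , -0.0019]), np.float64(0.38293281232070003), array([0.4275, 0.0281, 0.0673]))
```

Emit:
apply_moves(
  dp=[
    [0.004,0,0.001],
    [0,0,0],
    [0,0,0],
  ],
  twist=[
    [0,0,0],
    [0,0,0],
    [0,0,0],
  ],
  fingers=[1,1,1],
)

```text
time: 36.8
position: [0.4867, 0.0306, 0.1513]
tool_rot: [-0.058, 3.008, 0.0]
ft_force: [0.1, -2.2, 6.2]
grip_width: 0.154
grip_force: 55.0
```

Emit:
apply_moves(
  dp=[
    [0.003,0,0.001],
    [0,0,0],
    [0,0,0],
  ],
  twist=[
    [0,0,0],
    [0,0,0],
    [0,0,0],
  ],
  fingers=[1,1,1],
)

```text
time: 37.1
position: [0.4845, 0.0305, 0.1505]
tool_rot: [-0.058, 3.006, 0.001]
ft_force: [1.9, -1.2, 7.8]
grip_width: 0.156
grip_force: 55.0
```

Emit:
apply_moves(
  dp=[
    [0.003,0,0.001],
    [0,0,0],
    [0,0,0],
  ],
  twist=[
    [0,0,0],
    [0,0,0],
    [0,0,0],
  ],
  fingers=[1,1,1],
)

```text
time: 37.4
position: [0.4821, 0.0304, 0.1496]
tool_rot: [-0.058, 3.006, 0.001]
ft_force: [2.5, -1.7, 9.8]
grip_width: 0.157
grip_force: 55.0
```

```bash
python3 - <<'E'
from kin import *
np.set_printoptions(precision=4,suppress=True)
s=ctrl.get_state();print(s['time'],s['ft_force'],lip())
E
```

```text
37.4 [ 2.4527 -1.6807  9.771 ] (array([ 0.0001,  0.004 , -0.0021]), np.float64(0.3855141829685132), array([0.4195, 0.0278, 0.0641]))
```

Emit:
apply_moves(
  dp=[
    [0.003,0,0],
    [0,0,0],
    [0,0,0],
  ],
  twist=[
    [0,0,0],
    [0,0,0],
    [0,0,0],
  ],
  fingers=[1,1,1],
)

```text
time: 37.7
position: [0.4786, 0.0303, 0.1484]
tool_rot: [-0.059, 3.007, 0.001]
ft_force: [4.0, -0.4, 6.2]
grip_width: 0.155
grip_force: 55.0
```

Emit:
apply_moves(
  dp=[
    [0.003,0,0],
    [0,0,0],
    [0,0,0],
  ],
  twist=[
    [0,0,0],
    [0,0,0],
    [0,0,0],
  ],
  fingers=[1,1,1],
)

```text
time: 38.0
position: [0.4775, 0.0307, 0.1487]
tool_rot: [-0.061, 3.002, 0.001]
ft_force: [8.1, 0.3, 3.7]
grip_width: 0.157
grip_force: 55.0
```

```bash
python3 - <<'E'
from kin import *
np.set_printoptions(precision=4,suppress=True)
s=ctrl.get_state();print(s['time'],s['ft_force'],s['torque'],lip())
E
```

```text
38.0 [8.0521 0.3457 3.6623] [ 0.1734 -1.939   0.2522] (array([-0.0043,  0.0044, -0.0017]), np.float64(0.38920375748510067), array([0.4152, 0.028 , 0.0629]))
```

```bash
python3 - <<'E'
from kin import *
np.set_printoptions(precision=3,suppress=True)
way=[];q=np.array(ctrl.get_state()['joint_positions'])
for a in(.30,.2,.1,0,-.1,-.2):
    z=-.001+.004+.105*max(0,np.sin(.37-a));way.append(sp(.002,z,a,dy=.0035,lx=.0907))
    q,e=ik(*way[-1],q,w=.02);print(q,e)
go(way,vmax=.03,wmax=.06)
E
```

```text
[-0.798 -0.058  0.665  2.002  0.045  1.136  1.459] 6.811274617063201e-05
[-0.77   0.054  0.684  1.911 -0.038  1.24   1.536] 6.945328529643336e-05
[-0.73   0.162  0.687  1.822 -0.106  1.346  1.599] 6.239882894237382e-05
[-0.685  0.265  0.682  1.737 -0.157  1.452  1.648] 5.534759954878376e-05
[-0.639  0.362  0.67   1.655 -0.195  1.555  1.685] 4.937101056425066e-05
[-0.595  0.453  0.656  1.578 -0.223  1.656  1.714] 4.449662509065085e-05
dp [[-0.003,-0.001,-0.003],[-0.003,0,-0.003]]
tw [[-0.001,0.045,0.001],[-0.001,0.044,0.002]] n=2
dp [[-0.002,0,-0.001],[-0.002,0,-0.001]]
tw [[0,0.05,0],[0,0.05,0]] n=2
dp [[-0.001,0,-0.001],[-0.002,0,-0.001]]
tw [[0,0.05,0],[0,0.05,0]] n=2
dp [[-0.001,0,-0.001],[-0.001,0,-0.001]]
tw [[0,0.05,0],[0,0.05,0]] n=2
dp [[-0.001,0,0],[0,0,0]]
tw [[0,0.05,0],[0,0.05,0]] n=2
dp [[-0.001,0,0],[-0.001,0,0]]
tw [[0,0.05,0],[0,0.05,0]] n=2
```

Emit:
apply_moves(
  dp=[
    [-0.004,-0.001,-0.004],
    [-0.003,0,-0.003],
    [-0.002,0,-0.001],
    [-0.002,0,-0.001],
    [-0.001,0,-0.001],
    [-0.002,0,-0.001],
    [0,0,0],
  ],
  twist=[
    [-0.001,0.045,0.001],
    [-0.001,0.044,0.002],
    [0,0.05,0],
    [0,0.05,0],
    [0,0.05,0],
    [0,0.05,0],
    [0,0,0],
  ],
  fingers=[1,1,1,1,1,1,1],
)

```text
time: 38.7
position: [0.4885, 0.0298, 0.1572]
tool_rot: [0.054, -2.982, 0.009]
ft_force: [3.9, 1.4, 1.9]
grip_width: 0.159
grip_force: 55.0
```

Emit:
apply_moves(
  dp=[
    [-0.001,0,-0.001],
    [-0.001,0,-0.001],
    [-0.001,0,0],
    [0,0,0],
    [-0.001,0,0],
    [-0.001,0,0],
    [0,0,0],
    [0,0,0],
    [0,0,0],
  ],
  twist=[
    [0,0.05,0],
    [0,0.05,0],
    [0,0.05,0],
    [0,0.05,0],
    [0,0.05,0],
    [0,0.05,0],
    [0,0,0],
    [0,0,0],
    [0,0,0],
  ],
  fingers=[1,1,1,1,1,1,1,1,1],
)

```text
time: 39.6
position: [0.5032, 0.0301, 0.163]
tool_rot: [0.051, -2.712, 0.013]
ft_force: [21.5, 3.1, 21.1]
grip_width: 0.152
grip_force: 55.0
```

```bash
python3 - <<'E'
from kin import *
np.set_printoptions(precision=4,suppress=True)
s=ctrl.get_state();p,M=pose();print(s['time'],p,s['ft_force'],s['torque'],lip(),s['joint_positions'])
go([(p+[.005,0,.16],M)],vmax=.03)
b=get_image("top");cv2.imwrite("pics/raw10.png",b[:,:,::-1])
E
```

```text
39.6 [0.5032 0.0301 0.163 ] [21.5136  3.1378 21.0785] [-0.7049 -5.0865 -0.1486] (array([0.0073, 0.003 , 0.0596]), np.float64(-0.17932109223560627), array([0.4045, 0.0262, 0.1244])) [-0.6288  0.4624  0.7058  1.5681 -0.2407  1.6504  1.7303]
dp [[0.01,0,-0.025],[0.01,0,-0.025],[0.011,0,-0.024],[0.01,0,-0.025],[0.011,0,-0.024],[0.01,0,-0.025]]
tw [[0,0,0],[0,0,0],[0,0,0],[0,0,0],[0,0,0],[0,0,0]] n=6
```

Emit:
apply_moves(
  dp=[
    [-0.0025,0,-0.005],
    [-0.003,0,-0.006],
    [0,0,0],
    [0,0,0],
  ],
  twist=[
    [0,0,0],
    [0,0,0],
    [0,0,0],
    [0,0,0],
  ],
  fingers=[1,1,1,1],
)

```text
time: 40.05
position: [0.5041, 0.0305, 0.166]
tool_rot: [0.05, -2.69, 0.012]
ft_force: [8.8, 0.7, 1.6]
grip_width: 0.155
grip_force: 55.0
```

```bash
python3 - <<'E'
from kin import *
np.set_printoptions(precision=4,suppress=True)
s=ctrl.get_state();p,M=pose();print(s['time'],p,s['ft_force'],s['torque'],lip(),s['joint_positions'])
b=get_image("top")[190:300,290:410,::-1];a=get_image("scene")[100:200,210:350,::-1]
f=lambda i,k:cv2.resize(i,k,interpolation=cv2.INTER_CUBIC)
cv2.imwrite("pics/a11.png",np.hstack([f(b,(436,400)),f(a,(364,400))]))
E
```

```text
40.05 [0.5041 0.0305 0.166 ] [8.8446 0.7499 1.5733] [-0.0192 -2.5777  0.1437] (array([0.0092, 0.0035, 0.0644]), np.float64(-0.20167638522560483), array([0.4046, 0.0268, 0.1295])) [-0.6182  0.4811  0.7027  1.5457 -0.2462  1.6791  1.7348]
```

View pics/a11.png

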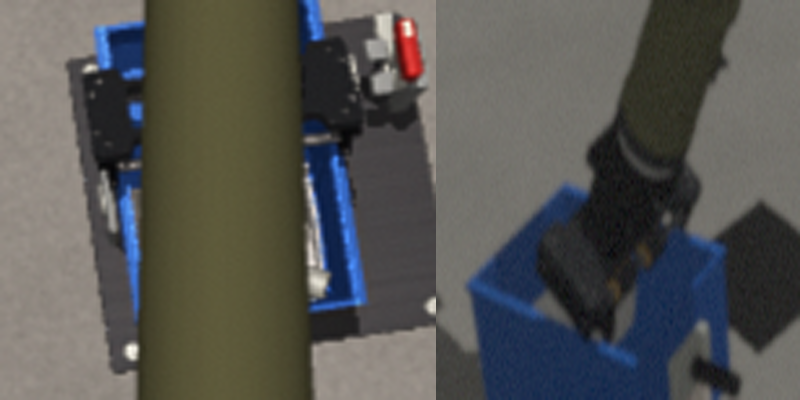

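Emit:
apply_moves(
  dp=[
    [0.005,0,-0.009],
    [0.006,0,-0.009],
    [0.006,0,-0.008],
    [0,0,0],
    [0,0,0],
  ],
  twist=[
    [0,0,0],
    [0,0,0],
    [0,0,0],
    [0,0,0],
    [0,0,0],
  ],
  fingers=[1,1,1,1,1],
)

```text
time: 40.65
position: [0.5, 0.0305, 0.196]
tool_rot: [0.05, -2.689, 0.012]
ft_force: [8.3, 0.3, -2.9]
grip_width: 0.157
grip_force: 55.0
```

```bash
python3 - <<'E'
from kin import *
np.set_printoptions(precision=4,suppress=True)
s=ctrl.get_state();p,M=pose();print(s['time'],p,s['ft_force'],s['torque'],lip(),s['joint_positions'])
E
```

```text
40.65 [0.5    0.0305 0.196 ] [ 8.3045  0.3444 -2.9481] [ 0.143  -3.0295  0.2292] (array([0.0159, 0.0037, 0.0939]), np.float64(-0.20203168213722247), array([0.4005, 0.0267, 0.1595])) [-0.6278  0.448   0.7116  1.524  -0.2296  1.7279  1.7243]
```

Emit:
apply_moves(
  dp=[
    [-0.004,0,-0.002],
    [-0.003,0,-0.002],
    [0,0,0],
    [0,0,0],
  ],
  twist=[
    [0,0,0],
    [0,0,0],
    [0,0,0],
    [0,0,0],
  ],
  fingers=[1,1,1,1],
)

```text
time: 41.05
position: [0.5049, 0.0302, 0.1967]
tool_rot: [0.048, -2.679, 0.012]
ft_force: [-0.6, 0.2, -5.1]
grip_width: 0.163
grip_force: 55.0
```

```bash
python3 - <<'E'
from kin import *
np.set_printoptions(precision=4,suppress=True)
s=ctrl.get_state();p,M=pose();print(s['time'],p,s['ft_force'],s['torque'],lip())
for n,(x0,y0,x1,y1) in {"scene":(225,110,320,190),"top":(300,225,410,290)}.items():
    im=get_image(n)[y0:y1,x0:x1];h=cv2.cvtColor(im,cv2.COLOR_RGB2HSV)
    print(n,x0,y0)
    for r in range(0,h.shape[0],3):
        l=""
        for c in range(0,h.shape[1],2):
            H,S,V=h[r,c];l+='B' if S>120 and 95<H<130 and V>60 else 'b' if S>120 and 95<H<130 else 'R' if S>150 and(H<8 or H>172) else 'W' if V>150 else 'w' if V>110 else '#' if V<45 else '-'
        print(l)
E
```

```text
41.05 [0.5049 0.0302 0.1967] [-0.6357  0.2384 -5.1003] [-0.0269 -1.0677 -0.0576] (array([0.0208, 0.0033, 0.094 ]), np.float64(-0.2118572983797789), array([0.405 , 0.0266, 0.1613]))
scene 225 110
wwwwwwwwwwwwwwwwwwwwwwwww-ww----------------#--w
wwwwwwwwwwwwwwwwwwwwwwwwwww-------------------ww
wwwwwwwwwwwwwwwwwwwwwwwwwww------------------www
wwwwwwwwwwwwwwwwwwwwwwwwww--#---------------wwww
wwwwwwwwwwwwwwwwwwwwwwww--####----------##--wwww
wwwwwwwwwwwwwwwwwwwwww--####--###-#--------wwwww
wwwwwwwwwwwwwwwwwwwww-#######--#####-####-wwwwww
wwwwwwwwwwwwwwwwwwwww--########----######-wwwwww
wwwwwwwwwwwwwwwwwwwwww-###########---####---wwww
wwwwwwwwwwwwwwwwwwwwww-##################----www
wwwwwwwwwwwwwwwwwwww--#####################-wwww
wwwwwwwwwwwwwwwwww--######################-wwwww
wwwwwwwwwwwww------#################---##-wwwwww
wwwwwwwwwwww----#-##-################--w-wwwwwww
wwwwwwwwwww-###------###########-###--wwwwwwwwww
wwwwwwwww---####-##---########----#---wwwwwwwwww
wwwwwww--BBB######---#---#######BbBBBBBB--wwww--
wwww---BBBBBB-#####--#---#--###BBBBBBBBBBBBBBBBB
www-BBBBBBBB----#####--
[... 961 characters left out ...]
------------WBBBB-----------
wWWwwwWw----BBW------------------------W-BBB-----------
wwwwwwww----BBw------------------------w-BBBB----------
wwwwwwww-----BB------------------------WwBBBB----------
wwwwwwww-----BB------------------------wwBBBB----------
wwwwwwwww----BB------------------------WW-BBB----------
wwwwwwwww----BB------------------------WWBBBBB---------
wwwwwwwww----wB------------------------BBBBBBB--------W
wwwwwwWWw-----B------------------------#####----------w
wwwwwwwwww----B------------------------#####-----------
wwwwwwwwww----B------------------------####---wwwwwwwWw
wwwwwwWwww--wWw-------------------------WwwwWwwwwwwwwww
wwwwwwwwwW---W--------------------------WWwwwwwwwwwwwww
```

Emit:
apply_moves(
  dp=[
    [0.01,0,-0.022],
    [0.01,0,-0.022],
    [0.01,0,-0.022],
    [0.01,0,-0.022],
    [0,0,0],
    [0,0,0],
    [0,0,0],
  ],
  twist=[
    [0,0,0],
    [0,0,0],
    [0,0,0],
    [0,0,0],
    [0,0,0],
    [0,0,0],
    [0,0,0],
  ],
  fingers=[1,1,1,1,1,1,1],
)

```text
time: 41.85
position: [0.5082, 0.0306, 0.2924]
tool_rot: [0.048, -2.679, 0.012]
ft_force: [-0.5, -0.3, -4.5]
grip_width: 0.159
grip_force: 55.0
```

```bash
cat >> kin.py <<'E'
def spw(L,th,a,lx=.0907):
    "TCP pose with lip at world L, scoop +x heading th, mouth-down pitch a"
    ex=np.array([np.cos(th),np.sin(th),0]);ax=np.array([np.sin(th),-np.cos(th),0]);Q=R.from_rotvec(ax*a).as_matrix()
    M=Q@Rdown(np.pi/2+th)@R.from_euler('y',G).as_matrix();gp=np.array(L)+Q@(ex*lx+np.array([0,0,GZ]))
    return gp+.019*M[:,2],M
def trayfit():
    im=get_image("top");h=cv2.cvtColor(im,cv2.COLOR_RGB2HSV);m=cv2.inRange(h,(18,120,60),(32,255,255))
    m=cv2.morphologyEx(m,cv2.MORPH_CLOSE,np.ones((5,5)));cs=cv2.findContours(m,0,2)[0];c=max(cs,key=cv2.contourArea)
    r=cv2.minAreaRect(c);b=cv2.boxPoints(r);w=unp("top",b,.04)[:,:2];return r,w,w.mean(0)
E
python3 - <<'E'
from kin import *
np.set_printoptions(precision=4,suppress=True)
F=[]
for _ in range(12):
    get_image("top");F.append(ctrl.get_state()['ft_force'])
s=ctrl.get_state();p,M=pose();print(s['time'],p,np.mean(F,0),np.std(F,0),lip(),s['joint_positions'])
print(trayfit())
im=get_image("top");h=cv2.cvtColor(im,cv2.COLOR_RGB2HSV)[195:290:3,300:400:2]
for row in h: print("".join('B' if S>120 and 95<H<130 else 'W' if V>150 else 'w' if V>110 else '#' if V<45 else '-' for H,S,V in row))
E
```

```text
42.45 [0.5088 0.0304 0.2939] [-0.0961  0.1552 -4.1386] [0.5219 0.5406 0.5819] (array([0.0587, 0.0034, 0.1834]), np.float64(-0.21001283742648366), array([0.4089, 0.0268, 0.2583])) [-0.6145  0.4218  0.7287  1.3592 -0.2134  1.9192  1.7141]
(((480.5, 220.99996948242188), (78.99998474121094, 65.99998474121094), -0.0), array([[ 0.4503, -0.2469],
       [ 0.6532, -0.2797],
       [ 0.6282, -0.5238],
       [ 0.426 , -0.4835]]), array([ 0.5394, -0.3835]))
wwwwwwww----wwwWW------------------------######-W-
wwwwww-#--##-B-##------------------------#######Ww
wwwwww-##########------------------------#######--
wwwwWWw######----------------------------######---
WWww---######BBBB------------------------#####--#-
wWwWw---#####BBBB--------------------------######-
wwwww--#######--#-------------------------WW-####-
Wwwww---#########-------------------------ww--###-
WwwWw---######BBB-------------------------##-####-
wwwww---#####BBBw-------------------------##--####
WwwwWw---###-------------------------------#------
WwwwWw----#BBBBBB------------w------------###-----
wwwwWW-----BBBBBB------------w------
[... 283 characters left out ...]
BwWW------------ww------------B#-----
wwwwwwww--w-BB-WW-----------www------------B------
wWWwwwWw---#BBBWWw-----------ww------------B------
wwwwwwww----BBBWw-----------www------------BB-----
wwwwwwww-----BBwWw-----------ww------------BB-----
wwwwwwww-----BBwW------------ww------------BB-----
wwwwWwwww----BB-ww-----------ww------------BB-----
wwwwwwwww----BBBWw-----------ww------------BBB----
wwwwwwwww----wBBWW-----------ww------------BBB----
wwwwwwWWw-----BBBB-----------ww------------#------
wwwwwwwwww----BBBB-----------ww------------#------
WwwwwwWwww----BBBB-----------ww---------------wwww
wwwwwwWwww--wWw--#-----------ww-------------Wwwwww
wwwwwwwwwW---W---#-----------www------------wwwwww
```

```bash
python3 - <<'E'
from kin import *
np.set_printoptions(precision=3,suppress=True)
q=np.array(ctrl.get_state()['joint_positions']);C=np.array([.539,-.3835]);th=-.45;e=np.array([np.cos(th),np.sin(th)])
L=C+.015*e
ms=(pose()[0],)
p,M=pose()
way=[(p+[.03,0,.03],M@R.from_euler('y',-.07).as_matrix()),spw([.43,-.17,.24],-.2,-.14),spw([*L,.20],th,-.12),spw([*L,.08],th,-.1)]
way2=[spw([*L,.030],th,.15),spw([*L,.025],th,.4),spw([*L,.03],th,.65),spw([*L,.045],th,.9)]
for P,m in way+way2: q,er=ik(P,m,q,w=.02);print(P,q,round(er,4))
s=go(way,vmax=.035,wmax=.1);print('--');go(way2,start=s,vmax=.03,wmax=.06)
E
```

```text
[0.539 0.03  0.324] [-0.597  0.428  0.735  1.271 -0.227  1.932  1.714] 0.0
[ 0.521 -0.188  0.283] [-0.276  0.497  0.828  1.304 -0.236  1.862  1.901] 0.0001
[ 0.635 -0.43   0.245] [ 0.479  0.947  0.231  0.508 -0.13   2.04   1.73 ] 0.0811
[ 0.635 -0.43   0.127] [ 0.461  0.956  0.222  0.722 -0.126  1.822  1.733] 0.0001
[ 0.622 -0.423  0.098] [ 0.43   0.693  0.212  1.181 -0.122  1.38   1.751] 0.0002
[ 0.604 -0.415  0.11 ] [ 0.422  0.455  0.202  1.518 -0.129  1.031  1.777] 0.0002
[ 0.584 -0.405  0.126] [ 0.438  0.245  0.185  1.812 -0.165  0.699  1.834] 0.0001
[ 0.561 -0.394  0.147] [ 0.48   0.068  0.158  2.071 -0.333  0.38   2.025] 0.0002
dp [[-0.007,-0.001,-0.02],[-0.007,0,-0.02]]
tw [[0,-0.035,0],[0,-0.035,0]] n=2
dp [[0.001,-0.031,0.007],[0,-0.031,0.006],[-0.001,-0.031,0.006],[-0.002,-0.032,0.006],[-0.003,-0.031,0.005],[-0.003,-0.032,0.005],[-0.005,-0.031,0.004]]
tw [[-0.013,0,0.031],[-0.013,0,0.031],[-0.013,0,0.031],[-0.013,0,0.031],[-0.013,0,0.031],[-0.013,0,0.032],[-0.012,0,0.031]] n=7
dp [[-0.02,-0.027,-0.003],[-0.021,-0.026,-0.003],[-0.022,-0.025,-0.004],[-0.023,-0.025,-0.004],[-0
[... 339 characters left out ...]
028]]
tw [[0,-0.005,0],[0,-0.005,0],[0,-0.005,0],[0,-0.005,0]] n=4
--
dp [[0.001,0,0.006],[0.001,0,0.006],[0.001,0,0.006],[0.002,0,0.007],[0.002,0,0.006]]
tw [[0,-0.05,0],[0,-0.05,0],[0,-0.05,0],[0,-0.05,0],[0,-0.05,0]] n=5
dp [[0.004,0,-0.002],[0.004,0,-0.002],[0.004,0,-0.002],[0.004,0,-0.003],[0.003,0,-0.003]]
tw [[0,-0.05,0],[0,-0.05,0],[0,-0.05,0],[0,-0.05,0],[0,-0.05,0]] n=5
dp [[0.004,0,-0.004],[0.004,0,-0.004],[0.004,0,-0.004],[0.003,0,-0.005],[0.003,0,-0.004]]
tw [[0,-0.05,0],[0,-0.05,0],[0,-0.05,0],[0,-0.05,0],[0,-0.05,0]] n=5
dp [[0.003,0,-0.006],[0.003,0,-0.006],[0.002,0,-0.006],[0.002,0,-0.006],[0.002,0,-0.006]]
tw [[0,-0.05,0],[0,-0.05,0],[0,-0.05,0],[0,-0.05,0],[0,-0.05,0]] n=5
```

```bash
python3 - <<'E'
from kin import *
np.set_printoptions(precision=3,suppress=True)
q0=np.array(ctrl.get_state()['joint_positions']);C=np.array([.539,-.3835])
for th in(-.45,-.1,.3):
  e=np.array([np.cos(th),np.sin(th)])
  for off in(.0,-.025):
    for z in(.17,.12):
      for a in(-.15,-.1):
        q=ik(*spw([.43,-.17,.2],-.2,-.14),q0,w=.02)[0]
        q,er=ik(*spw([*(C+off*e),z],th,a),q,w=.02);print(th,off,z,a,q,round(er,4))
E
```

```text
-0.45 0.0 0.17 -0.15 [ 0.396  0.989  0.513  0.56  -0.333  2.04   1.806] 0.0026
-0.45 0.0 0.17 -0.1 [ 0.306  0.959  0.729  0.665 -0.475  1.982  1.877] 0.0005
-0.45 0.0 0.12 -0.15 [ 0.313  1.026  0.712  0.666 -0.477  1.962  1.873] 0.0005
-0.45 0.0 0.12 -0.1 [ 0.277  0.97   0.729  0.759 -0.473  1.891  1.891] 0.0004
-0.45 -0.025 0.17 -0.15 [ 0.284  0.946  0.74   0.721 -0.454  1.996  1.896] 0.0004
-0.45 -0.025 0.17 -0.1 [ 0.25   0.893  0.757  0.802 -0.45   1.931  1.909] 0.0003
-0.45 -0.025 0.12 -0.15 [ 0.259  0.961  0.737  0.806 -0.455  1.908  1.906] 0.0003
-0.45 -0.025 0.12 -0.1 [ 0.228  0.91   0.752  0.884 -0.453  1.844  1.918] 0.0003
-0.1 0.0 0.17 -0.15 [ 0.205  0.954  0.72   0.697 -0.35   1.96   2.162] 0.0004
-0.1 0.0 0.17 -0.1 [ 0.182  0.901  0.727  0.774 -0.353  1.898  2.171] 0.0003
-0.1 0.0 0.12 -0.15 [ 0.181  0.966  0.713  0.785 -0.35   1.87   2.162] 0.0003
-0.1 0.0 0.12 -0.1 [ 0.16   0.915  0.719  0.858 -0.355  1.809  2.172] 0.0003
-0.1 -0.025 0.17 -0.15 [ 0.165  0.892  0.736  0.821 -0.322  1.908  2.189] 0.0003
-0.1 -0.025 0.17 -0.1 [ 0.145  0.843  0.743  0.887 -0.328  1.853  2.196] 0.0003
-0.1 -0.025 0.12 -0.15 [ 0.147  0.909  0.727  0.899 -0.326  1.822  2.186] 0.0002
-0.1 -0.025 0.12 -0.1 [ 0.128  0.861  0.734  0.963 -0.333  1.766  2.195] 0.0002
0.3 0.0 0.17 -0.15 [ 0.026  0.82   0.71   0.937 -0.185  1.781  2.477] 0.0002
0.3 0.0 0.17 -0.1 [ 0.023  0.779  0.71   0.981 -0.201  1.741  2.485] 0.0002
0.3 0.0 0.12 -0.15 [ 0.015  0.84   0.696  1.007 -0.192  1.697  2.464] 0.0002
0.3 0.0 0.12 -0.1 [ 0.012  0.799  0.697  1.053 -0.207  1.656  2.474] 0.0002
0.3 -0.025 0.17 -0.15 [ 0.013  0.775  0.719  1.017 -0.163  1.744  2.496] 0.0002
0.3 -0.025 0.17 -0.1 [ 0.011  0.735  0.72   1.057 -0.179  1.707  2.505] 0.0002
0.3 -0.025 0.12 -0.15 [ 0.005  0.797  0.704  1.084 -0.171  1.661  2.482] 0.0001
0.3 -0.025 0.12 -0.1 [ 0.003  0.757  0.706  1.125 -0.188  1.622  2.493] 0.0001
```

```bash
python3 - <<'E'
from kin import *
np.set_printoptions(precision=3,suppress=True)
q=np.array(ctrl.get_state()['joint_positions']);C=np.array([.539,-.3835]);th=-.15;e=np.array([np.cos(th),np.sin(th)])
L=C-.02*e
p,M=pose()
way=[spw([.415,.02,.275],0.02,-.15),spw([.43,-.17,.26],-.05,-.15),spw([*L,.16],th,-.15),spw([*L,.08],th,-.1)]
way2=[spw([*L,.030],th,.15),spw([*L,.025],th,.4),spw([*L,.03],th,.65),spw([*L,.045],th,.9)]
for P,m in way+way2: q,er=ik(P,m,q,w=.02);print(P,q,round(er,4))
s=go(way,vmax=.025,wmax=.1);print('--',s[0]);go(way2,start=s,vmax=.03,wmax=.06)
E
```

```text
[0.508 0.022 0.317] [-0.629  0.362  0.743  1.365 -0.194  1.904  1.694] 0.0
[ 0.523 -0.175  0.302] [-0.308  0.477  0.799  1.28  -0.176  1.886  1.992] 0.0001
[ 0.612 -0.394  0.202] [ 0.192  0.914  0.717  0.795 -0.336  1.915  2.138] 0.0003
[ 0.609 -0.394  0.127] [ 0.148  0.898  0.708  0.977 -0.35   1.722  2.145] 0.0001
[ 0.595 -0.392  0.098] [ 0.07   0.692  0.718  1.339 -0.392  1.355  2.208] 0.0002
[ 0.576 -0.389  0.11 ] [ 0.033  0.465  0.725  1.624 -0.436  1.064  2.3  ] 0.0001
[ 0.554 -0.386  0.126] [ 0.049  0.245  0.711  1.875 -0.529  0.8    2.459] 0.0001
[ 0.529 -0.382  0.147] [ 1.258  0.092 -0.486  2.053 -0.642  0.559  2.68 ] 0.0072
dp [[0.011,-0.009,-0.02]]
tw [[-0.007,-0.06,0.015]] n=1
dp [[-0.002,-0.025,0.001],[-0.002,-0.024,0.001],[-0.002,-0.025,0.001],[-0.003,-0.024,0.001],[-0.003,-0.025,0.001],[-0.003,-0.024,0.001],[-0.003,-0.024,0],[-0.003,-0.025,0.001]]
tw [[-0.003,0,0.008],[-0.003,0,0.008],[-0.004,0,0.008],[-0.003,0,0.008],[-0.004,0,0.008],[-0.003,0,0.008],[-0.004,0,0.008],[-0.003,0,0.008]] n=8
dp [[-0.012,-0.02,0.005],[-0.012,-0.019,0.005],[-0.012,-0.019,0.005],[-0.012,-0.
[... 437 characters left out ...]
[0,-0.017,0],[0,-0.016,0],[0,-0.017,0]] n=3
-- [ 0.61  -0.394  0.127]
dp [[0.001,0,0.006],[0.001,0,0.007],[0.001,0,0.006],[0.002,0,0.006],[0.002,0,0.007]]
tw [[0,-0.05,0],[0,-0.05,0],[0,-0.05,0],[0,-0.05,0],[0,-0.05,0]] n=5
dp [[0.004,0,-0.002],[0.004,0,-0.002],[0.004,0,-0.003],[0.004,0,-0.002],[0.003,0,-0.003]]
tw [[0,-0.05,0],[0,-0.05,0],[0,-0.05,0],[0,-0.05,0],[0,-0.05,0]] n=5
dp [[0.004,0,-0.004],[0.004,0,-0.004],[0.004,0,-0.004],[0.003,0,-0.005],[0.003,0,-0.005]]
tw [[0,-0.05,0],[0,-0.05,0],[0,-0.05,0],[0,-0.05,0],[0,-0.05,0]] n=5
dp [[0.003,0,-0.006],[0.003,0,-0.006],[0.002,0,-0.006],[0.002,0,-0.006],[0.002,0,-0.006]]
tw [[0,-0.05,0],[0,-0.05,0],[0,-0.05,0],[0,-0.05,0],[0,-0.05,0]] n=5
```

Emit:
apply_moves(
  dp=[
    [0.011,-0.005,-0.02],
    [-0.002,-0.015,0.001],
    [-0.002,-0.025,0.001],
    [-0.002,-0.025,0.001],
    [-0.003,-0.024,0.001],
    [-0.003,-0.025,0.001],
    [-0.003,-0.024,0.001],
    [-0.003,-0.024,0],
    [-0.003,-0.025,0.001],
    [-0.003,-0.018,0.001],
  ],
  twist=[
    [-0.007,0.06,0.015],
    [-0.003,0,0.008],
    [-0.003,0,0.008],
    [-0.004,0,0.008],
    [-0.003,0,0.008],
    [-0.004,0,0.008],
    [-0.003,0,0.008],
    [-0.004,0,0.008],
    [-0.003,0,0.008],
    [0,0,0],
  ],
  fingers=[1,1,1,1,1,1,1,1,1,1],
)

```text
time: 43.55
position: [0.5211, -0.1833, 0.2983]
tool_rot: [-0.073, -2.622, -0.003]
ft_force: [0.2, 0.3, -3.8]
grip_width: 0.157
grip_force: 55.0
```

```bash
python3 - <<'E'
from kin import *
np.set_printoptions(precision=3,suppress=True)
s=ctrl.get_state();print(s['time'],pose()[0],s['joint_positions'],lip()[1:],s['ft_force'])
E
```

```text
43.55 [ 0.521 -0.183  0.298] [-0.26   0.576  0.791  1.2   -0.169  1.985  2.024] (np.float64(-0.26834098270514356), array([ 0.419, -0.178,  0.269])) [ 0.22   0.307 -3.848]
```

```bash
python3 - <<'E'
from kin import *
np.set_printoptions(precision=3,suppress=True)
C=np.array([.539,-.3835]);th=-.2;e=np.array([np.cos(th),np.sin(th)])
L=C-.02*e
print(trayfit()[1:])
way=[spw([.425,-.20,.25],-.06,-.15),spw([*L,.15],th,-.15),spw([*L,.08],th,-.1)]
q=np.array(ctrl.get_state()['joint_positions'])
for P,m in way: q,er=ik(P,m,q,w=.02);print(P,q,round(er,4))
s=go(way,vmax=.025,wmax=.06)
E
```

```text
(array([[ 0.636, -0.321],
       [ 0.633, -0.509],
       [ 0.427, -0.485],
       [ 0.431, -0.304]]), array([ 0.532, -0.405]))
[ 0.518 -0.206  0.292] [-0.263  0.494  0.808  1.284 -0.175  1.866  2.037] 0.0
[ 0.611 -0.398  0.192] [ 0.204  0.927  0.722  0.794 -0.359  1.913  2.099] 0.0003
[ 0.609 -0.398  0.127] [ 0.161  0.908  0.715  0.962 -0.371  1.736  2.108] 0.0001
dp [[-0.001,-0.01,0.003],[-0.001,-0.009,0.003]]
tw [[-0.007,-0.059,-0.001],[-0.008,-0.06,-0.001]] n=2
dp [[-0.013,-0.019,0.005],[-0.014,-0.018,0.005],[-0.014,-0.018,0.005],[-0.014,-0.018,0.005],[-0.014,-0.018,0.005],[-0.015,-0.018,0.005],[-0.015,-0.018,0.004],[-0.015,-0.018,0.004],[-0.016,-0.017,0.004],[-0.015,-0.018,0.005]]
tw [[-0.005,0,0.013],[-0.005,0,0.013],[-0.006,0,0.013],[-0.005,0,0.013],[-0.006,0,0.013],[-0.005,0,0.013],[-0.006,0,0.013],[-0.005,0,0.013],[-0.006,0,0.012],[-0.005,0,0.013]] n=10
dp [[-0.008,0,0.02],[-0.008,0,0.021],[-0.007,0,0.02]]
tw [[0,-0.017,0],[0,-0.016,0],[0,-0.017,0]] n=3
```

```bash
python3 - <<'E'
from kin import *
np.set_printoptions(precision=3,suppress=True)
def tf(im,rgb=False):
    h=cv2.cvtColor(im,cv2.COLOR_BGR2HSV);m=cv2.inRange(h,(18,120,60),(32,255,255))
    cs=cv2.findContours(m,0,2)[0];c=max(cs,key=cv2.contourArea);h=cv2.convexHull(c);a=cv2.approxPolyDP(h,6,True)[:,0]
    print(cv2.contourArea(c),a.tolist(),unp("top",a,.04)[:,:2].tolist())
tf(cv2.imread("pics/top0.png"));tf(cv2.imread("pics/raw10.png"));tf(get_image("top")[:,:,::-1])
E
```

```text
4966.0 [[442, 206], [517, 204], [522, 268], [446, 269]] [[0.5963088099070654, -0.27358433073020993], [0.578943739088468, -0.504628614527074], [0.3841424185456196, -0.4812099380564161], [0.40438544433377704, -0.2545597433533483]]
4898.0 [[441, 191], [515, 189], [520, 252], [444, 253]] [[0.643738253337722, -0.27813733506867666], [0.6266032569443593, -0.507768655853174], [0.4319786143349961, -0.48468469991549534], [0.4523579437113303, -0.2563354350082939]]
2847.5 [[514, 189], [520, 252], [469, 253], [460, 208], [492, 189]] [[0.6269203527589305, -0.5046798179575887], [0.4319786143349961, -0.48468469991549534], [0.4446757100058867, -0.3312625769366908], [0.5844229902344752, -0.3276823829842196], [0.6338967808875868, -0.4367222651000898]]
```

Emit:
apply_moves(
  dp=[
    [-0.001,-0.01,0.003],
    [-0.001,-0.009,0.003],
    [-0.007,-0.013,0.004],
    [-0.013,-0.019,0.005],
    [-0.014,-0.018,0.005],
    [-0.014,-0.018,0.005],
    [-0.014,-0.018,0.005],
    [-0.014,-0.018,0.005],
    [-0.015,-0.018,0.005],
    [-0.015,-0.018,0.004],
  ],
  twist=[
    [-0.007,-0.059,-0.001],
    [-0.008,-0.06,-0.001],
    [0,0,0],
    [-0.005,0,0.013],
    [-0.005,0,0.013],
    [-0.006,0,0.013],
    [-0.005,0,0.013],
    [-0.006,0,0.013],
    [-0.005,0,0.013],
    [-0.006,0,0.013],
  ],
  fingers=[1,1,1,1,1,1,1,1,1,1],
)

```text
time: 44.65
position: [0.5899, -0.3462, 0.2137]
tool_rot: [-0.207, -2.732, -0.05]
ft_force: [0.9, -0.0, -4.1]
grip_width: 0.155
grip_force: 55.0
```

Emit:
apply_moves(
  dp=[
    [-0.015,-0.018,0.004],
    [-0.012,-0.014,0.004],
    [-0.008,-0.008,0.004],
    [0,0,0],
    [0,0,0],
    [0,0,0],
  ],
  twist=[
    [-0.005,0,0.013],
    [-0.006,0,0.012],
    [-0.005,0,0.013],
    [0,0,0],
    [0,0,0],
    [0,0,0],
  ],
  fingers=[1,1,1,1,1,1],
)

```text
time: 45.25
position: [0.6104, -0.3887, 0.1913]
tool_rot: [-0.262, -2.73, -0.06]
ft_force: [0.7, -0.2, -4.7]
grip_width: 0.159
grip_force: 55.0
```

```bash
python3 - <<'E'
from kin import *
np.set_printoptions(precision=3,suppress=True)
C=np.array([.539,-.382])
s=ctrl.get_state();print(s['time'],pose()[0],s['joint_positions'],lip(lx=.0907)[1:],s['ft_force'])
def L(th,o=-.01): return C+o*np.array([np.cos(th),np.sin(th)])
way=[spw([*L(-.2,-.02),.075],-.2,-.1),spw([*L(-.25),.030],-.25,.15),spw([*L(-.35),.025],-.35,.4),spw([*L(-.45,.01),.03],-.45,.65),spw([*L(-.5,.02),.045],-.5,.85)]
q=s['joint_positions']
for P,m in way: q,er=ik(P,m,q,w=.02);print(P,q,round(er,4))
go(way,vmax=.025,wmax=.055)
E
```

```text
45.25 [ 0.61  -0.389  0.191] [ 0.175  0.924  0.756  0.82  -0.381  1.909  2.112] (np.float64(-0.15114537418025645), array([ 0.519, -0.371,  0.149])) [ 0.748 -0.152 -4.683]
[ 0.609 -0.396  0.122] [ 0.143  0.919  0.75   0.972 -0.397  1.731  2.121] 0.0001
[ 0.604 -0.399  0.098] [ 0.059  0.737  0.774  1.301 -0.453  1.386  2.141] 0.0002
[ 0.584 -0.398  0.11 ] [-0.039  0.513  0.826  1.606 -0.483  1.07   2.126] 0.0002
[ 0.579 -0.401  0.126] [-0.143  0.315  0.869  1.845 -0.48   0.741  2.075] 0.0001
[ 0.57  -0.399  0.146] [-0.231  0.128  0.891  2.033 -0.394  0.457  2.   ] 0.0002
dp [[-0.009,-0.003,0.021],[-0.009,-0.002,0.022],[-0.008,-0.003,0.021]]
tw [[0.001,-0.017,0.003],[0,-0.017,0.003],[0.001,-0.017,0.003]] n=3
dp [[-0.001,-0.001,0.005],[0,-0.001,0.005],[0,0,0.005],[0,-0.001,0.005],[0,0,0.005]]
tw [[-0.002,-0.05,0.01],[-0.002,-0.05,0.01],[-0.003,-0.05,0.01],[-0.002,-0.05,0.009],[-0.003,-0.05,0.01]] n=5
dp [[0.004,-0.001,-0.002],[0.004,-0.001,-0.002],[0.004,-0.001,-0.003],[0.003,-0.001,-0.002],[0.004,-0.002,-0.003]]
tw [[0.001,-0.05,0.02],[0,-0.05,0.02],[0.001,-0.05,0.02],[0,-0.05,0.02],[0.001,-0.05,0.02]] n=5
dp [[0,-0.001,-0.003],[0,-0.001,-0.003],[0,-0.001,-0.004],[-0.001,-0.001,-0.003],[-0.001,0,-0.004]]
tw [[0.005,-0.05,0.019],[0.006,-0.05,0.019],[0.005,-0.05,0.019],[0.006,-0.05,0.02],[0.005,-0.05,0.019]] n=5
dp [[0,-0.001,-0.005],[0,0,-0.006],[0,-0.001,-0.006],[0,0,-0.005]]
tw [[0.006,-0.05,0.011],[0.006,-0.05,0.011],[0.006,-0.05,0.011],[0.006,-0.05,0.011]] n=4
```

```bash
python3 - <<'E'
from kin import *
np.set_printoptions(precision=3,suppress=True)
C=np.array([.539,-.382])
s=ctrl.get_state()
def L(th,o=-.01): return C+o*np.array([np.cos(th),np.sin(th)])
way=[spw([*L(-.2,-.035),.08],-.2,-.1),spw([*L(-.25,-.035),.035],-.25,.15),spw([*L(-.35,-.03),.028],-.35,.4),spw([*L(-.45,-.01),.03],-.45,.65),spw([*L(-.5,.0),.045],-.5,.85)]
q=s['joint_positions']
for P,m in way: q,er=ik(P,m,q,w=.02);print(P,q,round(er,4))
go(way,vmax=.025,wmax=.055)
E
```

```text
[ 0.594 -0.393  0.127] [ 0.125  0.885  0.758  1.027 -0.383  1.714  2.133] 0.0001
[ 0.579 -0.392  0.103] [ 0.034  0.686  0.788  1.373 -0.431  1.364  2.153] 0.0002
[ 0.565 -0.391  0.113] [-0.062  0.469  0.84   1.655 -0.457  1.056  2.124] 0.0001
[ 0.561 -0.393  0.126] [-0.169  0.264  0.882  1.892 -0.434  0.723  2.053] 0.0002
[ 0.552 -0.389  0.146] [-0.243  0.063  0.885  2.077 -0.283  0.442  1.917] 0.0002
dp [[-0.004,-0.003,0.022],[-0.003,-0.002,0.022],[-0.003,-0.003,0.021]]
tw [[0.001,-0.017,0.003],[0,-0.017,0.003],[0.001,-0.017,0.003]] n=3
dp [[0.001,0,0.006],[0.001,0,0.005],[0.002,-0.001,0.005],[0.002,-0.001,0.006],[0.002,0,0.005]]
tw [[-0.002,-0.05,0.01],[-0.002,-0.05,0.01],[-0.003,-0.05,0.01],[-0.002,-0.05,0.009],[-0.003,-0.05,0.01]] n=5
dp [[0.003,-0.001,-0.002],[0.003,-0.001,-0.002],[0.003,0,-0.002],[0.003,-0.001,-0.002],[0.002,0,-0.002]]
tw [[0.001,-0.05,0.02],[0,-0.05,0.02],[0.001,-0.05,0.02],[0,-0.05,0.02],[0.001,-0.05,0.02]] n=5
dp [[0,-0.001,-0.003],[0,0,-0.003],[0,-0.001,-0.003],[0,-0.001,-0.002],[0,0,-0.003]]
tw [[0.005,-0.05,0.019],[0.006,-0.05,0.019],[0.005,-0.05,0.019],[0.006,-0.05,0.02],[0.005,-0.05,0.019]] n=5
dp [[0,0,-0.005],[0,0,-0.006],[0,0,-0.005],[-0.001,-0.001,-0.006]]
tw [[0.006,-0.05,0.011],[0.006,-0.05,0.011],[0.006,-0.05,0.011],[0.006,-0.05,0.011]] n=4
```

Emit:
apply_moves(
  dp=[
    [-0.004,-0.003,0.022],
    [-0.003,-0.002,0.022],
    [-0.003,-0.003,0.021],
    [0.001,0,0.006],
    [0.001,0,0.005],
    [0.002,-0.001,0.005],
    [0.002,-0.001,0.006],
    [0.002,0,0.005],
    [0,0,0],
  ],
  twist=[
    [0,-0.017,0.003],
    [0,-0.017,0.003],
    [0,-0.017,0.003],
    [-0.002,-0.05,0.01],
    [-0.002,-0.05,0.01],
    [-0.003,-0.05,0.01],
    [-0.002,-0.05,0.009],
    [-0.003,-0.05,0.01],
    [0,0,0],
  ],
  fingers=[1,1,1,1,1,1,1,1,1],
)

```text
time: 46.15
position: [0.5771, -0.392, 0.1039]
tool_rot: [-0.384, -3.018, -0.024]
ft_force: [-0.9, 0.2, -4.9]
grip_width: 0.158
grip_force: 55.0
```

Emit:
apply_moves(
  dp=[
    [0.003,-0.001,-0.002],
    [0.003,-0.001,-0.002],
    [0.003,0,-0.002],
    [0.003,-0.001,-0.002],
    [0.002,0,-0.002],
    [0,0,0],
    [0,-0.001,-0.003],
    [0,0,-0.003],
    [0,-0.001,-0.003],
    [0,-0.001,-0.002],
  ],
  twist=[
    [0.001,-0.05,0.02],
    [0,-0.05,0.02],
    [0.001,-0.05,0.02],
    [0,-0.05,0.02],
    [0.001,-0.05,0.02],
    [0,0,0],
    [0.005,-0.05,0.019],
    [0.006,-0.05,0.019],
    [0.005,-0.05,0.019],
    [0.006,-0.05,0.02],
  ],
  fingers=[1,1,1,1,1,1,1,1,1,1],
)

```text
time: 47.15
position: [0.5628, -0.3939, 0.1252]
tool_rot: [0.597, 2.732, -0.109]
ft_force: [-0.3, -1.4, -0.8]
grip_width: 0.156
grip_force: 55.0
```

Emit:
apply_moves(
  dp=[
    [0,0,-0.003],
    [0,0,-0.005],
    [0,0,-0.006],
    [0,0,-0.005],
    [-0.001,-0.001,-0.006],
    [0,0,0],
    [0,0,0],
    [0,0,0],
    [0,0,0],
    [0,0,0],
  ],
  twist=[
    [0.005,-0.05,0.019],
    [0.006,-0.05,0.011],
    [0.006,-0.05,0.011],
    [0.006,-0.05,0.011],
    [0.006,-0.05,0.011],
    [0,0,0],
    [0,0,0],
    [0,0,0],
    [0,0,0],
    [0,0,0],
  ],
  fingers=[1,1,1,1,1,1,1,1,1,1],
)

```text
time: 48.15
position: [0.5521, -0.3905, 0.1466]
tool_rot: [0.634, 2.474, -0.196]
ft_force: [-0.1, 0.3, -1.5]
grip_width: 0.158
grip_force: 55.0
```

```bash
python3 - <<'E'
from kin import *
np.set_printoptions(precision=3,suppress=True)
F=[]
for _ in range(10): im=get_image("top");F.append(ctrl.get_state()['ft_force'])
s=ctrl.get_state();print(s['time'],pose()[0],s['joint_positions'],lip(lx=.0907)[1:],np.mean(F,0))
h=cv2.cvtColor(im,cv2.COLOR_RGB2HSV)
for y0,y1,x0,x1 in((186,258,436,524),(195,290,300,400)):
  for row in h[y0:y1:2,x0:x1]: print("".join('B' if S>120 and 95<H<130 else 'y' if S>100 and 15<H<35 else 'W' if V>150 else 'w' if V>100 else '#' if V<45 else '-' for H,S,V in row))
E
```

```text
48.65 [ 0.552 -0.39   0.147] [-0.313  0.068  0.962  2.078 -0.305  0.445  1.936] (np.float64(0.8500138262890012), array([ 0.539, -0.383,  0.045])) [ 0.144 -0.045 -1.348]
WWWwwwWWWWWWWWWWWWWWWWWWWWWWWWWWWWWWWWwwwwwWWWWWWwwwWWWWwwwwwWwwWWwwwWWWWWWwWWWWWWWWWWWW
wwWWWWWWyyyyyyyyyyyyyyyyyyyyyyyyyyyyyyWWWWyyyyyyyWyyyyyyyWWWWWWWWWWWWWWWWWWWWWWWWWWwwWWW
WWWWWwyyyyyyyyyyyyyyyyyyyyyyyyyyyyyyywwWWWWWyyyyyyyyyyyyyyyyyyyyyyyyyyyyyyyyyyyyWWWwWWWw
WWWwwyyyyyyyyyyyyyyyyyyyyyyyyyyyyyyy-wWWWWWWWWWWWwyyyyyyyyyyyyyyyyyyyyyyyyyyyyyyWWWWWWWW
WWWWwyyyyyyyyyyyyyyyyyyyyyyyyyyyyyyy-wWWWWWWWWWWWWWWWWyyyyyyyyyyyyyyyyyyyyyyyyyyWwWwWWWW
WWWWWyyyyyyyyyyyyyyyyyyyyyyyyyyyyyw-ww-###wWWWWWWWWWWWWWWWWyyyyyyyyyyyyyyyyyyyyyWwWWWWWW
WWWWWyyyyyyyyyyyyyyyyyyyyyyyyyyyyw-ww-#####wWWWWWWWWWWWWWWWWWWWWyyyyyyyyyyyyyyyyWwwWWWWW
WWWWWyyyyyyyyyyyyyyyyyyyyyyyyyyyw-ww-########--wwWWWWwWWWWWWW-##-wWWWyyyyyyyyyyyyWwWWWWW
WWWWWyyyyyyyyyyyyyyyyyyyyyyyyywwwwW-###---#####-wwwwwwWW---w-####-wWWWWWWWWyyyyyyWWWWWWW
WWWWWyyyyyyyyyyyyyyyyyyyyyyyywwwww-#--########-------wwwy#########wWWWWWWWWWWWWWWWWWWWWW
WWWWwyyyyyyyyyyyyyyyyyyyyyyyw-wWw########
[... 6420 characters left out ...]
wWWwwWWWWWWww--------BBBBBBBBBBBBBBBBBBBBBBBBBBBBBBBBBBBBBBBBB----################------------
WWWWWWwWWWWwwwwwWww--------wBBBBBBBBBBBBBBBBBBBBBBBBBBB---##############################------------
WWwwwwwWwWWWWwWWWWw--------wBBBBBBBBBBBBBB---###########################################----------ww
WWWWWWWWwwwWWWWWWWw-------------##############################################-------wWWWWWWWWWWWwwW
wwwwwwWWWwwWWWwWWWWw----wWWWW----################################-------WWWWWWWWWWWWWWWWWWWwwWWwwWWW
WwwwWWWWwwWWWWWWWWWw----wWWWW-----###################-----wWWWWWWWWWWWWWWWWWWWWWWWWWWWWwWWWwWWwwWWWW
wWwwwwwwWWwWWWWWwwWw------w-------#####-----wwWWWwwwwWWwWWWWWWWWWWWWWWWWWWWWWWWWWWWWWWWWWWWWWWWWWWWW
```

```bash
python3 - <<'E'
from kin import *
np.set_printoptions(precision=3,suppress=True)
s=ctrl.get_state();q=s['joint_positions']
way=[spw([.535,-.38,.09],-.45,.6),spw([.50,-.35,.20],-.35,.25),spw([.47,-.10,.30],-.1,.2),spw([.45,.20,.30],-.1,.2),spw([.434,.4085,.15],-.247,.05),spw([.434,.4085,.03],-.247,0)]
for P,m in way: q,er=ik(P,m,q,w=.02);print(P,q,round(er,4))
go(way,vmax=.04,wmax=.1)
E
```

```text
[ 0.571 -0.397  0.185] [-0.192  0.263  0.92   1.76  -0.366  0.901  1.978] 0.0002
[ 0.565 -0.374  0.275] [-0.054  0.465  0.876  1.317 -0.352  1.517  2.006] 0.0003
[ 0.543 -0.107  0.372] [-0.429  0.134  0.654  1.414 -0.075  1.671  1.688] 0.0002
[0.523 0.193 0.372] [-0.762  0.129  0.428  1.402 -0.075  1.667  1.13 ] 0.0001
[0.515 0.388 0.21 ] [-0.853  0.431  0.348  1.37  -0.282  1.513  0.838] 0.0001
[0.517 0.387 0.086] [-0.809  0.549  0.32   1.466 -0.346  1.35   0.916] 0.0
dp [[-0.013,0.001,-0.007],[-0.012,0.001,-0.008],[-0.011,0,-0.008]]
tw [[-0.008,0.083,-0.016],[-0.007,0.083,-0.015],[-0.008,0.084,-0.016]] n=3
dp [[-0.004,0.005,-0.023],[-0.003,0.005,-0.023],[0,0.005,-0.023],[0.001,0.004,-0.022]]
tw [[-0.004,0.087,-0.025],[-0.004,0.088,-0.025],[-0.005,0.087,-0.024],[-0.004,0.088,-0.025]] n=4
dp [[0.014,0.03,-0.012],[0.013,0.031,-0.012],[0.012,0.031,-0.012],[0.012,0.032,-0.012],[0.01,0.032,-0.012],[0.01,0.032,-0.012],[0.009,0.032,-0.012],[0.007,0.033,-0.012]]
tw [[0.001,0.006,-0.031],[0.001,0.006,-0.031],[0.001,0.006,-0.031],[0.001,0.006,-0.031],[0,0.006,-0.031],[0.001,0.006,-0.032],[0,0.007,-0.031],[0.001,0.006,-0.032]] n=8
dp [[0.006,0.037,0],[0.006,0.037,0],[0.006,0.037,0],[0.006,0.037,0.001],[0.006,0.037,0],[0.007,0.037,0.001],[0.006,0.037,0],[0.007,0.038,0.001]]
tw [[0,0,0],[0,0,0],[0,0,0],[0,0,0],[0,0,0],[0,0,0],[0,0,0],[0,0,0]] n=8
dp [[0.003,0.028,0.023],[0.003,0.027,0.023],[0.003,0.027,0.024],[0.003,0.027,0.024],[0.003,0.027,0.024],[0.003,0.027,0.024],[0.003,0.028,0.023]]
tw [[-0.003,0.021,0.021],[-0.003,0.021,0.021],[-0.003,0.022,0.021],[-0.002,0.021,0.021],[-0.002,0.022,0.021],[-0.003,0.021,0.021],[-0.002,0.022,0.02]] n=7
dp [[-0.007,0,0.03],[-0.007,0,0.03],[-0.008,0,0.031],[-0.008,0,0.03]]
tw [[0,0.012,0],[0,0.013,0],[0,0.012,0],[0,0.013,0]] n=4
```

Emit:
apply_moves(
  dp=[
    [-0.013,0.001,-0.007],
    [-0.012,0.001,-0.008],
    [-0.011,0,-0.008],
    [-0.004,0.005,-0.023],
    [-0.003,0.005,-0.023],
    [0,0.005,-0.023],
    [0.001,0.004,-0.022],
  ],
  twist=[
    [-0.008,0.083,-0.016],
    [-0.007,0.083,-0.015],
    [-0.008,0.084,-0.016],
    [-0.004,0.087,-0.025],
    [-0.004,0.088,-0.025],
    [-0.005,0.087,-0.024],
    [-0.004,0.088,-0.025],
  ],
  fingers=[1,1,1,1,1,1,1],
)

```text
time: 49.35
position: [0.5658, -0.3738, 0.2762]
tool_rot: [-0.543, -3.092, 0.0]
ft_force: [0.5, -1.0, -1.5]
grip_width: 0.16
grip_force: 55.0
```

Emit:
apply_moves(
  dp=[
    [0.014,0.03,-0.012],
    [0.013,0.031,-0.012],
    [0.012,0.031,-0.012],
    [0.012,0.032,-0.012],
    [0.01,0.032,-0.012],
    [0.01,0.032,-0.012],
    [0.009,0.032,-0.012],
    [0.007,0.033,-0.012],
  ],
  twist=[
    [0,0.006,-0.031],
    [0,0.006,-0.031],
    [0,0.006,-0.031],
    [0,0.006,-0.031],
    [0,0.006,-0.031],
    [0,0.006,-0.032],
    [0,0.007,-0.031],
    [0,0.006,-0.032],
  ],
  fingers=[1,1,1,1,1,1,1,1],
)

```text
time: 50.15
position: [0.5431, -0.1065, 0.3734]
tool_rot: [-0.152, -3.09, -0.013]
ft_force: [0.5, -0.2, -1.8]
grip_width: 0.162
grip_force: 55.0
```

Emit:
apply_moves(
  dp=[
    [0.006,0.037,0],
    [0.006,0.037,0],
    [0.006,0.037,0],
    [0.006,0.037,0],
    [0.006,0.037,0],
    [0.007,0.037,0.001],
    [0.006,0.037,0],
    [0.007,0.038,0.001],
  ],
  twist=[
    [0,0,0],
    [0,0,0],
    [0,0,0],
    [0,0,0],
    [0,0,0],
    [0,0,0],
    [0,0,0],
    [0,0,0],
  ],
  fingers=[1,1,1,1,1,1,1,1],
)

```text
time: 50.95
position: [0.523, 0.1943, 0.375]
tool_rot: [-0.155, -3.09, -0.014]
ft_force: [0.7, 0.2, -1.8]
grip_width: 0.157
grip_force: 55.0
```

Emit:
apply_moves(
  dp=[
    [0.003,0.028,0.023],
    [0.003,0.027,0.023],
    [0.003,0.027,0.024],
    [0.003,0.027,0.024],
    [0.003,0.027,0.024],
    [0.003,0.027,0.024],
    [0.003,0.028,0.023],
    [0,0,0],
    [0,0,0],
    [0,0,0],
  ],
  twist=[
    [-0.003,0.021,0.021],
    [-0.003,0.021,0.021],
    [-0.003,0.022,0.021],
    [-0.002,0.021,0.021],
    [-0.002,0.022,0.021],
    [-0.003,0.021,0.021],
    [-0.002,0.022,0.02],
    [0,0,0],
    [0,0,0],
    [0,0,0],
  ],
  fingers=[1,1,1,1,1,1,1,1,1,1],
)

```text
time: 51.95
position: [0.5164, 0.3879, 0.2159]
tool_rot: [-0.364, -2.923, -0.045]
ft_force: [0.2, 0.2, -1.3]
grip_width: 0.158
grip_force: 55.0
```

```bash
python3 - <<'E'
from kin import *
np.set_printoptions(precision=3,suppress=True)
s=ctrl.get_state();print(s['time'],pose()[0],s['joint_positions'],lip(lx=.0907)[1:],s['ft_force'])
way=[spw([.434,.4085,.03],-.247,0),spw([.434,.4085,.008],-.247,0)]
go(way,vmax=.03,wmax=.1)
E
```

```text
51.95 [0.516 0.388 0.216] [-0.978  0.449  0.533  1.37  -0.358  1.533  0.892] (np.float64(0.05202847382105231), array([0.436, 0.409, 0.156])) [ 0.202  0.167 -1.344]
dp [[-0.005,0,0.025],[-0.006,0,0.026],[-0.006,0,0.025],[-0.006,0,0.025],[-0.006,-0.001,0.026]]
tw [[0.001,0.01,0],[0.001,0.011,0],[0.001,0.01,0],[0.002,0.011,0],[0.001,0.01,0]] n=5
dp [[-0.006,0,0.021]]
tw [[0,0,0]] n=1
```

Emit:
apply_moves(
  dp=[
    [-0.005,0,0.025],
    [-0.006,0,0.026],
    [-0.006,0,0.025],
    [-0.006,0,0.025],
    [-0.006,-0.001,0.026],
    [-0.005,0,0.02],
    [0,0,0],
    [0,0,0],
    [0,0,0],
  ],
  twist=[
    [0.001,0.01,0],
    [0.001,0.011,0],
    [0.001,0.01,0],
    [0.002,0.011,0],
    [0.001,0.01,0],
    [0,0,0],
    [0,0,0],
    [0,0,0],
    [0,0,0],
  ],
  fingers=[1,1,1,1,1,1,1,1,1],
)

```text
time: 52.85
position: [0.5165, 0.3888, 0.0659]
tool_rot: [-0.354, -2.871, -0.047]
ft_force: [-0.1, -0.3, -1.4]
grip_width: 0.16
grip_force: 55.0
```

Emit:
apply_moves(
  dp=[
    [-0.001,0,0.003],
    [0,0,0],
    [0,0,0],
  ],
  twist=[
    [0,0,0],
    [0,0,0],
    [0,0,0],
  ],
  fingers=[1,1,1],
)

```text
time: 53.15
position: [0.5157, 0.3885, 0.0613]
tool_rot: [-0.354, -2.87, -0.045]
ft_force: [0.3, 0.7, -1.7]
grip_width: 0.154
grip_force: 55.0
```

```bash
python3 - <<'E'
from kin import *
np.set_printoptions(precision=4,suppress=True)
s=ctrl.get_state();print(s['time'],pose()[0],lip(lx=.0907)[1:],s['ft_force'],s['torque'])
E
```

```text
53.15 [0.5157 0.3885 0.0613] (np.float64(-0.0017961728924086962), array([0.4321, 0.4094, 0.0058])) [ 0.3263  0.6796 -1.724 ] [-0.122  -0.3883  0.0028]
```

Emit:
apply_moves(
  dp=[
    [-0.0005,0,0.002],
    [0,0,0],
    [0,0,0],
  ],
  twist=[
    [0,0,0],
    [0,0,0],
    [0,0,0],
  ],
  fingers=[1,1,1],
)

```text
time: 53.45
position: [0.5159, 0.3886, 0.0596]
tool_rot: [-0.354, -2.87, -0.046]
ft_force: [0.9, 0.4, 3.2]
grip_width: 0.159
grip_force: 55.0
```

Emit:
apply_moves(
  dp=[
    [-0.0003,0,0.001],
    [0,0,0],
    [0,0,0],
  ],
  twist=[
    [0,0,0],
    [0,0,0],
    [0,0,0],
  ],
  fingers=[1,1,1],
)

```text
time: 53.75
position: [0.516, 0.3885, 0.0594]
tool_rot: [-0.354, -2.869, -0.046]
ft_force: [1.1, -0.6, 8.1]
grip_width: 0.158
grip_force: 55.0
```

Emit:
apply_moves(
  dp=[
    [-0.0003,0,0.001],
    [0,0,0],
    [0,0,0],
  ],
  twist=[
    [0,0,0],
    [0,0,0],
    [0,0,0],
  ],
  fingers=[1,1,1],
)

```text
time: 54.05
position: [0.5162, 0.3885, 0.0593]
tool_rot: [-0.354, -2.869, -0.047]
ft_force: [-0.3, -1.2, 11.5]
grip_width: 0.159
grip_force: 55.0
```

Emit:
apply_moves(
  dp=[
    [0,0,-0.001],
    [0,0,0],
    [0,0,0],
    [0,0,0],
    [0,0,0],
    [0,0,0],
    [0,0,-0.03],
    [0,0,-0.04],
    [0,0,-0.04],
    [0,0,0],
  ],
  twist=[
    [0,0,0],
    [0,0,0],
    [0,0,0],
    [0,0,0],
    [0,0,0],
    [0,0,0],
    [0,0,0],
    [0,0,0],
    [0,0,0],
    [0,0,0],
  ],
  fingers=[0.8,0.4,0.4,0.3,0.3,0.3,0.3,0.3,0.3,0.3],
)

```text
time: 55.05
position: [0.5469, 0.3819, 0.1706]
tool_rot: [-0.356, -2.878, -0.054]
ft_force: [0.4, 0.2, 0.3]
grip_width: 0.696
grip_force: 0.0
```

```bash
python3 - <<'E'
from kin import *
np.set_printoptions(precision=3,suppress=True)
for _ in range(5): get_image("scene")
s=ctrl.get_state();q=s['joint_positions'];print(s['time'],pose()[0],s['ft_force'],q,s['grip_width'])
Q=R.from_rotvec(AX*.365).as_matrix();M=Q@Rdown(np.pi/2+SY);H=np.array([.6549,.0338,.1992])
p=pose()[0]
way=[(p+[.03,-.05,.08],Rdown(np.pi/2-.1)),(np.array([.64,.10,.34]),Q@Rdown(np.pi/2+SY)@R.from_euler('y',.2).as_matrix()),(H-.11*M[:,2],M),(H-.04*M[:,2],M),(H,M)]
for P,m in way: q,er=ik(P,m,q,w=.02);print(P,q,round(er,4))
go(way,vmax=.035,wmax=.1)
E
```

```text
55.3 [0.541 0.382 0.162] [ 0.407  0.212 -1.013] [-0.899  0.558  0.514  1.338 -0.419  1.524  0.965] 0.6993679631521293
[0.571 0.332 0.242] [-0.981  0.364  0.551  1.411 -0.19   1.419  1.041] 0.0001
[0.64 0.1  0.34] [-0.786  0.176  0.672  1.447 -0.095  1.392  1.487] 0.0001
[0.616 0.032 0.302] [-0.765 -0.091  0.619  1.779  0.101  1.075  1.438] 0.0002
[0.641 0.033 0.237] [-0.739  0.015  0.644  1.828  0.015  0.938  1.505] 0.0
[0.655 0.034 0.199] [-0.717  0.085  0.647  1.846 -0.047  0.863  1.553] 0.0
dp [[-0.007,-0.014,-0.029],[-0.008,-0.014,-0.029],[-0.01,-0.015,-0.027]]
tw [[0.005,-0.085,-0.048],[0.006,-0.085,-0.048],[0.005,-0.084,-0.049]] n=3
dp [[-0.011,-0.028,-0.012],[-0.011,-0.028,-0.012],[-0.011,-0.028,-0.012],[-0.011,-0.029,-0.012],[-0.011,-0.029,-0.011],[-0.01,-0.029,-0.011],[-0.01,-0.029,-0.011],[-0.01,-0.028,-0.012]]
tw [[-0.001,-0.021,-0.017],[-0.001,-0.021,-0.017],[-0.002,-0.02,-0.017],[-0.001,-0.021,-0.017],[-0.002,-0.02,-0.017],[-0.001,-0.021,-0.017],[-0.002,-0.02,-0.018],[-0.001,-0.021,-0.017]] n=8
dp [[0.011,-0.022,0.011],[0.012,-0.023,0.01],[0.012,-0.022,0.01]]
tw [[0,-0.067,0],[0,-0.066,0],[0,-0.067,0]] n=3
dp [[0,0,0.023],[0,0,0.024],[0,0,0.023]]
tw [[0,0,0],[0,0,0],[0,0,0]] n=3
dp [[0,0,0.02],[0,0,0.02]]
tw [[0,0,0],[0,0,0]] n=2
```

Emit:
apply_moves(
  dp=[
    [-0.007,-0.014,-0.029],
    [-0.008,-0.014,-0.029],
    [-0.01,-0.015,-0.027],
    [-0.011,-0.028,-0.012],
    [-0.011,-0.028,-0.012],
    [-0.011,-0.028,-0.012],
    [-0.011,-0.029,-0.012],
    [-0.011,-0.029,-0.011],
    [-0.01,-0.029,-0.011],
    [-0.01,-0.029,-0.011],
  ],
  twist=[
    [0.005,-0.085,-0.048],
    [0.006,-0.085,-0.048],
    [0.005,-0.084,-0.049],
    [-0.001,-0.021,-0.017],
    [-0.001,-0.021,-0.017],
    [-0.002,-0.02,-0.017],
    [-0.001,-0.021,-0.017],
    [-0.002,-0.02,-0.017],
    [-0.001,-0.021,-0.017],
    [-0.002,-0.02,-0.018],
  ],
  fingers=[0.3,0.3,0.3,0,0,0,0,0,0,0],
)

```text
time: 56.3
position: [0.6314, 0.1273, 0.3275]
tool_rot: [-0.033, 2.996, 0.005]
ft_force: [-0.1, 0.0, 0.1]
grip_width: 0.999
grip_force: 0.0
```

Emit:
apply_moves(
  dp=[
    [-0.01,-0.028,-0.012],
    [0.011,-0.022,0.011],
    [0.012,-0.023,0.01],
    [0.012,-0.022,0.01],
    [0,0,0],
    [0,0,0],
    [0,0,0],
  ],
  twist=[
    [-0.001,-0.021,-0.017],
    [0,-0.067,0],
    [0,-0.066,0],
    [0,-0.067,0],
    [0,0,0],
    [0,0,0],
    [0,0,0],
  ],
  fingers=[0,0,0,0,0,0,0],
)

```text
time: 57.0
position: [0.6171, 0.0337, 0.3041]
tool_rot: [-0.054, 2.773, 0.011]
ft_force: [0.2, 0.5, 0.0]
grip_width: 1.002
grip_force: 0.0
```

```bash
python3 - <<'E'
from kin import *
np.set_printoptions(precision=3,suppress=True)
s=ctrl.get_state();q=s['joint_positions'];print(s['time'],pose()[0],q,s['grip_width'])
Q=R.from_rotvec(AX*.365).as_matrix();M=Q@Rdown(np.pi/2+SY);H=np.array([.6549,.0338,.1992])
go([(H-.04*M[:,2],M),(H,M)],vmax=.025)
# handle pixel check: scoop handle in scene view
im=get_image("scene");h=cv2.cvtColor(im,cv2.COLOR_RGB2HSV)[135:180:2,315:375]
for row in h: print("".join('P' if S>80 and 125<H<165 else 'B' if S>120 and 95<H<130 else 'W' if V>150 else 'w' if V>100 else '#' if V<45 else '-' for H,S,V in row))
E
```

```text
57.0 [0.617 0.034 0.304] [-0.83  -0.098  0.676  1.777  0.112  1.076  1.43 ] 1.0015300151322841
dp [[0.001,0,0.024],[0.001,-0.001,0.024],[0,0,0.024]]
tw [[0,0.001,0],[0.001,0.001,0],[0,0.002,0.001]] n=3
dp [[0,0,0.02],[0,0,0.02]]
tw [[0,0,0],[0,0,0]] n=2
-wwwwwwwwwwwwwwwwwwwwwwwwwwwwwwwwwwwwwwwwwwwwPPPPPPPPPPPPPPP
--wwwwwwwwwwwwwwwwwwwwwwwwwwwwwwwwwwwwwwwwwPPPPPPPPPPPPPPPPP
--wwwwwwwwwwwwwwwwwwwwwwwwwwwwwwwwwwwwwwwPPPPPPPPPPPPPPPPPPP
wwwwwwwwwwwwwwwwwwwwwwwwwwwwwwwwwwwwwwwwPPPPPPPPPPPPPPPPPPPP
wwwwwwwwwwwwwwwwwwwwwwwwwwwwwwwwwwwwwwPPPPPPPPPPPPPPPPPPPPPP
wwwwwwwwwwwwwwwwwwwwwwwww-----wwwwwwww----PPPPPPPPPPPPPPPPPP
wwwwwwwwwwwwwwwwwwwwwwww--####----wwwwwwwww--------PPPPPPPPP
wwwwwwwwwwwwwwwwwwwwwwww--#######-wwwwwwwwwwwwwwwww---------
wwwwwwwwwwwwwwww----------#######--wwwwwwwwwwwwwwwwwwwwwwwww
wwwwwwwwwwww----###---ww--#######---wwwwwwwwwwwwwwwwwwwwwwww
wwwwwwww-----#----wwwwWww-#######---wwwwwwwwwwwwwwwwwwwwwwww
wwww---------wwwwWWWWWWww-######--wwwww---wwwwwwwwwwwwwwwwww
w--------wwwWWWWWWWWWWWww-######-www------wwwwwwwwwwwwwwwwww
BBBBBwwwWWWWWWWWWWWWWWWwww---###---w-------wwwwwwwwwwwwwwwww
BBBBBwwWWWWWWWWWWWWWwwwwwwww-------------------wwwwwwwwwwwww
BBBBB--wwwwWWWWWwwwwww--w-w---------------#-##----wwwwwwwwww
BBBBB----wwwwwwww----------------------###########---wwwwwww
BBBBB----------------------------###############-----wwwwww-
BBBBB------------------------################----wwwwww-----
BBBBBB------------------##################----wwwwwww-------
BBBBBBB-#------------##################----wwwwwwwwww-------
BBBBBBB-###-------################------wwwwwwwwwwww--------
BBBBBBB-#######################-----wwwwwwwwwwwwwwww---##---
```

Emit:
apply_moves(
  dp=[
    [0.001,0,0.024],
    [0.001,0,0.024],
    [0,0,0.024],
    [0,0,0.02],
    [0,0,0.02],
    [0,0,0],
    [0,0,0],
  ],
  twist=[
    [0,0.001,0],
    [0,0.001,0],
    [0,0.002,0],
    [0,0,0],
    [0,0,0],
    [0,0,0],
    [0,0,0],
  ],
  fingers=[0,0,0,0,0,0,0],
)

```text
time: 57.75
position: [0.6553, 0.0343, 0.1985]
tool_rot: [-0.053, 2.778, 0.009]
ft_force: [-0.6, 0.3, 0.1]
grip_width: 1.0
grip_force: 0.0
```

Emit:
apply_moves(
  dp=[
    [0,0,0],
    [0,0,0],
    [0,0,0],
    [0,0,0],
    [0,0,0],
    [0,0,0],
    [0,0,0],
    [0,0,0],
    [0,0,0],
    [0,0,0],
  ],
  twist=[
    [0,0,0],
    [0,0,0],
    [0,0,0],
    [0,0,0],
    [0,0,0],
    [0,0,0],
    [0,0,0],
    [0,0,0],
    [0,0,0],
    [0,0,0],
  ],
  fingers=[1,1,1,1,1,1,1,1,1,1],
  newtons=15,
)

```text
time: 58.75
position: [0.6546, 0.0338, 0.1982]
tool_rot: [-0.052, 2.777, 0.011]
ft_force: [0.0, -0.3, -0.2]
grip_width: 0.174
grip_force: 0.0
```

```bash
python3 - <<'E'
from kin import *
np.set_printoptions(precision=4,suppress=True)
s=ctrl.get_state();p,M=pose();print(s['time'],p,M[:,2],s['ft_force'],s['grip_width'],s['grip_force'])
gp=p-.019*M[:,2];C=st(0,0,.09);way=[]
for a in np.arange(.06,.37,.06):
    Q=R.from_rotvec(-AX*a).as_matrix();way.append((C+Q@(p-C),Q@M))
go(way,vmax=.02)
E
```

```text
58.75 [0.6546 0.0338 0.1982] [ 0.3555  0.0141 -0.9346] [ 0.0497 -0.2986 -0.2073] 0.17402744551666785 0.0
dp [[-0.003,0,0.01]]
tw [[0,0.06,0]] n=1
dp [[-0.003,0,0.01]]
tw [[0,0.06,0]] n=1
dp [[-0.002,0,0.01]]
tw [[0,0.06,0]] n=1
dp [[-0.003,0,0.011]]
tw [[0,0.06,0]] n=1
dp [[-0.003,0,0.01]]
tw [[0,0.06,0]] n=1
dp [[-0.003,0,0.01]]
tw [[0,0.06,0]] n=1
```

Emit:
apply_moves(
  dp=[
    [0,0,0],
    [0,0,0],
    [0,0,0],
    [0,0,0],
    [0,0,0],
    [0,0,0],
    [0,0,-0.03],
    [0,0,-0.03],
    [0,0,-0.03],
    [0,0,0],
  ],
  twist=[
    [0,0,0],
    [0,0,0],
    [0,0,0],
    [0,0,0],
    [0,0,0],
    [0,0,0],
    [0,0,0],
    [0,0,0],
    [0,0,0],
    [0,0,0],
  ],
  fingers=[0,0,0,0,0,0,0,0,0,0],
)

```text
time: 59.75
position: [0.6242, 0.0325, 0.2874]
tool_rot: [-0.051, 2.77, 0.015]
ft_force: [0.7, 0.6, 0.6]
grip_width: 0.962
grip_force: 0.0
```

```bash
python3 - <<'E'
from kin import *
np.set_printoptions(precision=4,suppress=True)
for _ in range(4): get_image("scene")
print(pose()[0])
im=get_image("scene");print("scene x250 y130");h=cv2.cvtColor(im,cv2.COLOR_RGB2HSV)[130:235:2,225:335]
cl=lambda H,S,V:'R' if S>150 and(H<8 or H>172) and V>60 else 'B' if S>120 and 95<H<130 else 'W' if V>150 else 'w' if V>95 else '#' if V<45 else '-'
for row in h: print("".join(cl(*v) for v in row))
im=get_image("top");print("top x310 y160");h=cv2.cvtColor(im,cv2.COLOR_RGB2HSV)[160:200:1,310:400]
for row in h: print("".join(cl(*v) for v in row))
def tip(t):
    Q=R.from_rotvec(AX*t).as_matrix();ex=st(1,0,0)-st(0,0,0);return [st(0,0,.09)+Q@(ex*x+np.array([0,0,.07])) for x in(.127,.193)]
for t in(.36,.3,.2,0): print(t,proj("scene",tip(t)),proj("top",tip(t)))
E
```

```text
[0.6221 0.0325 0.2811]
scene x250 y130
wwwwwwwwwwwwwwwwwwwwwwwwwwwwwwww---#---##########-########----------------wwwwww-#######-wwwwwwwwwwwwwwwwwwwww
wwwwwwwwwwwwwwwwwwwwwwwwwwwwwww--########################-----#####----wwwwwwwww-#######--wwwwwwwwwwwwwwwwwwww
wwwwwwwwwwwwwwwwwwwwwwwwwwwwwww--##################################--wwwwwwwwwww--#######-wwwwwwwwwwwwwwwwwwww
wwwwwwwwwwwwwwwwwwwwwwwwwwwwwwww--##########################-#######--wwwwwwwwwww-#######-wwwwwwwwwwwwwwwwwwww
wwwwwwwwwwwwwwwwwwwwwwwwwwwwwwwww---#######################---###---wwwwwwwwwwwwww-######--wwwwwwwwwwwwwwwwwww
wwwwwwwwwwwwwwwwwwwwwwwwwwwwwwwwwwww--#########################---wwwwwwwwwwwwwwww--######-wwwwwwwwwwwwwwwwwww
wwwwwwwwwwwwwwwwwwwwwwwwwwwwwwwwwwww--########################--wwwwwwwwwwwwwwwwww--######--wwwwwwwwwwwwwwwwww
wwwwwwwwwwwwwwwwwwwwwwwwwwwwwwwwwwwww--########################-wwwwwwwwwwwwwwwwwww--######-wwwwwwwwwwwwwwwwww
wwwwwwwwwwwwwwwwwwwwwwwwwwwwwwwwwwwwwww-----------www---########--wwwwwwwwwwwwwwwwww--#####--wwwwwwwwwwwwwwwww
wwwwwwwwwwwwwwwwwwwwwwwwwwwwwwwwBBBBBBBBBBwwwwwwwwwwwww--#####
[... 8134 characters left out ...]
#BBBBBBBB##----------------------------------------------wwwwwwww--R
www###################-BBBBBBB##------------------------------------------------wwwwwwww-w
www-###################BBBBBBBB#---------------------------------------w--------wwwwwwww--
www-###################BBBBBBBB#-#-------------------------------------w-wwww---wwwwwwww--
0.36 [[300.3474 179.8739]
 [319.2945 180.5506]] [[346.635  199.5338]
 [343.6841 175.5366]]
0.3 [[302.2911 182.4146]
 [321.6747 184.4941]] [[346.1347 197.7505]
 [343.0459 173.8179]]
0.2 [[305.2827 186.7833]
 [325.1943 191.1512]] [[345.3399 195.1775]
 [342.0604 171.5768]]
0 [[310.2136 195.8214]
 [330.4249 204.4562]] [[343.9242 191.5739]
 [340.4051 169.3864]]
```

```bash
python3 - <<'E'
from kin import *
np.set_printoptions(precision=1,suppress=True)
ex=st(1,0,0)-st(0,0,0);ey=st(0,1,0)-st(0,0,0)
for t in(0,.05,.1,.15,.2,.36):
    Q=R.from_rotvec(AX*t).as_matrix();f=lambda x,y,z:st(0,0,.09)+Q@(ex*x+ey*y+np.array([0,0,z]))
    pts=[f(.124,.079,.117),f(.193,0,.07),f(.124,-.079,0.008),f(-.104,.079,.117)]
    print(t,proj("scene",pts).ravel(),proj("top",pts[1:2]).ravel())
E
```

```text
0 [325.5 168.  330.4 204.5 292.6 228.1 262.5 143.6] [340.4 169.4]
0.05 [323.8 165.5 329.4 201.2 292.4 226.3 261.1 144.5] [340.8 169.7]
0.1 [321.9 163.1 328.1 197.8 292.1 224.5 259.8 145.6] [341.2 170.1]
0.15 [320.  160.7 326.7 194.5 291.7 222.6 258.7 146.7] [341.6 170.7]
0.2 [318.  158.4 325.2 191.2 291.2 220.7 257.6 148. ] [342.1 171.6]
0.36 [311.1 151.6 319.3 180.6 289.  214.4 254.7 152.5] [343.7 175.5]
```

```bash
python3 - <<'E'
from kin import *
np.set_printoptions(precision=3,suppress=True)
ex=st(1,0,0)-st(0,0,0)
def hp(t,x=.168,z=.07):
    Q=R.from_rotvec(AX*t).as_matrix();M=Q@Rdown(np.pi/2+SY);g=st(0,0,.09)+Q@(ex*x+np.array([0,0,z]));return g+.019*M[:,2],M
P,M=hp(.15);q=ctrl.get_state()['joint_positions']
way=[(P-.10*M[:,2],M),(P,M)]
for a,m in way+[hp(.05),hp(0)]: q,er=ik(a,m,q,w=.02);print(a,q,round(er,4))
s=go(way,vmax=.03);print('--');go([hp(.1),hp(.05),hp(0)],start=s)
E
```

```text
[0.66  0.033 0.264] [-0.664  0.242  0.685  1.533 -0.164  1.272  1.641] 0.0002
[0.675 0.034 0.166] [-0.625  0.337  0.657  1.63  -0.234  1.099  1.69 ] 0.0
[0.682 0.034 0.149] [-0.568  0.444  0.636  1.528 -0.279  1.21   1.716] 0.0001
[0.684 0.034 0.141] [-0.541  0.496  0.626  1.476 -0.296  1.265  1.725] 0.0
dp [[-0.015,0,0.014],[-0.016,-0.001,0.013]]
tw [[0,0.106,0],[0,0.106,-0.001]] n=2
dp [[0,0,0.025],[0,0,0.025],[0,0,0.025],[0,0,0.025]]
tw [[0,0,0],[0,0,0],[0,0,0],[0,0,0]] n=4
--
dp [[-0.002,0,0.009]]
tw [[0,0.05,0]] n=1
dp [[-0.003,0,0.008]]
tw [[0,0.05,0]] n=1
dp [[-0.002,0,0.008]]
tw [[0,0.05,0]] n=1
```

Emit:
apply_moves(
  dp=[
    [-0.015,0,0.009],
    [-0.016,0,0.008],
    [0,0,0.01],
    [0,0,0.025],
    [0,0,0.025],
    [0,0,0.025],
    [0,0,0.025],
    [0,0,0],
    [0,0,0],
    [0,0,0],
  ],
  twist=[
    [0,0.106,0],
    [0,0.106,0],
    [0,0,0],
    [0,0,0],
    [0,0,0],
    [0,0,0],
    [0,0,0],
    [0,0,0],
    [0,0,0],
    [0,0,0],
  ],
  fingers=[0,0,0,0,0,0,0,0,0,0],
)

```text
time: 61.05
position: [0.6746, 0.0343, 0.1684]
tool_rot: [-0.055, 2.987, 0.006]
ft_force: [0.5, -0.3, -0.2]
grip_width: 0.996
grip_force: 0.0
```

Emit:
apply_moves(
  dp=[
    [0,0,0],
    [0,0,0],
    [0,0,0],
    [0,0,0],
    [0,0,0],
    [0,0,0],
    [0,0,0],
    [0,0,0],
    [0,0,0],
    [0,0,0],
  ],
  twist=[
    [0,0,0],
    [0,0,0],
    [0,0,0],
    [0,0,0],
    [0,0,0],
    [0,0,0],
    [0,0,0],
    [0,0,0],
    [0,0,0],
    [0,0,0],
  ],
  fingers=[1,1,1,1,1,1,1,1,1,1],
  newtons=15,
)

```text
time: 62.05
position: [0.6739, 0.0339, 0.1669]
tool_rot: [-0.055, 2.989, 0.004]
ft_force: [-0.2, -0.4, -0.9]
grip_width: 0.197
grip_force: 15.0
```

Emit:
apply_moves(
  dp=[
    [-0.002,0,0.009],
    [-0.003,0,0.008],
    [-0.002,0,0.008],
    [0,0,0],
    [0,0,0],
    [0,0,0],
  ],
  twist=[
    [0,0.05,0],
    [0,0.05,0],
    [0,0.05,0],
    [0,0,0],
    [0,0,0],
    [0,0,0],
  ],
  fingers=[1,1,1,1,1,1],
)

```text
time: 62.65
position: [0.6843, 0.0344, 0.1433]
tool_rot: [-0.058, 3.137, 0.0]
ft_force: [2.2, -0.6, 1.4]
grip_width: 0.197
grip_force: 15.0
```

Emit:
apply_moves(
  dp=[
    [0,0,0.002],
    [0,0,0],
    [0,0,0],
  ],
  twist=[
    [0,0,0],
    [0,0,0],
    [0,0,0],
  ],
  fingers=[1,1,1],
)

```text
time: 62.95
position: [0.6843, 0.0344, 0.1431]
tool_rot: [-0.058, 3.136, 0.002]
ft_force: [-1.4, -0.0, 9.9]
grip_width: 0.204
grip_force: 15.0
```

```bash
python3 - <<'E'
from kin import *
np.set_printoptions(precision=4,suppress=True)
s=ctrl.get_state();p,M=pose();print(p,M[:,2],s['ft_force'],s['torque'])
E
```

```text
[0.6843 0.0344 0.1431] [ 0.0049  0.0013 -1.    ] [-1.3968 -0.0182  9.8821] [-0.2081  0.3477  0.0099]
```

Emit:
apply_moves(
  dp=[
    [0,0,-0.001],
    [0,0,0],
    [0,0,0],
    [0,0,0],
    [0,0,0],
    [0,0,0],
    [0,0,-0.03],
    [0,0,-0.04],
    [0,0,-0.04],
    [0,0,-0.04],
  ],
  twist=[
    [0,0,0],
    [0,0,0],
    [0,0,0],
    [0,0,0],
    [0,0,0],
    [0,0,0],
    [0,0,0],
    [0,0,0],
    [0,0,0],
    [0,0,0],
  ],
  fingers=[0,0,0,0,0,0,0,0,0,0],
)

```text
time: 63.95
position: [0.6829, 0.0347, 0.2933]
tool_rot: [-0.058, 3.139, 0.001]
ft_force: [0.5, -0.2, -0.5]
grip_width: 0.971
grip_force: 0.0
```

```bash
python3 - <<'E'
from kin import *
np.set_printoptions(precision=4,suppress=True)
for _ in range(5): get_image("scene")
s=ctrl.get_state();p,M=pose();print(s['time'],p,s['joint_positions'])
g=np.array([.592,-.1258,0])
way=[(np.array([.67,.01,.31]),Rdown(.5)),(np.array([.62,-.07,.31]),Rdown(-.6)),(g+[0,0,.30],Rdown(SY-np.pi/2)),(g+[0,0,.20],Rdown(SY-np.pi/2))]
q=s['joint_positions']
for a,m in way: q,er=ik(a,m,q,w=.02);print(q,round(er,4))
go(way,vmax=.03)
im=get_image("scene");h=cv2.cvtColor(im,cv2.COLOR_RGB2HSV)
m=cv2.inRange(h,(0,150,60),(8,255,255))|cv2.inRange(h,(172,150,60),(180,255,255));m[:180]=0;m[240:]=0;m[:,:230]=0;m[:,290:]=0
ys,xs=np.nonzero(m);print(xs.mean(),ys.mean(),xs.min(),xs.max(),proj("scene",[[.592,-.126,.165]]))
E
```

```text
64.2 [0.683  0.0348 0.2911] [-0.616   0.4476  0.775   1.2703 -0.3091  1.5413  1.7244]
[-0.7334  0.4847  1.0237  1.28   -0.4094  1.5923  0.7252] 0.0002
[-0.8083  0.4397  1.23    1.4114 -0.4129  1.574  -0.2123] 0.0002
[-0.765   0.3796  1.23    1.4778 -0.357   1.5337 -1.0778] 0.0002
[-0.7461  0.4344  1.1851  1.6315 -0.4106  1.3561 -1.0365] 0.0
dp [[0.002,-0.003,-0.002],[0.001,-0.003,-0.002],[0.001,-0.003,-0.002],[0,-0.003,-0.002],[0,-0.003,-0.002],[0,-0.003,-0.002],[-0.001,-0.003,-0.002],[-0.001,-0.003,-0.002],[-0.001,-0.003,-0.003]]
tw [[0,0,0.123],[0,0,0.123],[0,0,0.123],[0,0,0.123],[0,0,0.123],[0,0,0.123],[0.001,0,0.123],[0,0,0.124],[0.001,0,0.123]] n=9
dp [[-0.005,-0.009,0],[-0.006,-0.008,0],[-0.007,-0.008,0],[-0.008,-0.007,0],[-0.009,-0.006,0],[-0.009,-0.004,0],[-0.01,-0.003,0],[-0.01,-0.002,0],[-0.011,-0.001,0]]
tw [[0,0,0.122],[0,0,0.122],[0,0,0.122],[0,0,0.122],[0,0,0.122],[0,0,0.123],[0,0,0.122],[0,0,0.123],[0,0,0.122]] n=9
dp [[-0.008,0.001,0.001],[-0.008,0.002,0.001],[-0.007,0.003,0.001],[-0.007,0.004,0.001],[-0.006,0.004,0.002],[-0.006,0.005,0.001],[-0.005,0.006,0.002],[-0.005,0.006,0.001]]
tw [[0,0,0.117],[0,0,0.117],[0,0,0.116],[0,0,0.117],[0,0,0.116],[0,0,0.117],[0,0,0.116],[0,0,0.117]] n=8
dp [[0,0,0.025],[0,0,0.025],[0,0,0.025],[0,0,0.025]]
tw [[0,0,0],[0,0,0],[0,0,0],[0,0,0]] n=4
255.99065420560748 216.5607476635514 249 264 [[256.9117 216.9239]]
```

Emit:
apply_moves(
  dp=[
    [0.002,-0.003,-0.002],
    [0.001,-0.003,-0.002],
    [0.001,-0.003,-0.002],
    [0,-0.003,-0.002],
    [0,-0.003,-0.002],
    [0,-0.003,-0.002],
    [-0.001,-0.003,-0.002],
    [-0.001,-0.003,-0.002],
    [-0.001,-0.003,-0.003],
  ],
  twist=[
    [0,0,0.123],
    [0,0,0.123],
    [0,0,0.123],
    [0,0,0.123],
    [0,0,0.123],
    [0,0,0.123],
    [0,0,0.123],
    [0,0,0.124],
    [0,0,0.123],
  ],
  fingers=[0,0,0,0,0,0,0,0,0],
)

```text
time: 65.15
position: [0.6691, 0.0099, 0.3086]
tool_rot: [-1.609, -2.696, 0.0]
ft_force: [-0.2, 0.5, -0.2]
grip_width: 1.006
grip_force: 0.0
```

Emit:
apply_moves(
  dp=[
    [-0.005,-0.009,0],
    [-0.006,-0.008,0],
    [-0.007,-0.008,0],
    [-0.008,-0.007,0],
    [-0.009,-0.006,0],
    [-0.009,-0.004,0],
    [-0.01,-0.003,0],
    [-0.01,-0.002,0],
    [-0.011,-0.001,0],
  ],
  twist=[
    [0,0,0.122],
    [0,0,0.122],
    [0,0,0.122],
    [0,0,0.122],
    [0,0,0.122],
    [0,0,0.123],
    [0,0,0.122],
    [0,0,0.123],
    [0,0,0.122],
  ],
  fingers=[0,0,0,0,0,0,0,0,0],
)

```text
time: 66.05
position: [0.6192, -0.0696, 0.3086]
tool_rot: [-2.781, -1.458, 0.001]
ft_force: [-0.3, 0.2, 0.9]
grip_width: 1.0
grip_force: 0.0
```

```bash
python3 - <<'E'
from kin import *
np.set_printoptions(precision=4,suppress=True)
s=ctrl.get_state();p,M=pose();print(s['time'],p,s['joint_positions'],s['qd'])
E
```

```text
66.05 [ 0.6192 -0.0696  0.3086] [-0.7962  0.4225  1.1984  1.4148 -0.3924  1.5665 -0.2325] [ 0.0002 -0.1268  0.0709  0.1348  0.1043 -0.0455 -1.0958]
```

```bash
cat >> kin.py <<'E'
def sim(q,way,ds=.01):
    q=np.array(q,float);mx=q[2]
    for P,Mt in way:
        p,M=FK(q);n=int(max(np.linalg.norm(P-p)/ds,R.from_matrix(M.T@Mt).magnitude()/.04,1))
        rv=R.from_matrix(Mt@M.T).as_rotvec();p0,M0=p,M
        for k in range(1,n+1):
            Pk=p0+(P-p0)*k/n;Mk=R.from_rotvec(rv*k/n).as_matrix()@M0
            for _ in range(2):
                p,M=FK(q);e=np.r_[Pk-p,R.from_matrix(Mk@M.T).as_rotvec()]
                J=np.zeros((6,7))
                for i in range(7):
                    d=np.zeros(7);d[i]=1e-5;p2,M2=FK(q+d);J[:,i]=np.r_[(p2-p)/1e-5,R.from_matrix(M2@M.T).as_rotvec()/1e-5]
                q=q+np.linalg.pinv(J)@e
            mx=max(mx,q[2])
        print("  ",np.round(P,3),np.round(q,3),"maxj3 %.3f"%mx)
    return q
E
python3 - <<'E'
from kin import *
q0=[-0.616,.4476,.775,1.2703,-.3091,1.5413,1.7244]
print("hist");sim(q0,[(np.array([.67,.01,.31]),Rdown(.5)),(np.array([.62,-.07,.31]),Rdown(-.6))])
q=ctrl.get_state()['joint_positions'];g=np.array([.592,-.1258,0]);Y=SY-np.pi/2
print("direct");sim(q,[(g+[0,0,.30],Rdown(Y)),(g+[0,0,.2],Rdown(Y))])
print("low first");sim(q,[(g+[0,0,.235],Rdown(-.6)),(g+[0,0,.235],Rdown(Y)),(g+[0,0,.153],Rdown(Y))])
print("via far right");sim(q,[(np.array([.62,-.25,.25]),Rdown(-.6)),(np.array([.62,-.25,.25]),Rdown(Y)),(g+[0,0,.25],Rdown(Y)),(g+[0,0,.153],Rdown(Y))])
print("via near");sim(q,[(np.array([.5,-.13,.30]),Rdown(-.6)),(np.array([.5,-.13,.3]),Rdown(Y)),(g+[0,0,.25],Rdown(Y)),(g+[0,0,.153],Rdown(Y))])
T=lambda a:Rdown(Y)@R.from_euler('y',a).as_matrix()
for a in(.3,-.3):
    for b in(.3,-.3):
        X=Rdown(-.6)@R.from_euler('xy',[b,a]).as_matrix();Z=Rdown(Y)@R.from_euler('xy',[b,a]).as_matrix()
        print("tilt",a,b);sim(q,[(np.array([.62,-.07,.31]),X),(np.array([.6,-.13,.3]),Z),(g+[0,0,.25],Rdown(Y)),(g+[0,0,.153],Rdown(Y))])
E
```

```text
hist
   [0.67 0.01 0.31] [-0.724  0.477  1.004  1.28  -0.398  1.589  0.718] maxj3 1.004
   [ 0.62 -0.07  0.31] [-0.836  0.48   1.301  1.412 -0.462  1.589 -0.176] maxj3 1.301
direct
   [ 0.592 -0.126  0.3  ] [-0.835  0.514  1.434  1.479 -0.509  1.584 -0.961] maxj3 1.434
   [ 0.592 -0.126  0.2  ] [-0.824  0.568  1.374  1.633 -0.564  1.413 -0.919] maxj3 1.434
low first
   [ 0.592 -0.126  0.235] [-0.757  0.408  1.201  1.583 -0.384  1.416 -0.123] maxj3 1.204
   [ 0.592 -0.126  0.235] [-0.836  0.553  1.409  1.584 -0.548  1.474 -0.93 ] maxj3 1.409
   [ 0.592 -0.126  0.153] [-0.805  0.609  1.338  1.691 -0.609  1.34  -0.889] maxj3 1.409
via far right
   [ 0.62 -0.25  0.25] [-0.406  0.546  1.119  1.389 -0.488  1.502  0.085] maxj3 1.198
   [ 0.62 -0.25  0.25] [-0.476  0.66   1.313  1.392 -0.634  1.558 -0.751] maxj3 1.313
   [ 0.592 -0.126  0.25 ] [-0.846  0.578  1.455  1.562 -0.575  1.515 -0.909] maxj3 1.455
   [ 0.592 -0.126  0.153] [-0.816  0.641  1.374  1.691 -0.644  1.357 -0.864] maxj3 1.455
via near
   [ 0.5  -0.13  0.3 ] [-1.227 -0.143  1.341  1.686  0.14   1.488 -0.5  ] maxj3 1.417
   [ 
[... 1014 characters left out ...]
7  0.31] [-0.488  0.764  1.065  1.008 -0.427  2.035 -0.23 ] maxj3 1.198
   [ 0.6  -0.13  0.3 ] [-0.326  0.771  1.198  1.117 -0.755  2.076 -0.92 ] maxj3 1.198
   [ 0.592 -0.126  0.25 ] [-0.849  0.604  1.482  1.562 -0.602  1.528 -0.89 ] maxj3 1.482
   [ 0.592 -0.126  0.153] [-0.822  0.666  1.4    1.691 -0.671  1.371 -0.844] maxj3 1.482
tilt -0.3 -0.3
   [ 0.62 -0.07  0.31] [-1.205  0.451  1.389  1.545 -0.049  1.359 -0.416] maxj3 1.389
   [ 0.6  -0.13  0.3 ] [-0.765  0.76   1.362  1.269 -0.331  1.755 -0.983] maxj3 1.389
   [ 0.592 -0.126  0.25 ] [-0.835  0.53   1.401  1.562 -0.523  1.493 -0.948] maxj3 1.401
   [ 0.592 -0.126  0.153] [-0.799  0.595  1.322  1.691 -0.593  1.332 -0.901] maxj3 1.401
```

```bash
python3 - <<'E'
from kin import *
g=np.array([.592,-.1258,0])
go([(g+[0,0,.25],Rdown(-.63))],vmax=.02)
E
```

```text
dp [[-0.012,0.002,0.012],[-0.012,0.002,0.012],[-0.013,0.002,0.012],[-0.012,0.002,0.011],[-0.013,0.002,0.012]]
tw [[0,0,0.005],[0,0,0.005],[0,0,0.005],[-0.001,0,0.005],[0,0,0.005]] n=5
```

Emit:
apply_moves(
  dp=[
    [-0.012,0.002,0.012],
    [-0.012,0.002,0.012],
    [-0.013,0.002,0.012],
    [-0.012,0.002,0.011],
    [-0.013,0.002,0.012],
    [0,0,0],
    [0,0,0],
    [0,0,0],
  ],
  twist=[
    [0,0,0.005],
    [0,0,0.005],
    [0,0,0.005],
    [0,0,0.005],
    [0,0,0.005],
    [0,0,0],
    [0,0,0],
    [0,0,0],
  ],
  fingers=[0,0,0,0,0,0,0,0],
)

```text
time: 66.85
position: [0.5936, -0.1256, 0.2519]
tool_rot: [2.796, 1.433, 0.005]
ft_force: [0.6, 0.2, 0.5]
grip_width: 1.008
grip_force: 0.0
```

```bash
python3 - <<'E'
from kin import *
np.set_printoptions(precision=4,suppress=True)
s=ctrl.get_state();p,M=pose();print(s['time'],p,s['joint_positions'],M[:,1])
E
```

```text
66.85 [ 0.5936 -0.1256  0.2519] [-0.7544  0.3949  1.1992  1.5556 -0.3719  1.4427 -0.1579] [ 0.8117 -0.584   0.0017]
```

Emit:
apply_moves(
  dp=[
    [0,0,0],
    [0,0,0],
    [0,0,0],
    [0,0,0],
    [0,0,0],
    [0,0,0],
    [0,0,0],
    [0,0,0],
  ],
  twist=[
    [0,0,0.09],
    [0,0,0.09],
    [0,0,0.09],
    [0,0,0.09],
    [0,0,0.09],
    [0,0,0],
    [0,0,0],
    [0,0,0],
  ],
  fingers=[0,0,0,0,0,0,0,0],
)

```text
time: 67.65
position: [0.5931, -0.126, 0.2516]
tool_rot: [-3.044, -0.774, -0.004]
ft_force: [0.9, -0.9, 0.2]
grip_width: 1.002
grip_force: 0.0
```

```bash
python3 - <<'E'
from kin import *
np.set_printoptions(precision=4,suppress=True)
s=ctrl.get_state();p,M=pose();print(s['time'],p,s['joint_positions'],M[:,1])
go([(np.array([.592,-.1258,.25]),Rdown(SY-np.pi/2)),(np.array([.592,-.1258,.153]),Rdown(SY-np.pi/2))],vmax=.025)
E
```

```text
67.65 [ 0.5931 -0.126   0.2516] [-0.7607  0.4014  1.2121  1.5566 -0.3794  1.4449 -0.6   ] [ 0.4777 -0.8785  0.0002]
dp [[0,0,0],[0,0,0.001],[0,0,0],[-0.001,0,0.001]]
tw [[0,-0.001,0.115],[0,0,0.115],[0,-0.001,0.115],[0,0,0.115]] n=4
dp [[0,0,0.024],[0,0,0.024],[0,0,0.024],[0,0,0.025]]
tw [[0,0,0],[0,0,0],[0,0,0],[0,0,0]] n=4
```

Emit:
apply_moves(
  dp=[
    [0,0,0.008],
    [0,0,0.008],
    [0,0,0.008],
    [-0.001,0,0.008],
    [0,0,0],
    [0,0,0],
    [0,0,0],
  ],
  twist=[
    [0,0,0.115],
    [0,0,0.115],
    [0,0,0.115],
    [0,0,0.115],
    [0,0,0],
    [0,0,0],
    [0,0,0],
  ],
  fingers=[0,0,0,0,0,0,0],
)

```text
time: 68.35
position: [0.5922, -0.1265, 0.22]
tool_rot: [-3.14, -0.06, -0.004]
ft_force: [0.6, -0.7, 0.5]
grip_width: 1.0
grip_force: 0.0
```

```bash
python3 - <<'E'
from kin import *
np.set_printoptions(precision=4,suppress=True)
s=ctrl.get_state();p,M=pose();print(s['time'],p,s['joint_positions'],M[:,1])
go([(np.array([.592,-.1258,.153]),Rdown(SY-np.pi/2))],vmax=.02)
E
```

```text
68.35 [ 0.5922 -0.1265  0.22  ] [-0.7642  0.4303  1.2184  1.6058 -0.4111  1.3923 -1.0341] [ 0.0382 -0.9993 -0.0008]
dp [[0,0,0.017],[0,0,0.017],[0,0,0.016],[0,-0.001,0.017]]
tw [[0,-0.001,0],[0,-0.001,0],[0,0,0],[-0.001,-0.001,0]] n=4
```

Now descend, grip and pull the latch grip up.

Emit:
apply_moves(
  dp=[
    [0,0,0.017],
    [0,0,0.017],
    [0,0,0.016],
    [0,-0.001,0.017],
    [0,0,0],
    [0,0,0],
    [0,0,0],
  ],
  twist=[
    [0,0,0],
    [0,0,0],
    [0,0,0],
    [0,0,0],
    [0,0,0],
    [0,0,0],
    [0,0,0],
  ],
  fingers=[0,0,0,0,0,0,0],
)

```text
time: 69.05
position: [0.5924, -0.1257, 0.153]
tool_rot: [-3.141, -0.056, -0.004]
ft_force: [0.1, -0.4, -0.4]
grip_width: 1.0
grip_force: 0.0
```

Emit:
apply_moves(
  dp=[
    [0,0,0],
    [0,0,0],
    [0,0,0],
    [0,0,0],
    [0,0,0],
    [0,0,0],
    [0,0,0],
    [0,0,0],
    [0,0,0],
    [0,0,0],
  ],
  twist=[
    [0,0,0],
    [0,0,0],
    [0,0,0],
    [0,0,0],
    [0,0,0],
    [0,0,0],
    [0,0,0],
    [0,0,0],
    [0,0,0],
    [0,0,0],
  ],
  fingers=[1,1,1,1,1,1,1,1,1,1],
  newtons=30,
)

```text
time: 70.05
position: [0.592, -0.1254, 0.1524]
tool_rot: [-3.14, -0.056, -0.003]
ft_force: [0.4, -0.1, -0.3]
grip_width: 0.171
grip_force: 0.5
```

Emit:
apply_moves(
  dp=[
    [0,0,0],
    [0,0,0],
    [0,0,-0.003],
    [0,0,-0.004],
    [0,0,-0.004],
    [0,0,-0.005],
    [0,0,0],
    [0,0,0],
  ],
  twist=[
    [0,0,0],
    [0,0,0],
    [0,0,0],
    [0,0,0],
    [0,0,0],
    [0,0,0],
    [0,0,0],
    [0,0,0],
  ],
  fingers=[1,1,1,1,1,1,1,1],
)

```text
time: 70.85
position: [0.5919, -0.125, 0.1685]
tool_rot: [-3.139, -0.057, -0.003]
ft_force: [-0.6, 2.8, -2.6]
grip_width: 0.16
grip_force: 30.0
```

```bash
python3 - <<'E'
from kin import *
np.set_printoptions(precision=4,suppress=True)
s=ctrl.get_state();p,M=pose();print(s['time'],p,s['joint_positions'],M[:,1],s['ft_force'],s['grip_force'],s['grip_width'])
E
```

```text
70.85 [ 0.5919 -0.125   0.1685] [-0.7381  0.4643  1.1751  1.673  -0.445   1.304  -1.0144] [ 0.0362 -0.9993 -0.0016] [-0.5622  2.8235 -2.6401] 29.999329070560634 0.15978893089367
```

Pulled up about 16 mm. Turning it back anticlockwise.

Emit:
apply_moves(
  dp=[
    [0,0,0],
    [0,0,0],
    [0,0,0],
    [0,0,0],
    [0,0,0],
    [0,0,0],
    [0,0,0],
    [0,0,0],
    [0,0,0],
    [0,0,0],
  ],
  twist=[
    [0,0,-0.05],
    [0,0,-0.1],
    [0,0,-0.1],
    [0,0,-0.1],
    [0,0,-0.1],
    [0,0,-0.1],
    [0,0,-0.1],
    [0,0,-0.1],
    [0,0,-0.1],
    [0,0,-0.1],
  ],
  fingers=[1,1,1,1,1,1,1,1,1,1],
)

```text
time: 71.85
position: [0.592, -0.1253, 0.1685]
tool_rot: [-2.765, -1.491, -0.004]
ft_force: [1.7, 1.9, -3.2]
grip_width: 0.159
grip_force: 30.0
```

Emit:
apply_moves(
  dp=[
    [0,0,0],
    [0,0,0],
    [0,0,0],
    [0,0,0],
    [0,0,0],
    [0,0,0],
    [0,0,0],
    [0,0,0],
    [0,0,0],
    [0,0,0],
  ],
  twist=[
    [0,0,-0.1],
    [0,0,-0.1],
    [0,0,-0.1],
    [0,0,-0.1],
    [0,0,-0.1],
    [0,0,-0.1],
    [0,0,-0.03],
    [0,0,0],
    [0,0,0],
    [0,0,0],
  ],
  fingers=[1,1,1,1,1,1,1,1,1,1],
)

```text
time: 72.85
position: [0.5922, -0.1253, 0.1685]
tool_rot: [2.171, 2.269, 0.004]
ft_force: [1.3, 1.9, -3.9]
grip_width: 0.163
grip_force: 30.0
```

```bash
python3 - <<'E'
from kin import *
np.set_printoptions(precision=4,suppress=True)
s=ctrl.get_state();p,M=pose();print(s['time'],p,s['joint_positions'],M[:,1],s['ft_force'],s['torque'])
E
```

```text
72.85 [ 0.5922 -0.1253  0.1685] [-0.5258  0.3322  0.8468  1.6674 -0.2613  1.2577  0.4188] [0.999  0.044  0.0024] [ 1.2513  1.8747 -3.8847] [ 0.4313 -0.4812 -0.1068]
```

Emit:
apply_moves(
  dp=[
    [0,0,0.004],
    [0,0,0.004],
    [0,0,0.004],
    [0,0,0.004],
    [0,0,0.001],
    [0,0,0],
    [0,0,0],
  ],
  twist=[
    [0,0,0],
    [0,0,0],
    [0,0,0],
    [0,0,0],
    [0,0,0],
    [0,0,0],
    [0,0,0],
  ],
  fingers=[1,1,1,1,1,1,1],
)

```text
time: 73.55
position: [0.5923, -0.1253, 0.1524]
tool_rot: [2.17, 2.27, 0.005]
ft_force: [-0.2, 3.7, 5.9]
grip_width: 0.156
grip_force: 30.0
```

Emit:
apply_moves(
  dp=[
    [0,0,0.001],
    [0,0,0],
    [0,0,0],
  ],
  twist=[
    [0,0,0],
    [0,0,0],
    [0,0,0],
  ],
  fingers=[1,1,1],
)

```text
time: 73.85
position: [0.5924, -0.1254, 0.1523]
tool_rot: [2.17, 2.27, 0.005]
ft_force: [-2.7, 3.3, 11.8]
grip_width: 0.161
grip_force: 30.0
```

Emit:
apply_moves(
  dp=[
    [0,0,-0.001],
    [0,0,0],
    [0,0,0],
    [0,0,0],
    [0,0,0],
    [0,0,0],
    [0,0,-0.03],
    [0,0,-0.04],
    [0,0,-0.04],
    [0,0,-0.04],
  ],
  twist=[
    [0,0,0],
    [0,0,0],
    [0,0,0],
    [0,0,0],
    [0,0,0],
    [0,0,0],
    [0,0,0],
    [0,0,0],
    [0,0,0],
    [0,0,0],
  ],
  fingers=[0,0,0,0,0,0,0,0,0,0],
)

```text
time: 74.85
position: [0.5913, -0.1256, 0.303]
tool_rot: [2.171, 2.27, 0.003]
ft_force: [0.8, -0.1, -0.2]
grip_width: 0.962
grip_force: 0.0
```

Emit:
apply_moves(
  dp=[
    [0,-0.02,-0.03],
    [0,-0.03,-0.03],
    [0,-0.03,-0.02],
    [0,0,0],
    [0,0,0],
    [0,0,0],
  ],
  twist=[
    [0,0,0],
    [0,0,0],
    [0,0,0],
    [0,0,0],
    [0,0,0],
    [0,0,0],
  ],
  fingers=[0,0,0,0,0,0],
)

```text
time: 75.45
position: [0.512, -0.1283, 0.3802]
tool_rot: [-2.169, -2.272, -0.002]
ft_force: [0.7, 0.4, -0.0]
grip_width: 0.998
grip_force: 0.0
```

```bash
python3 - <<'E'
from kin import *
s=ctrl.get_state();print(s['time'],s['position'],s['joint_positions'])
f=lambda i,k:cv2.resize(i,k,interpolation=cv2.INTER_CUBIC)
t=get_image("top")[140:300,190:540,::-1];a=get_image("scene")[100:300,90:430,::-1]
cv2.imwrite("pics/fin.png",np.vstack([f(t,(656,300)),f(a,(656,300)) if 0 else np.hstack([f(a,(510,300)),np.zeros((300,146,3),np.uint8)])]))
E
```

```text
75.45 [ 0.51198794 -0.12832684  0.38019377] [-0.66551162  0.01110921  0.88034284  1.50224427 -0.00956843  1.63196877
  0.26035478]
```

View pics/fin.png

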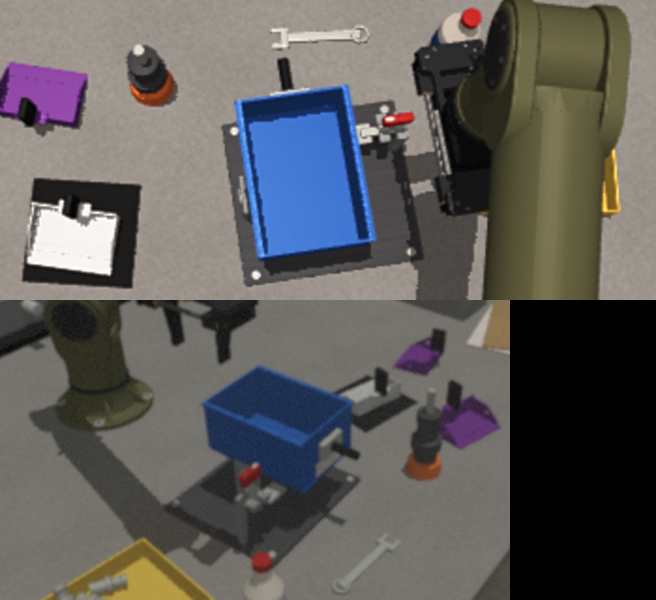

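The last picture shows the bin empty and level, the red grip across and home at (398,118), and the scoop upright on its mat at (75,230). The studs are in the tray and the bystanders haven't moved.

```bash
python3 -c "
from bench import ctrl
print(ctrl.close_job())"
```

```text
the job is handed in; nothing more can be done
None
```

The job is handed in at about 75 s: all three studs are in the yellow tray, the scoop is upright on its mat and the bin is level and latched, but contact during the scoop lift pushed the fully tipped bin back to about 0.15 rad, and joint 2 briefly read -0.3013 against its -0.3 limit.

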